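# Clear the welding table: sort the fixture parts and crib the tubes

## Robot

A 6-joint arm with a two-finger parallel gripper is mounted at the origin on the work surface. World frame = base frame: x ahead of the robot, y to its left, z up, the work surface at z = 0. Lengths are in m, angles in rad, forces in N, time in s.
With the tool pointing down it reaches from about 0.275 to 0.85 m from the base axis. Payload 5.2 kg.
Tool frame: the origin (TCP) lies where the fingers leave the gripper's body, on its centre line; the fingertips stand 73 mm ahead of it and the grasp point (between the pads) lies 54 mm ahead of it; z points along the fingers, y is the direction in which the jaws open and shut (so a half turn about z gives the same grasp; the last joint's range is limited). The gripper opens to 85 mm and grips with 20 to 120 N. Pads are 22 mm wide; open, the fingers measure 114 mm over their backs; the gripper's body (76 mm by 85 mm) begins 54 mm behind the grasp point. The pads swing forward as they close: fully open they stand 13 mm farther back than shut.
Start: joints at [-1.432, 0.259, 1.535, -0, 1.348, -0.203], TCP at [0.184, -0.518, 0.304] pointing down, gripper open.
Joint ranges: [-3.14, 3.14], [-0.91, 2.08], [0.19, 2.58], [-1.22, 4.36], [0.22, 2.71], [-3.12, 3.12]. Speed limits (rad/s): [2.57, 2.57, 3.14, 3.14, 3.14, 3.14].

## Interface

Orientations are given as a unit quaternion [w, x, y, z].
In Python, from workcell import env gives the robot as it stands.
- The arm moves only by the tool apply_moves, never from a script. Its argument "rows" is a list of rows, each an object of numbers: "dx", "dy", "dz": the shift along the tool's x, y, z in mm; "wx", "wy", "wz": the turn, a rotation vector about the tool's x, y, z in rad. A call has 1 to 5 rows; each row is the pose to reach, as a shift and turn from the pose commanded when the call began, along the tool's axes at that moment; what a row does not reach only later rows make up. A row lasts 1/12 s, in which the tool goes at most 41.7 mm and 7.16 degrees, less where a joint would pass 70% of its speed; a pose out of reach is approached as far as the arm can. A call with a gripper value outside its range is refused whole. "gripper" is the opening, from 0 (shut) to 1 (fully open), set as the call begins (left out, the last holds). The fingers move at their own pace and stop on an object; "grip_force" is the grip in N (left out, the last holds). Time passes only in rows, so rows that repeat a pose let the fingers close. It gives the time, the measured TCP pose, the force and the opening at its end, in the units of the state.
- env.state(): the state, without advancing time (a new reading comes with each control period).
- env.capture(name): name is "scene" or "side" or "wrist"; returns the picture (400x640x3 uint8, red, green, blue); there is no depth.
- env.camera_model(name): a dict with "fx", "fy", "cx", "cy" (pixels), "rvec" (rotation vector, rad) and "tvec" (3), from world to camera coordinates, as OpenCV has them. Camera axes: x right, y down, z forward; pixel columns grow to the right and rows downward; lengths in m; the calibration is good to about 2 mm. A picture is of the moment at which its call begins: read the wrist's pose just before it. camera_model takes no time and is no camera call; for the wrist camera it gives the pose at the moment of the call.
- env.job_done(): hands the job in, once; it reports no verdict.
The state is a dict: "time": time; "qpos": joint angles; "qvel": joint speeds; "joint_efforts": joint torques, N m; "tcp_pos": TCP position; "tcp_rot": TCP orientation; "force": force on the tool from outside, world axes, zero at the start; "wrist_torque": the same for the moment, N m; "gripper_width": finger opening in m.
Only numpy, scipy, OpenCV 4.12 (cv2) and the standard library are available. Lean on these libraries where they do the work, as an engineer would, in place of code of your own. Each camera call takes 0.05 s, during which the arm holds its last target.

## Task

Clear the welding table: put every threaded stud into the round dish and every V-block into the rectangular tray, and stack the four square tubes crosswise on the plywood board, two lying along opposite edges of the board and the other two on top, across them, along the other two edges. Lay every tube centred lengthwise and about a centimetre in from its edge, and leave the tape measure, hammer and spray bottle alone.

Things in the scene. Friction and masses are not known exactly. Their poses are not given: they have to be found in the camera images.
- tube0: one of four identical square steel tubes (bare bright steel, open ends), 140 mm long, 25 x 25 mm across, about 0.2 kg, lying on the table at the start. Origin at its centre (12.5 mm above what it lies on), x along its length.
- tube1: one of four identical square steel tubes (bare bright steel, open ends), 140 mm long, 25 x 25 mm across, about 0.2 kg, lying on the table at the start. Origin at its centre (12.5 mm above what it lies on), x along its length.
- tube2: one of four identical square steel tubes (bare bright steel, open ends), 140 mm long, 25 x 25 mm across, about 0.2 kg, lying on the table at the start. Origin at its centre (12.5 mm above what it lies on), x along its length.
- tube3: one of four identical square steel tubes (bare bright steel, open ends), 140 mm long, 25 x 25 mm across, about 0.2 kg, lying on the table at the start. Origin at its centre (12.5 mm above what it lies on), x along its length.
- stud0: threaded clamping stud, one of up to three (some may be absent): a steel rod 14 mm in diameter and 80 mm long with a hexagonal nut near each end (nuts 24 mm across flats, 28 mm across corners, 12 mm thick, centred 32 mm from the middle, so 52 mm of bare rod between them), about 0.12 kg, lying down. Origin at its centre (12 mm above the table), x along the rod.
- stud1: threaded clamping stud, one of up to three (some may be absent): a steel rod 14 mm in diameter and 80 mm long with a hexagonal nut near each end (nuts 24 mm across flats, 28 mm across corners, 12 mm thick, centred 32 mm from the middle, so 52 mm of bare rod between them), about 0.12 kg, lying down. Origin at its centre (12 mm above the table), x along the rod.
- stud2: threaded clamping stud, one of up to three (some may be absent): a steel rod 14 mm in diameter and 80 mm long with a hexagonal nut near each end (nuts 24 mm across flats, 28 mm across corners, 12 mm thick, centred 32 mm from the middle, so 52 mm of bare rod between them), about 0.12 kg, lying down. Origin at its centre (12 mm above the table), x along the rod.
- block0: V-block, one of up to three (some may be absent): a steel block 60 mm long (x), 40 mm wide (y), 30 mm high (z) with a V-shaped groove 12 mm deep along x in its top; about 0.4 kg. Origin at the centre of that 60 x 40 x 30 mm box (15 mm above the table).
- block1: V-block, one of up to three (some may be absent): a steel block 60 mm long (x), 40 mm wide (y), 30 mm high (z) with a V-shaped groove 12 mm deep along x in its top; about 0.4 kg. Origin at the centre of that 60 x 40 x 30 mm box (15 mm above the table).
- block2: V-block, one of up to three (some may be absent): a steel block 60 mm long (x), 40 mm wide (y), 30 mm high (z) with a V-shaped groove 12 mm deep along x in its top; about 0.4 kg. Origin at the centre of that 60 x 40 x 30 mm box (15 mm above the table).
- board: square plywood board, 150 x 150 mm, 15 mm thick, fixed on the table; the tubes are stacked on it. Origin at the centre of its underside, x and y along its edges, z up.
- board_top (a point): centre of the board's top face, 15 mm above the table; axes as the board's.
- dish: round steel dish for the studs, fixed on the table: open top, 164 mm across at the rim and 140 mm at the foot (outside), 40 mm high, wall and floor 4 mm thick. Origin at the centre of its underside, z up.
- tray: rectangular grey tray for the V-blocks, fixed on the table: open top, 130 mm (x) by 220 mm (y) outside, 45 mm high, walls 4 mm thick, floor about 4 mm thick. Origin at the centre of its underside, z up.
- tape: bystander: tape measure, 70 x 40 x 65 mm, loose. Origin at the centre of its underside.
- hammer: bystander: hammer lying on the table at the robot's left, 260 mm long, loose.
- sprayer: bystander: white spray bottle with green head, 76 mm in diameter, 220 mm tall, loose. Origin at the centre of its underside.

How it is judged:
At the end, for the whole second after the job is handed in: Studs in the dish, V-blocks in the tray, centres under 50 mm high. Tubes on the board two and two, the upper pair across the lower, within 0.2 rad of its edges, middles within 22 mm of centre lengthwise, centre lines 40 to 64 mm from the board's centre (62.5 = flush with the edge). All at rest (((((angle between the x axis of tube0 and the x axis of board_top, either way round below 0.2 rad and x of tube0 in the frame of board_top between -0.022 and 0.022 m and y of tube0 in the frame of board_top between -0.064 and 0.064 m and (y of tube0 in the frame of board_top above 0.04 m or y of tube0 in the frame of board_top below -0.04 m) and z of tube0 in the frame of board_top between 0.008 and 0.018 m) or (angle between the x axis of tube0 and the y axis of board_top, either way round below 0.2 rad and y of tube0 in the frame of board_top between -0.022 and 0.022 m and x of tube0 in the frame of board_top between -0.064 and 0.064 m and (x of tube0 in the frame of board_top above 0.04 m or x of tube0 in the frame of board_top below -0.04 m) and z of tube0 in the frame of board_top between 0.032 and 0.044 m)) and ((angle between the x axis of tube1 and the x axis of board_top, either way round below 0.2 rad and x of tube1 in the frame of board_top between -0.022 and 0.022 m and y of tube1 in the frame of board_top between -0.064 and 0.064 m and (y of tube1 in the frame of board_top above 0.04 m or y of tube1 in the frame of board_top below -0.04 m) and z of tube1 in the frame of board_top between 0.008 and 0.018 m) or (angle between the x axis of tube1 and the y axis of board_top, either way round below 0.2 rad and y of tube1 in the frame of board_top between -0.022 and 0.022 m and x of tube1 in the frame of board_top between -0.064 and 0.064 m and (x of tube1 in the frame of board_top above 0.04 m or x of tube1 in the frame of board_top below -0.04 m) and z of tube1 in the frame of board_top between 0.032 and 0.044 m)) and ((angle between the x axis of tube2 and the x axis of board_top, either way round below 0.2 rad and x of tube2 in the frame of board_top between -0.022 and 0.022 m and y of tube2 in the frame of board_top between -0.064 and 0.064 m and (y of tube2 in the frame of board_top above 0.04 m or y of tube2 in the frame of board_top below -0.04 m) and z of tube2 in the frame of board_top between 0.008 and 0.018 m) or (angle between the x axis of tube2 and the y axis of board_top, either way round below 0.2 rad and y of tube2 in the frame of board_top between -0.022 and 0.022 m and x of tube2 in the frame of board_top between -0.064 and 0.064 m and (x of tube2 in the frame of board_top above 0.04 m or x of tube2 in the frame of board_top below -0.04 m) and z of tube2 in the frame of board_top between 0.032 and 0.044 m)) and ((angle between the x axis of tube3 and the x axis of board_top, either way round below 0.2 rad and x of tube3 in the frame of board_top between -0.022 and 0.022 m and y of tube3 in the frame of board_top between -0.064 and 0.064 m and (y of tube3 in the frame of board_top above 0.04 m or y of tube3 in the frame of board_top below -0.04 m) and z of tube3 in the frame of board_top between 0.008 and 0.018 m) or (angle between the x axis of tube3 and the y axis of board_top, either way round below 0.2 rad and y of tube3 in the frame of board_top between -0.022 and 0.022 m and x of tube3 in the frame of board_top between -0.064 and 0.064 m and (x of tube3 in the frame of board_top above 0.04 m or x of tube3 in the frame of board_top below -0.04 m) and z of tube3 in the frame of board_top between 0.032 and 0.044 m)) and (horizontal distance between each of stud0, stud1, stud2 and dish below 0.062 m and z of each of stud0, stud1, stud2 in the frame of dish below 0.05 m) and (x of block0 in the frame of tray between -0.06 and 0.06 m and y of block0 in the frame of tray between -0.105 and 0.105 m and z of each of block0, block1, block2 in the frame of tray below 0.05 m and x of block1 in the frame of tray between -0.06 and 0.06 m and y of block1 in the frame of tray between -0.105 and 0.105 m and x of block2 in the frame of tray between -0.06 and 0.06 m and y of block2 in the frame of tray between -0.105 and 0.105 m) and linear speed of each of tube0, tube1, tube2, tube3, stud0, stud1, stud2, block0, block1, block2 below 0.03 m/s) or (((angle between the x axis of tube0 and the y axis of board_top, either way round below 0.2 rad and y of tube0 in the frame of board_top between -0.022 and 0.022 m and x of tube0 in the frame of board_top between -0.064 and 0.064 m and (x of tube0 in the frame of board_top above 0.04 m or x of tube0 in the frame of board_top below -0.04 m) and z of tube0 in the frame of board_top between 0.008 and 0.018 m) or (angle between the x axis of tube0 and the x axis of board_top, either way round below 0.2 rad and x of tube0 in the frame of board_top between -0.022 and 0.022 m and y of tube0 in the frame of board_top between -0.064 and 0.064 m and (y of tube0 in the frame of board_top above 0.04 m or y of tube0 in the frame of board_top below -0.04 m) and z of tube0 in the frame of board_top between 0.032 and 0.044 m)) and ((angle between the x axis of tube1 and the y axis of board_top, either way round below 0.2 rad and y of tube1 in the frame of board_top between -0.022 and 0.022 m and x of tube1 in the frame of board_top between -0.064 and 0.064 m and (x of tube1 in the frame of board_top above 0.04 m or x of tube1 in the frame of board_top below -0.04 m) and z of tube1 in the frame of board_top between 0.008 and 0.018 m) or (angle between the x axis of tube1 and the x axis of board_top, either way round below 0.2 rad and x of tube1 in the frame of board_top between -0.022 and 0.022 m and y of tube1 in the frame of board_top between -0.064 and 0.064 m and (y of tube1 in the frame of board_top above 0.04 m or y of tube1 in the frame of board_top below -0.04 m) and z of tube1 in the frame of board_top between 0.032 and 0.044 m)) and ((angle between the x axis of tube2 and the y axis of board_top, either way round below 0.2 rad and y of tube2 in the frame of board_top between -0.022 and 0.022 m and x of tube2 in the frame of board_top between -0.064 and 0.064 m and (x of tube2 in the frame of board_top above 0.04 m or x of tube2 in the frame of board_top below -0.04 m) and z of tube2 in the frame of board_top between 0.008 and 0.018 m) or (angle between the x axis of tube2 and the x axis of board_top, either way round below 0.2 rad and x of tube2 in the frame of board_top between -0.022 and 0.022 m and y of tube2 in the frame of board_top between -0.064 and 0.064 m and (y of tube2 in the frame of board_top above 0.04 m or y of tube2 in the frame of board_top below -0.04 m) and z of tube2 in the frame of board_top between 0.032 and 0.044 m)) and ((angle between the x axis of tube3 and the y axis of board_top, either way round below 0.2 rad and y of tube3 in the frame of board_top between -0.022 and 0.022 m and x of tube3 in the frame of board_top between -0.064 and 0.064 m and (x of tube3 in the frame of board_top above 0.04 m or x of tube3 in the frame of board_top below -0.04 m) and z of tube3 in the frame of board_top between 0.008 and 0.018 m) or (angle between the x axis of tube3 and the x axis of board_top, either way round below 0.2 rad and x of tube3 in the frame of board_top between -0.022 and 0.022 m and y of tube3 in the frame of board_top between -0.064 and 0.064 m and (y of tube3 in the frame of board_top above 0.04 m or y of tube3 in the frame of board_top below -0.04 m) and z of tube3 in the frame of board_top between 0.032 and 0.044 m)) and (horizontal distance between each of stud0, stud1, stud2 and dish below 0.062 m and z of each of stud0, stud1, stud2 in the frame of dish below 0.05 m) and (x of block0 in the frame of tray between -0.06 and 0.06 m and y of block0 in the frame of tray between -0.105 and 0.105 m and z of each of block0, block1, block2 in the frame of tray below 0.05 m and x of block1 in the frame of tray between -0.06 and 0.06 m and y of block1 in the frame of tray between -0.105 and 0.105 m and x of block2 in the frame of tray between -0.06 and 0.06 m and y of block2 in the frame of tray between -0.105 and 0.105 m) and linear speed of each of tube0, tube1, tube2, tube3, stud0, stud1, stud2, block0, block1, block2 below 0.03 m/s))); the robot touches nothing.
It fails at once if the tape measure is moved by more than 30 mm (distance of tape from where it was at the start of the episode above 0.03 m).
It fails at once if the hammer is moved by more than 30 mm (distance of hammer from where it was at the start of the episode above 0.03 m).
It fails at once if the spray bottle is moved by more than 30 mm (distance of sprayer from where it was at the start of the episode above 0.03 m).
Of stud0, stud1, stud2, block0, block1, block2 only 4 to 6 are there at a start; the rules pass over those that are not, and their reading is None.
At some moment in a run one of stud0, stud1, stud2, block0, block1, block2 may be knocked a few centimetres aside while the robot is not near it.
Once in a run the grip may slacken for a moment while it holds something.
It also fails if it takes over 210 s, if anything falls off the work surface, if the arm or the gripper's body presses on something with over 40 N, if the wrist force passes 120 N, or if a joint passes its speed limit or range.

## Working session

There is one attempt and no reset: what is moved stays moved. The work goes in short steps, Python scripts to look and compute and a tool call to move; the robot and the scene stay as the last step left them, time stands still between calls to the robot, and variables do not carry over. Pictures are saved under pics/ and viewed, and the job is handed in when it is done.

Besides the shell and the picture viewer there is one more tool, called after "Emit:" as name(argument=value, ...) on one line, values as JSON. apply_moves: Moves the arm, as the interface text tells. Its arguments: {"type":"object","properties":{"rows":{"type":"array","items":{"type":"object","properties":{"dx":{"type":"number"},"dy":{"type":"number"},"dz":{"type":"number"},"wx":{"type":"number"},"wy":{"type":"number"},"wz":{"type":"number"}}}},"gripper":{"type":"number"},"grip_force":{"type":"number"}},"required":["rows"]}

```bash
ls -la; mkdir -p pics; python3 - <<'E'
from workcell import env
import cv2
print(env.state())
for n in ["scene","side","wrist"]:
    print(n,env.camera_model(n))
    cv2.imwrite(f"pics/{n}0.png",env.capture(n)[:,:,::-1])
E
```

```text
total 12
drwxr-xr-x  3 agent agent 4096 Dec  7 00:39 .
drwxr-xr-x 23 root  root  4096 Dec  7 00:39 ..
drwxr-xr-x  2 agent agent 4096 Dec  7 00:39 pics
{'time': 0.0, 'qpos': array([-1.43176645e+00,  2.59352011e-01,  1.53610091e+00,  1.95810602e-06,
        1.34798196e+00, -2.02817610e-01]), 'qvel': array([ 4.23938796e-04, -9.82887509e-05, -1.85755753e-04,  7.58783083e-04,
       -7.45599485e-04, -1.41022990e-04]), 'joint_efforts': array([-1.29852007e-03, -4.46039271e+01, -2.90571356e+01, -5.44372197e-04,
        1.15816039e-02,  1.01350847e-05]), 'tcp_pos': array([ 0.18433268, -0.51776769,  0.30306256]), 'tcp_rot': array([-9.20613084e-04,  9.85427684e-01,  1.70092419e-01,  3.03270062e-05]), 'force': array([ 0.65456594,  0.08269401, -0.59954506]), 'wrist_torque': array([0.01082505, 0.02727543, 0.03807796]), 'gripper_width': 0.08542186496843202}
scene {'fx': 505.3712344462636, 'fy': 505.3712344462636, 'cx': 320.3389569276232, 'cy': 200.3788641299384, 'rvec': array([ 0.59904028,  2.56168237, -1.26088612]), 'tvec': array([ 0.50329959, -0.12761602,  2.18462807])}
side {'fx': 381.2216721774564, 'fy': 381.2216721774564, 'cx': 321.4961965558381, 'cy': 194.83365937920337, 'rvec': array([ 2.11851232, -0.33283802,  0.20128807]), 'tvec': array([-0.5036771 ,  0.13945811,  1.2505633 ])}
wrist {'fx': 290.6134524940255, 'fy': 290.6134524940255, 'cx': 319.04182880944205, 'cy': 202.9655327190581, 'rvec': array([-2.35171768,  1.6603724 ,  0.26139164]), 'tvec': array([-0.54862049, -0.03894642,  0.37977962])}
```

View pics/scene0.png

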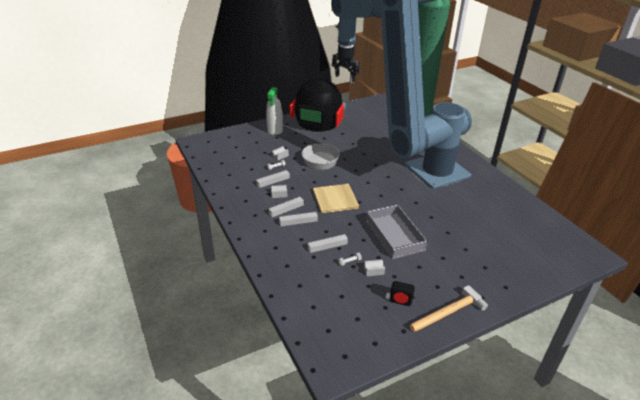

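View pics/side0.png

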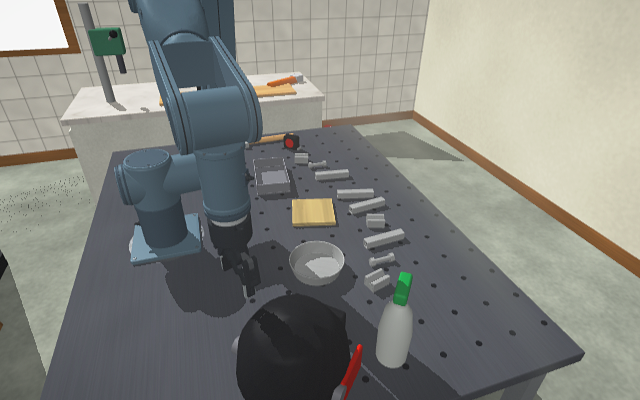

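View pics/wrist0.png

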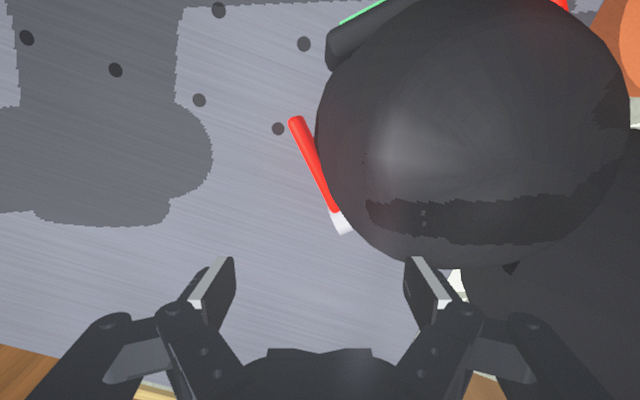

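```bash
cat > h.py <<'E'
import numpy as np, cv2
from scipy.spatial.transform import Rotation as R
from workcell import env
def cam(n):
    m=env.camera_model(n); Rm=R.from_rotvec(m["rvec"]).as_matrix(); return m,Rm,np.array(m["tvec"])
def ray(c,u,v,z):
    m,Rm,t=c
    d=Rm.T@np.array([(u-m["cx"])/m["fx"],(v-m["cy"])/m["fy"],1]); o=-Rm.T@t
    return o+d*(z-o[2])/d[2]
def proj(c,p):
    m,Rm,t=c; q=Rm@np.array(p)+t; return np.array([m["fx"]*q[0]/q[2]+m["cx"],m["fy"]*q[1]/q[2]+m["cy"]])
def tcp():
    s=env.state(); w,x,y,z=s["tcp_rot"]; return np.array(s["tcp_pos"]),R.from_quat([x,y,z,w])
E
python3 - <<'E'
from h import *
np.set_printoptions(precision=3,suppress=True)
c=cam("scene"); s=cam("side")
for n,u,v,z in [("tube",273,179,.025),("tube",286,207,.025),("tube",298,218,.025),("tube",327,243,.025),("block",280,152,.03),("block",279,190,.03),("block",374,267,.03),("stud",277,165,.012),("stud",350,259,.012),("board",335,198,.015),("dish",320,157,.04),("tray",396,230,.045),("tape",401,292,.06),("ham",475,295,.03),("ham",414,327,.02),("spray",275,132,0)]:
    print(n,ray(c,u,v,z))
print()
for n,u,v,z in [("tube",332,175,.025),("tube",355,194,.025),("tube",367,206,.025),("tube",384,239,.025),("block",377,280,.03),("block",375,220,.03),("block",301,158,.03),("stud",382,260,.012),("stud",317,164,.012),("board",313,212,.015),("dish",317,262,.04),("tray",271,176,.045),("spray",393,365,0)]:
    print(n,ray(s,u,v,z))
for n in ("scene","side","wrist"):
    m,Rm,t=cam(n);print(n,-Rm.T@t,Rm[2])
p,r=tcp();print(r.as_matrix())
m,Rm,t=cam("wrist");print(r.as_matrix().T@(-Rm.T@t-p), (r.as_matrix().T@Rm.T))
E
```

```text
tube [ 0.675 -0.211  0.025]
tube [ 0.702 -0.018  0.025]
tube [0.689 0.061 0.025]
tube [0.655 0.23  0.025]
block [ 0.57  -0.383  0.03 ]
block [ 0.686 -0.124  0.03 ]
block [0.572 0.406 0.03 ]
stud [ 0.612 -0.318  0.012]
stud [0.615 0.323 0.012]
board [0.5   0.    0.015]
dish [ 0.436 -0.258  0.04 ]
tray [0.413 0.295 0.045]
tape [0.573 0.559 0.06 ]
ham [0.352 0.649 0.03 ]
ham [0.591 0.662 0.02 ]
spray [ 0.502 -0.604  0.   ]

tube [0.639 0.193 0.025]
tube [0.674 0.03  0.025]
tube [ 0.684 -0.058  0.025]
tube [ 0.659 -0.247  0.025]
block [ 0.557 -0.409  0.03 ]
block [ 0.672 -0.151  0.03 ]
block [0.556 0.367 0.03 ]
stud [ 0.617 -0.322  0.012]
stud [0.617 0.326 0.012]
board [ 0.491 -0.023  0.015]
dish [ 0.417 -0.3    0.04 ]
tray [0.393 0.222 0.045]
spray [ 0.492 -0.639  0.   ]
scene [1.291 1.38  1.212] [-0.371 -0.704 -0.606]
side [ 0.161 -1.085  0.796] [ 0.272  0.799 -0.537]
wrist [ 0.258 -0.492  0.373] [-0.287 -0.1   -0.953]
[[ 0.942  0.335 -0.   ]
 [ 0.335 -0.942  0.001]
 [ 0.    -0.001 -1.   ]]
[ 0.078 -0.    -0.069] [[-0.001 -0.952 -0.305]
 [ 1.    -0.001 -0.001]
 [ 0.    -0.305  0.952]]
```

```bash
cat >> h.py <<'E'
def go(*ts, start=None):
    """plan: print per-target dx,dy,dz(mm),wz from the present pose (chained)"""
    p,r=tcp(); m=r.as_matrix(); yaw=np.arctan2(m[1,0],m[0,0]); first=True
    tilt=np.degrees(np.arccos(-m[2,2])); print("t=%.2f tcp %s yaw %.3f tilt %.2fdeg w %.4f F %s"%(env.state()["time"],np.round(p,4),yaw,tilt,env.state()["gripper_width"],np.round(env.state()["force"],1)))
    for (x,y,z,yw) in ts:
        d=np.array([x,y,z])-p
        c,s=np.cos(yaw),np.sin(yaw)
        dx=d[0]*c+d[1]*s; dy=d[0]*s-d[1]*c; dz=-d[2]
        dy_=(yaw-yw); n=np.linalg.norm(d)/0.0417
        print("  dx %.1f dy %.1f dz %.1f wz %.3f  rows>=%.1f"%(dx*1e3,dy*1e3,dz*1e3,dy_,max(n,abs(dy_)/.125)))
        p=np.array([x,y,z]); yaw=yw
E
python3 -c "
from h import *
go((.3,-.35,.42,0),(.45,-.2,.42,0),(.58,-.05,.42,0))"
```

```text
t=0.15 tcp [ 0.1843 -0.5179  0.3032] yaw 0.342 tilt 0.09deg w 0.0854 F [0.5 0.3 0. ]
  dx 165.3 dy -119.4 dz -116.8 wz 0.342  rows>=5.6
  dx 150.0 dy -150.0 dz -0.0 wz 0.000  rows>=5.1
  dx 130.0 dy -150.0 dz -0.0 wz 0.000  rows>=4.8
```

Emit:
apply_moves(rows=[{"dx": 150, "dy": -105, "dz": -100, "wz": 0.342}, {"dx": 150, "dy": -105, "dz": -100, "wz": 0.342}, {"dx": 150, "dy": -105, "dz": -100, "wz": 0.342}, {"dx": 150, "dy": -105, "dz": -100, "wz": 0.342}, {"dx": 150, "dy": -105, "dz": -100, "wz": 0.342}])

```text
$.rows[0]: bad value
```

Emit:
apply_moves(rows=[{"dx": 145, "dy": -150, "dz": 0}, {"dx": 145, "dy": -150, "dz": 0}, {"dx": 145, "dy": -150, "dz": 0}, {"dx": 145, "dy": -150, "dz": 0}, {"dx": 145, "dy": -150, "dz": 0}])

```text
$.rows[0]: bad value
```

Emit:
apply_moves(rows=[{"dx": 130, "dy": -150, "dz": 0}, {"dx": 130, "dy": -150, "dz": 0}, {"dx": 130, "dy": -150, "dz": 0}, {"dx": 130, "dy": -150, "dz": 0}, {"dx": 130, "dy": -150, "dz": 0}])

```text
$.rows[0]: bad value
```

```bash
python3 -c "
from h import *
go((.6,-.0,.42,0))
c=cam('wrist');np.save('w1.npy',np.hstack([c[1],c[2][:,None]]));im=env.capture('wrist');cv2.imwrite('pics/w1.png',im[:,:,::-1])"
```

```text
t=0.15 tcp [ 0.1843 -0.5179  0.3032] yaw 0.342 tilt 0.09deg w 0.0854 F [0.5 0.3 0. ]
  dx 565.2 dy -348.6 dz -116.8 wz 0.342  rows>=16.2
```

View pics/w1.png

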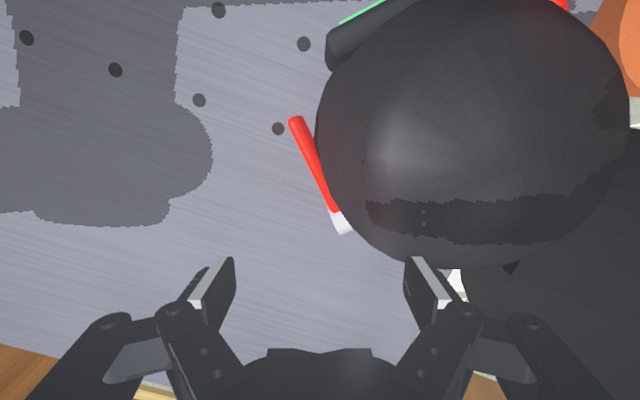

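Emit:
apply_moves(rows=[{"dx": 30, "dy": -20, "dz": -20, "wx": 0, "wy": 0, "wz": 0.07}, {"dx": 60, "dy": -40, "dz": -40, "wx": 0, "wy": 0, "wz": 0.14}, {"dx": 90, "dy": -60, "dz": -60, "wx": 0, "wy": 0, "wz": 0.21}, {"dx": 120, "dy": -80, "dz": -80, "wx": 0, "wy": 0, "wz": 0.28}, {"dx": 150, "dy": -100, "dz": -100, "wx": 0, "wy": 0, "wz": 0.342}])

```text
time: 0.62
tcp_pos: [0.2927, -0.3721, 0.4046]
tcp_rot: [-0.0, 1.0, -0.002, -0.0]
force: [0.2, 0.2, 0.2]
gripper_width: 0.0857
```

Works; see whether it was the magnitude or the missing keys.

Emit:
apply_moves(rows=[{"dx": 145, "dy": -150, "dz": 0, "wx": 0, "wy": 0, "wz": 0}, {"dx": 145, "dy": -150, "dz": 0, "wx": 0, "wy": 0, "wz": 0}, {"dx": 145, "dy": -150, "dz": 0, "wx": 0, "wy": 0, "wz": 0}, {"dx": 145, "dy": -150, "dz": 0, "wx": 0, "wy": 0, "wz": 0}, {"dx": 145, "dy": -150, "dz": 0, "wx": 0, "wy": 0, "wz": 0}])

```text
time: 1.03
tcp_pos: [0.4379, -0.2221, 0.404]
tcp_rot: [0.0, 1.0, -0.0, 0.0]
force: [1.5, -0.7, -0.3]
gripper_width: 0.0854
```

Emit:
apply_moves(rows=[{"dx": 140, "dy": -180, "dz": -10, "wx": 0, "wy": 0, "wz": 0}, {"dx": 140, "dy": -180, "dz": -10, "wx": 0, "wy": 0, "wz": 0}, {"dx": 140, "dy": -180, "dz": -10, "wx": 0, "wy": 0, "wz": 0}, {"dx": 140, "dy": -180, "dz": -10, "wx": 0, "wy": 0, "wz": 0}, {"dx": 140, "dy": -180, "dz": -10, "wx": 0, "wy": 0, "wz": 0}])

```text
time: 1.45
tcp_pos: [0.5657, -0.0576, 0.413]
tcp_rot: [0.0, 1.0, -0.0, -0.0]
force: [0.2, -0.6, 0.8]
gripper_width: 0.0854
```

Emit:
apply_moves(rows=[{"dx": 10, "dy": -30, "dz": 0, "wx": 0, "wy": 0, "wz": 0}, {"dx": 10, "dy": -30, "dz": 0, "wx": 0, "wy": 0, "wz": 0}])

```text
time: 1.62
tcp_pos: [0.5764, -0.0242, 0.4123]
tcp_rot: [-0.002, 1.0, 0.003, -0.0]
force: [-0.2, 0.2, -0.5]
gripper_width: 0.0853
```

```bash
python3 -c "
from h import *
go((.6,-.0,.42,0))
c=cam('wrist');np.save('w1.npy',np.hstack([c[1],c[2][:,None]]));im=env.capture('wrist');cv2.imwrite('pics/w1b.png',im[:,:,::-1])"
```

```text
t=1.62 tcp [ 0.5764 -0.0242  0.4123] yaw 0.006 tilt 0.18deg w 0.0853 F [-0.2  0.2 -0.5]
  dx 23.8 dy -24.1 dz -7.7 wz 0.006  rows>=0.8
```

View pics/w1b.png

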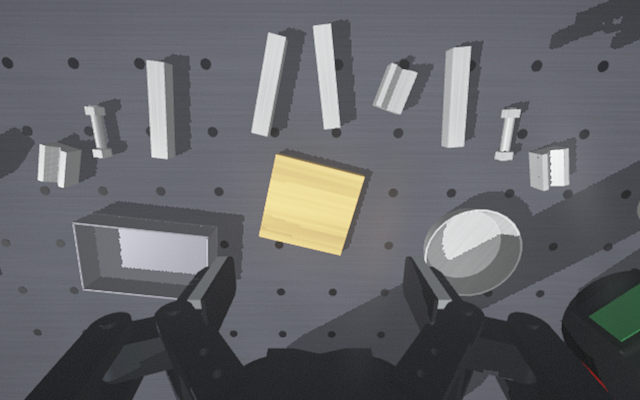

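```bash
cat > seg.py <<'E'
from h import *
def rects(im,c,zs=None,y0=0,thr=150):
    hsv=cv2.cvtColor(im,cv2.COLOR_RGB2HSV)
    out=[]
    m=((hsv[:,:,2]>thr)&(hsv[:,:,1]<40)).astype(np.uint8)*255
    b=((hsv[:,:,0]>15)&(hsv[:,:,0]<32)&(hsv[:,:,1]>60)&(hsv[:,:,2]>120)).astype(np.uint8)*255
    for name,mm in (("grey",m),("wood",b)):
        cs,_=cv2.findContours(mm,cv2.RETR_EXTERNAL,cv2.CHAIN_APPROX_NONE)
        for k in cs:
            if cv2.contourArea(k)<150: continue
            out.append((name,k))
    return out,m
E
python3 - <<'E'
from seg import *
im=cv2.imread('pics/w1b.png')[:,:,::-1].copy()
c=cam('wrist')
o,m=rects(im,c)
cv2.imwrite('pics/m1.png',m)
for n,k in o:
    r=cv2.minAreaRect(k)
    print(n,cv2.contourArea(k),np.round(r[0],1),np.round(r[1],1),round(r[2],1), np.round(ray(c,*r[0],.02),3))
E
```

```text
grey 3351.0 [141.4 246.9] [ 65.7 132.6] 83.2 [0.423 0.285 0.02 ]
grey 3940.0 [467.9 240.7] [60.8 91.9] 47.4 [ 0.437 -0.285  0.02 ]
grey 614.0 [538.5 171. ] [19. 38.] 0.0 [ 0.561 -0.379  0.02 ]
grey 642.0 [559.  167.2] [37.9 19.2] 88.2 [ 0.567 -0.41   0.02 ]
grey 680.5 [ 51.3 165.6] [27.8 41.4] 4.4 [0.566 0.404 0.02 ]
grey 568.0 [507.1 134.1] [18.8 53.6] 8.8 [ 0.618 -0.317  0.02 ]
grey 232.0 [ 93.3 126.2] [43.7  9.7] 76.0 [0.628 0.322 0.02 ]
grey 1039.5 [394.7  88.4] [30.7 46.5] 21.3 [ 0.684 -0.137  0.02 ]
grey 1594.5 [156.6 109.5] [99.7 18. ] 87.7 [0.653 0.22  0.02 ]
grey 2269.0 [455.   96.3] [ 24.5 102.3] 3.9 [ 0.673 -0.228  0.02 ]
grey 1737.5 [267.6  84.1] [ 18.9 103. ] 10.3 [0.689 0.051 0.02 ]
grey 1760.0 [326.2  76.2] [105.4  18.6] 84.8 [ 0.7   -0.036  0.02 ]
wood 7329.0 [309.9 205.2] [92.2 84.9] 14.0 [ 0.501 -0.011  0.02 ]
```

View pics/m1.png

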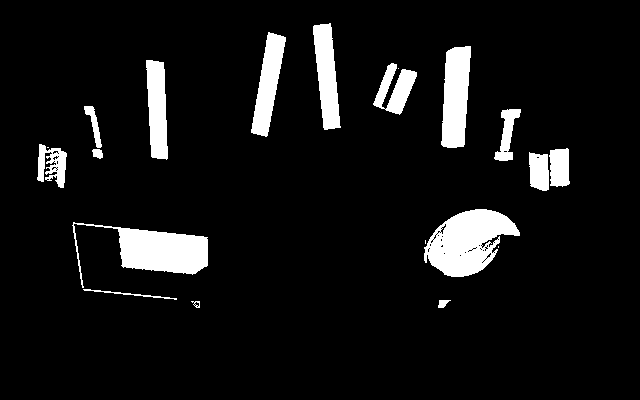

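```bash
cat >> seg.py <<'E'
def wrect(c,k,z):
    P=np.array([ray(c,*q[0],z)[:2] for q in k]).astype(np.float32)*1000
    r=cv2.minAreaRect(P); (cx,cy),(w,h),a=r
    if w<h: w,h,a=h,w,a+90
    a=(a+90)%180-90
    return cx,cy,w,h,a
E
python3 - <<'E'
from seg import *
im=cv2.imread('pics/w1b.png')[:,:,::-1].copy()
c=cam('wrist')
o,m=rects(im,c)
for n,k in o:
    z=.015 if n=='wood' else .025
    print(n,np.round(wrect(c,k,z),1))
    if n=='wood':
        hull=cv2.approxPolyDP(k,8,True)
        for q in hull: print(q[0],np.round(ray(c,*q[0],.015),3))
for n,u,v in [('tray rim',73,223),('',208,237),('',83,289)]: print(n,np.round(ray(c,u,v,.045),3))
big=cv2.resize(im[20:260,:330],None,fx=2.4,fy=2.4,interpolation=cv2.INTER_CUBIC);cv2.imwrite('pics/z1.png',big[:,:,::-1])
big=cv2.resize(im[20:320,320:],None,fx=2,fy=2,interpolation=cv2.INTER_CUBIC);cv2.imwrite('pics/z2.png',big[:,:,::-1])
E
```

```text
grey [395.2 286.  227.4 128.4  83.5]
grey [ 437.4 -281.6  145.8  119.2  -38. ]
grey [ 561.6 -375.3   70.    28.8   15.5]
grey [ 567.5 -406.4   64.6   29.6   15.7]
grey [567.8 398.7  64.8  41.6 -18.9]
grey [ 617.3 -313.4   76.7   28.7    1.9]
grey [627.  318.1  60.7  15.    1.7]
grey [ 682.8 -135.8   62.4   44.9  -18.8]
grey [649.5 217.6 140.8  26.1  -6.8]
grey [ 668.5 -226.4  140.5   35.7    4.9]
grey [685.1  50.4 140.4  26.2 -13.6]
grey [696.1 -36.4 140.7  25.8   6.8]
wood [496.4 -10.2 150.7 150.1 -14.1]
[276 154] [0.586 0.043 0.015]
[259 236] [0.442 0.079 0.015]
[340 255] [ 0.406 -0.064  0.015]
[364 176] [ 0.55  -0.099  0.015]
tray rim [0.477 0.371 0.045]
 [0.454 0.156 0.045]
 [0.354 0.385 0.045]
```

View pics/z1.png

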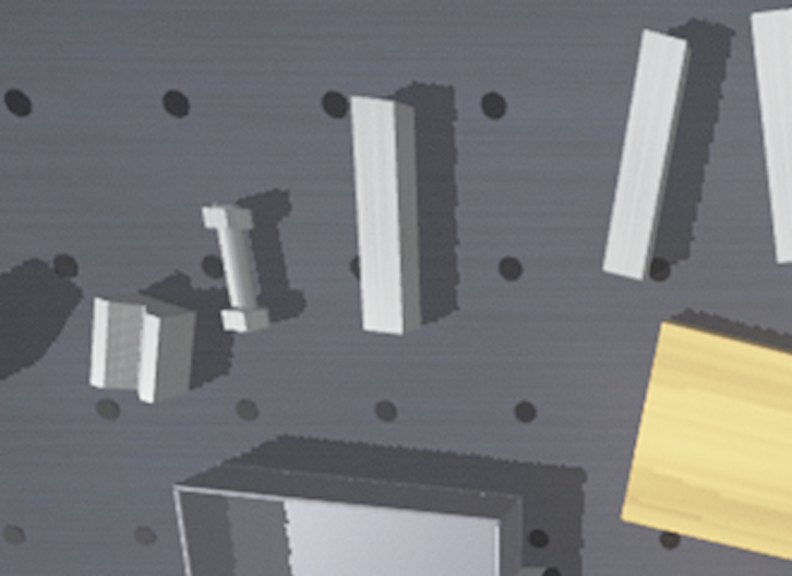

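View pics/z2.png

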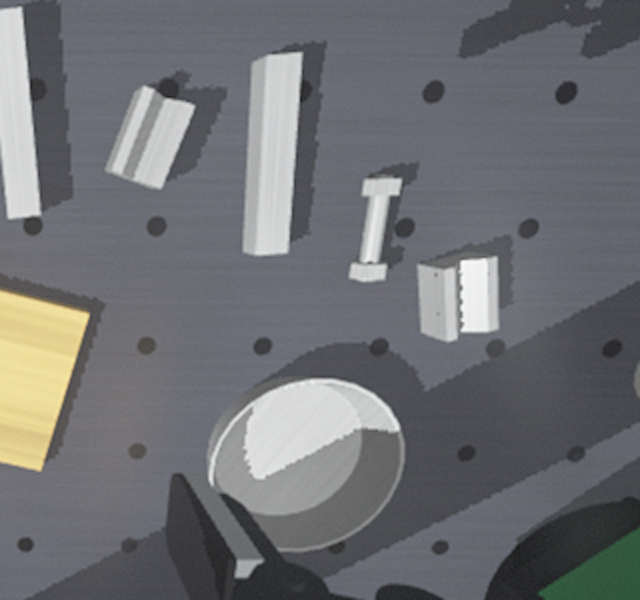

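```bash
python3 - <<'E'
from seg import *
np.set_printoptions(precision=1,suppress=True)
im=cv2.imread('pics/w1b.png')[:,:,::-1].copy()
c=cam('wrist')
def W(L,z): return np.array([ray(c,u,v,z)[:2]*1000 for u,v in L])
def edge(P,side,hw):  # centre from far edge
    d=P[1]-P[0]; L=np.hypot(*d); d/=L; n=np.array([-d[1],d[0]]); n*=np.sign(n@side)
    return P.mean(0)+n*hw, L, np.degrees(np.arctan2(d[1],d[0]))
print("blkL",W([(40.4,144.2),(66.7,150.8),(63.75,187.5),(37.5,180.8)],.03), W([(40.4,144.2),(66.7,150.8),(63.75,187.5),(37.5,180.8)],.03).mean(0))
f=lambda x,y:(320+x/2,20+y/2)
P=W([f(147,86),f(195,102),f(162,189),f(106,170)],.03);print("blkM",P,P.mean(0))
P=W([f(497,332),f(497,256)],.03);print("blkR",edge(P,np.array([0,1.]),20))
P=W([f(*q) for q in [(208,455),(405,440),(300,378),(290,550),(255,390),(390,500),(225,510),(385,405)]],.04)
A=np.c_[2*P,np.ones(len(P))];s=np.linalg.lstsq(A,(P**2).sum(1),rcond=None)[0];print("dish",s[:2],2*np.sqrt(s[2]+s[0]**2+s[1]**2))
g=lambda x,y:(x/2.4,20+y/2.4)
print("studL",W([g(228,205),g(247,330)],.018),W([g(226,218),g(245,318)],.02))
print("studR",W([f(383,180),f(368,280)],.018))
print(env.state()['qpos'])
go((.685,.050,.13,-.237),(.685,.050,.077,-.237),(.685,.05,.14,-.237),(.509,.041,.14,-.246),(.509,.041,.092,-.246))
E
```

```text
blkL [[601.2 402. ]
 [591.3 364.2]
 [532.7 384.3]
 [543.6 423.3]] [567.2 393.4]
blkM [[ 716.6 -130.3]
 [ 706.3 -165.3]
 [ 647.  -147.2]
 [ 660.2 -104.8]] [ 682.5 -136.9]
blkR (array([ 563.6, -397.5]), np.float64(62.20960718897643), np.float64(14.9163776230634))
dish [ 424.4 -285.9] 163.50922512466536
studL [[658.2 313.8]
 [579.3 319.4]] [[650.3 315.4]
 [587.5 317.5]]
studR [[ 654.1 -317.4]
 [ 578.  -321.2]]
[-0.2  0.3  1.3  0.   1.6  1.3]
t=1.67 tcp [ 0.6 -0.   0.4] yaw 0.005 tilt 0.08deg w 0.0851 F [ 0.2  0.1 -0.5]
  dx 109.9 dy -76.1 dz 282.3 wz 0.242  rows>=7.5
  dx 0.0 dy -0.0 dz 53.0 wz 0.000  rows>=1.3
  dx 0.0 dy -0.0 dz -63.0 wz 0.000  rows>=1.5
  dx -169.0 dy 50.1 dz -0.0 wz 0.009  rows>=4.2
  dx 0.0 dy -0.0 dz 48.0 wz 0.000  rows>=1.2
```

```bash
python3 - <<'E'
from h import *
go((.63,.02,.23,-.237),(.685,.050,.10,-.237),(.685,.050,.077,-.237))
E
```

```text
t=1.67 tcp [ 0.5755 -0.0266  0.4123] yaw 0.005 tilt 0.08deg w 0.0851 F [ 0.2  0.1 -0.5]
  dx 54.7 dy -46.4 dz 182.3 wz 0.242  rows>=4.7
  dx 46.4 dy -42.1 dz 130.0 wz 0.000  rows>=3.5
  dx 0.0 dy -0.0 dz 23.0 wz 0.000  rows>=0.6
```

Emit:
apply_moves(rows=[{"dx": 55, "dy": -46, "dz": 182, "wx": 0, "wy": 0, "wz": 0.242}, {"dx": 55, "dy": -46, "dz": 182, "wx": 0, "wy": 0, "wz": 0.242}, {"dx": 55, "dy": -46, "dz": 182, "wx": 0, "wy": 0, "wz": 0.242}, {"dx": 55, "dy": -46, "dz": 182, "wx": 0, "wy": 0, "wz": 0.242}, {"dx": 55, "dy": -46, "dz": 182, "wx": 0, "wy": 0, "wz": 0.242}], gripper=0.75)

```text
time: 2.08
tcp_pos: [0.6288, 0.016, 0.2271]
tcp_rot: [0.0, 0.993, -0.121, -0.002]
force: [-0.2, 0.2, -0.4]
gripper_width: 0.0641
```

Emit:
apply_moves(rows=[{"dx": 46, "dy": -42, "dz": 120, "wx": 0, "wy": 0, "wz": 0}, {"dx": 46, "dy": -42, "dz": 120, "wx": 0, "wy": 0, "wz": 0}, {"dx": 46, "dy": -42, "dz": 120, "wx": 0, "wy": 0, "wz": 0}, {"dx": 46, "dy": -42, "dz": 120, "wx": 0, "wy": 0, "wz": 0}])

```text
time: 2.42
tcp_pos: [0.6826, 0.046, 0.1036]
tcp_rot: [0.0, 0.993, -0.121, -0.005]
force: [-1.7, 0.2, -1.3]
gripper_width: 0.0638
```

```bash
python3 - <<'E'
from h import *
go((.685,.050,.077,-.237))
cv2.imwrite('pics/w2.png',env.capture('wrist')[:,:,::-1])
E
```

```text
t=2.42 tcp [0.6826 0.046  0.1036] yaw -0.243 tilt 0.56deg w 0.0638 F [-1.7  0.2 -1.3]
  dx 1.4 dy -4.4 dz 26.6 wz -0.006  rows>=0.6
```

View pics/w2.png

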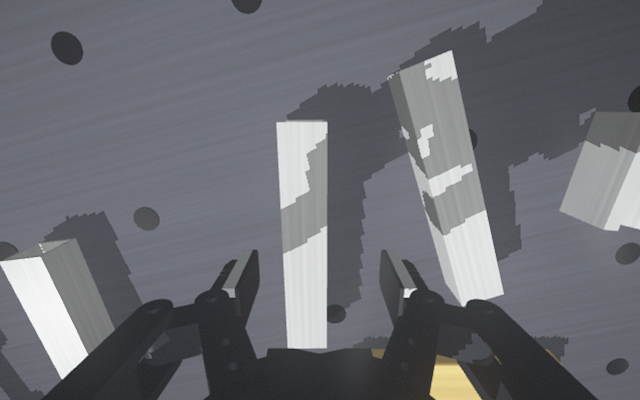

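Emit:
apply_moves(rows=[{"dx": 1, "dy": -4, "dz": 14, "wx": 0, "wy": 0, "wz": 0}, {"dx": 1, "dy": -4, "dz": 26, "wx": 0, "wy": 0, "wz": 0}, {"dx": 1, "dy": -4, "dz": 26, "wx": 0, "wy": 0, "wz": 0}])

```text
time: 2.72
tcp_pos: [0.6854, 0.0491, 0.0842]
tcp_rot: [0.0, 0.993, -0.121, -0.001]
force: [-0.4, -0.3, -0.9]
gripper_width: 0.0637
```

Emit:
apply_moves(rows=[{"dx": 0, "dy": 0, "dz": 0, "wx": 0, "wy": 0, "wz": 0}, {"dx": 0, "dy": 0, "dz": 0, "wx": 0, "wy": 0, "wz": 0}, {"dx": 0, "dy": 0, "dz": 0, "wx": 0, "wy": 0, "wz": 0}, {"dx": 0, "dy": 0, "dz": 0, "wx": 0, "wy": 0, "wz": 0}, {"dx": 0, "dy": 0, "dz": 0, "wx": 0, "wy": 0, "wz": 0}], gripper=0, grip_force=60)

```text
time: 3.13
tcp_pos: [0.6873, 0.0495, 0.0872]
tcp_rot: [-0.0, 0.993, -0.121, 0.002]
force: [-0.7, -0.3, 6.8]
gripper_width: 0.0235
```

```bash
python3 - <<'E'
from h import *
go((.685,.050,.14,-.237),(.509,.041,.14,-.246),(.509,.041,.092,-.246))
E
```

```text
t=3.13 tcp [0.6873 0.0495 0.0872] yaw -0.242 tilt 0.17deg w 0.0235 F [-0.7 -0.3  6.8]
  dx -2.3 dy 0.1 dz -52.8 wz -0.005  rows>=1.3
  dx -169.0 dy 50.1 dz -0.0 wz 0.009  rows>=4.2
  dx 0.0 dy -0.0 dz 48.0 wz 0.000  rows>=1.2
```

Emit:
apply_moves(rows=[{"dx": 0, "dy": 0, "dz": -20, "wx": 0, "wy": 0, "wz": 0}, {"dx": 0, "dy": 0, "dz": -53, "wx": 0, "wy": 0, "wz": 0}, {"dx": 0, "dy": 0, "dz": -53, "wx": 0, "wy": 0, "wz": 0}])

```text
time: 3.38
tcp_pos: [0.6895, 0.0495, 0.1447]
tcp_rot: [-0.0, 0.993, -0.121, 0.005]
force: [1.1, -0.5, 0.3]
gripper_width: 0.0231
```

```bash
python3 - <<'E'
from h import *
go((.509,.041,.14,-.246),(.509,.041,.092,-.246))
cv2.imwrite('pics/w3.png',env.capture('wrist')[:,:,::-1])
E
```

```text
t=3.38 tcp [0.6895 0.0495 0.1447] yaw -0.242 tilt 0.58deg w 0.0231 F [ 1.1 -0.5  0.3]
  dx -173.2 dy 51.5 dz 4.7 wz 0.004  rows>=4.3
  dx 0.0 dy -0.0 dz 48.0 wz 0.000  rows>=1.2
```

View pics/w3.png

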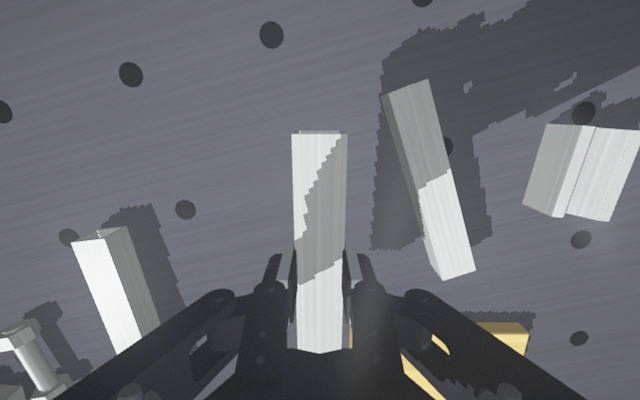

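Emit:
apply_moves(rows=[{"dx": -170, "dy": 51, "dz": 0, "wx": 0, "wy": 0, "wz": 0}, {"dx": -170, "dy": 51, "dz": 0, "wx": 0, "wy": 0, "wz": 0}, {"dx": -170, "dy": 51, "dz": 0, "wx": 0, "wy": 0, "wz": 0}, {"dx": -170, "dy": 51, "dz": 0, "wx": 0, "wy": 0, "wz": 0}, {"dx": -170, "dy": 51, "dz": 0, "wx": 0, "wy": 0, "wz": 0}])

```text
time: 3.85
tcp_pos: [0.5004, 0.0419, 0.1357]
tcp_rot: [0.0, 0.993, -0.121, -0.006]
force: [-2.9, 0.9, -2.2]
gripper_width: 0.023
```

```bash
python3 - <<'E'
from h import *
go((.509,.041,.14,-.246),(.509,.041,.092,-.246))
c=cam('wrist');cv2.imwrite('pics/w4.png',env.capture('wrist')[:,:,::-1])
p,r=tcp()
for u,v in [(292,132),(347,132),(297,350),(347,350)]:
    m,Rm,t=c; z=p[2]-.062; print(np.round(r.inv().apply(ray(c,u,v,z)-p),4))
E
```

```text
t=3.85 tcp [0.5004 0.0419 0.1357] yaw -0.242 tilt 0.65deg w 0.0230 F [-2.9  0.9 -2.2]
  dx 8.6 dy -1.2 dz -4.3 wz 0.004  rows>=0.2
  dx 0.0 dy -0.0 dz 48.0 wz 0.000  rows>=1.2
[ 0.0673 -0.0118  0.0614]
[0.0673 0.0121 0.0614]
[-0.0529 -0.0126  0.0625]
[-0.053   0.0157  0.0625]
```

View pics/w4.png

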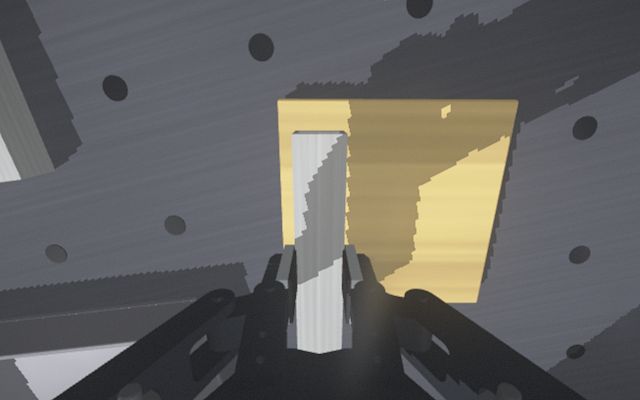

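Emit:
apply_moves(rows=[{"dx": 4, "dy": 0, "dz": 10, "wx": 0, "wy": 0, "wz": 0}, {"dx": 4, "dy": 0, "dz": 20, "wx": 0, "wy": 0, "wz": 0}, {"dx": 4, "dy": 0, "dz": 20, "wx": 0, "wy": 0, "wz": 0}, {"dx": 4, "dy": 0, "dz": 20, "wx": 0, "wy": 0, "wz": 0}])

```text
time: 4.23
tcp_pos: [0.5137, 0.0399, 0.1167]
tcp_rot: [-0.0, 0.993, -0.121, -0.001]
force: [0.3, 0.7, -1.9]
gripper_width: 0.0232
```

```bash
python3 - <<'E'
from h import *
go((.512,.040,.092,-.246))
E
```

```text
t=4.23 tcp [0.5137 0.0399 0.1167] yaw -0.242 tilt 0.10deg w 0.0232 F [ 0.3  0.7 -1.9]
  dx -1.7 dy 0.3 dz 24.7 wz 0.004  rows>=0.6
```

Emit:
apply_moves(rows=[{"dx": -2, "dy": 0, "dz": 6, "wx": 0, "wy": 0, "wz": 0}, {"dx": -2, "dy": 0, "dz": 12, "wx": 0, "wy": 0, "wz": 0}, {"dx": -2, "dy": 0, "dz": 14, "wx": 0, "wy": 0, "wz": 0}, {"dx": -2, "dy": 0, "dz": 14, "wx": 0, "wy": 0, "wz": 0}])

```text
time: 4.57
tcp_pos: [0.5107, 0.0406, 0.1031]
tcp_rot: [-0.0, 0.993, -0.121, -0.001]
force: [0.7, 0.3, -1.2]
gripper_width: 0.0232
```

```bash
python3 - <<'E'
from h import *
go((.512,.040,.092,-.246))
E
```

```text
t=4.57 tcp [0.5107 0.0406 0.1031] yaw -0.242 tilt 0.10deg w 0.0232 F [ 0.7  0.3 -1.2]
  dx 1.4 dy 0.3 dz 11.1 wz 0.004  rows>=0.3
```

Emit:
apply_moves(rows=[{"dx": 1, "dy": 0, "dz": 2, "wx": 0, "wy": 0, "wz": 0}, {"dx": 1, "dy": 0, "dz": 4, "wx": 0, "wy": 0, "wz": 0}, {"dx": 1, "dy": 0, "dz": 4, "wx": 0, "wy": 0, "wz": 0}])

```text
time: 4.82
tcp_pos: [0.512, 0.0403, 0.1021]
tcp_rot: [0.0, 0.993, -0.121, 0.0]
force: [-7.5, 0.5, 18.2]
gripper_width: 0.0232
```

Emit:
apply_moves(rows=[{"dx": 0, "dy": 0, "dz": 0, "wx": 0, "wy": 0, "wz": 0}, {"dx": 0, "dy": 0, "dz": 0, "wx": 0, "wy": 0, "wz": 0}, {"dx": 0, "dy": 0, "dz": 0, "wx": 0, "wy": 0, "wz": 0}], gripper=0.6)

```text
time: 5.07
tcp_pos: [0.5126, 0.0402, 0.1004]
tcp_rot: [0.0, 0.993, -0.121, 0.001]
force: [0.6, 0.0, -0.0]
gripper_width: 0.0511
```

Emit:
apply_moves(rows=[{"dx": 0, "dy": 0, "dz": -25, "wx": 0, "wy": 0, "wz": 0}, {"dx": 0, "dy": 0, "dz": -60, "wx": 0, "wy": 0, "wz": 0}, {"dx": 0, "dy": 0, "dz": -60, "wx": 0, "wy": 0, "wz": 0}])

```text
time: 5.32
tcp_pos: [0.5154, 0.0399, 0.1652]
tcp_rot: [0.0, 0.993, -0.121, 0.005]
force: [1.8, 0.3, 0.4]
gripper_width: 0.0513
```

```bash
python3 - <<'E'
from h import *
go((.61,.0,.17,.119),(.696,-.036,.10,.119))
cv2.imwrite('pics/w5.png',env.capture('wrist')[:,:,::-1])
E
```

```text
t=5.32 tcp [0.5154 0.0399 0.1652] yaw -0.242 tilt 0.53deg w 0.0513 F [1.8 0.3 0.4]
  dx 101.4 dy 16.0 dz -4.8 wz -0.361  rows>=2.9
  dx 81.1 dy 46.0 dz 70.0 wz 0.000  rows>=2.8
```

View pics/w5.png

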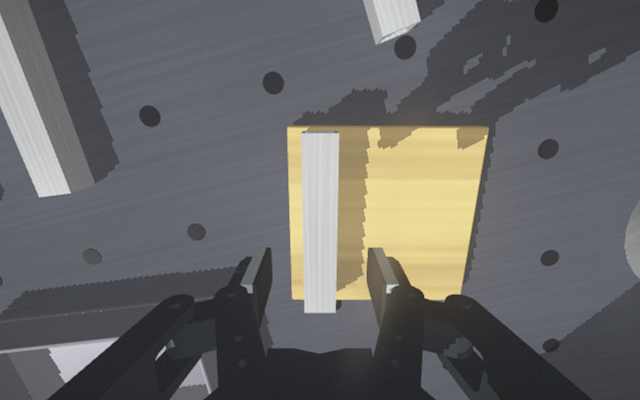

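```bash
python3 - <<'E'
from seg import *
im=cv2.imread('pics/w5.png')[:,:,::-1].copy();c=cam('wrist')
P=np.array([ray(c,u,v,.04)[:2]*1000 for u,v in [(301.5,132),(338,131.5),(335.5,313),(304.5,313)]])
print(P.round(1),P.mean(0).round(1))
B=np.array([ray(c,u,v,.015)[:2]*1000 for u,v in [(287,127),(489,127),(462,300),(291,300)]]);print(B.round(1),B.mean(0))
E
```

```text
[[580.6  35.7]
 [575.2  12.7]
 [439.9  45.5]
 [445.7  69.2]] [510.4  40.8]
[[585.4  46.8]
 [550.1 -95.5]
 [407.1 -62. ]
 [443.   83.5]] [496.41096187  -6.81395055]
```

Emit:
apply_moves(rows=[{"dx": 101, "dy": 16, "dz": 0, "wx": 0, "wy": 0, "wz": -0.36}, {"dx": 101, "dy": 16, "dz": 0, "wx": 0, "wy": 0, "wz": -0.36}, {"dx": 101, "dy": 16, "dz": 0, "wx": 0, "wy": 0, "wz": -0.36}, {"dx": 101, "dy": 16, "dz": 0, "wx": 0, "wy": 0, "wz": -0.36}], gripper=0.75)

```text
time: 5.7
tcp_pos: [0.6101, -0.0017, 0.1593]
tcp_rot: [0.001, 0.998, 0.061, 0.002]
force: [0.1, -0.4, -0.0]
gripper_width: 0.0641
```

Emit:
apply_moves(rows=[{"dx": 80, "dy": 46, "dz": 30, "wx": 0, "wy": 0, "wz": 0}, {"dx": 80, "dy": 46, "dz": 60, "wx": 0, "wy": 0, "wz": 0}, {"dx": 80, "dy": 46, "dz": 60, "wx": 0, "wy": 0, "wz": 0}, {"dx": 80, "dy": 46, "dz": 60, "wx": 0, "wy": 0, "wz": 0}])

```text
time: 6.03
tcp_pos: [0.6911, -0.0372, 0.0933]
tcp_rot: [-0.001, 0.998, 0.057, -0.003]
force: [-0.9, 0.1, -1.0]
gripper_width: 0.0639
```

```bash
python3 - <<'E'
from h import *
go((.696,-.036,.082,.119))
cv2.imwrite('pics/w6.png',env.capture('wrist')[:,:,::-1])
E
```

```text
t=6.03 tcp [ 0.6911 -0.0372  0.0933] yaw 0.115 tilt 0.38deg w 0.0639 F [-0.9  0.1 -1. ]
  dx 5.0 dy -0.7 dz 11.3 wz -0.004  rows>=0.3
```

View pics/w6.png

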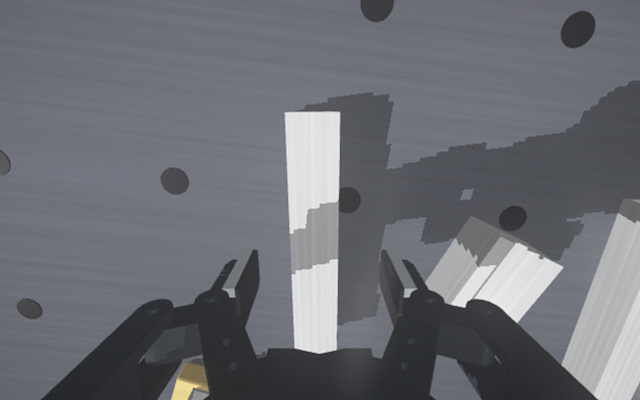

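Emit:
apply_moves(rows=[{"dx": 4, "dy": -1, "dz": 6, "wx": 0, "wy": 0, "wz": 0}, {"dx": 4, "dy": -1, "dz": 10, "wx": 0, "wy": 0, "wz": 0}, {"dx": 4, "dy": -1, "dz": 10, "wx": 0, "wy": 0, "wz": 0}])

```text
time: 6.33
tcp_pos: [0.6942, -0.0334, 0.0899]
tcp_rot: [-0.0, 0.998, 0.059, -0.0]
force: [-0.5, 0.0, -0.5]
gripper_width: 0.064
```

Emit:
apply_moves(rows=[{"dx": 0, "dy": 0, "dz": 0, "wx": 0, "wy": 0, "wz": 0}, {"dx": 0, "dy": 0, "dz": 0, "wx": 0, "wy": 0, "wz": 0}, {"dx": 0, "dy": 0, "dz": 0, "wx": 0, "wy": 0, "wz": 0}, {"dx": 0, "dy": 0, "dz": 0, "wx": 0, "wy": 0, "wz": 0}, {"dx": 0, "dy": 0, "dz": 0, "wx": 0, "wy": 0, "wz": 0}], gripper=0)

```text
time: 6.75
tcp_pos: [0.6954, -0.0342, 0.0914]
tcp_rot: [0.0, 0.998, 0.059, 0.001]
force: [-0.3, 1.6, 6.1]
gripper_width: 0.023
```

Emit:
apply_moves(rows=[{"dx": 0, "dy": 0, "dz": -20, "wx": 0, "wy": 0, "wz": 0}, {"dx": 0, "dy": 0, "dz": -53, "wx": 0, "wy": 0, "wz": 0}, {"dx": 0, "dy": 0, "dz": -60, "wx": 0, "wy": 0, "wz": 0}, {"dx": 0, "dy": 0, "dz": -60, "wx": 0, "wy": 0, "wz": 0}])

```text
time: 7.08
tcp_pos: [0.6968, -0.0347, 0.1534]
tcp_rot: [0.001, 0.998, 0.059, 0.003]
force: [0.1, -0.3, -1.7]
gripper_width: 0.0232
```

```bash
python3 - <<'E'
from h import *
go((.60,-.05,.14,-.243),(.4836,-.0594,.14,-.243))
c=cam('wrist');cv2.imwrite('pics/w7.png',env.capture('wrist')[:,:,::-1])
E
```

```text
t=7.08 tcp [ 0.6968 -0.0347  0.1534] yaw 0.118 tilt 0.38deg w 0.0232 F [ 0.1 -0.3 -1.7]
  dx -98.0 dy 3.8 dz 13.4 wz 0.361  rows>=2.9
  dx -110.7 dy 37.1 dz -0.0 wz 0.000  rows>=2.8
```

View pics/w7.png

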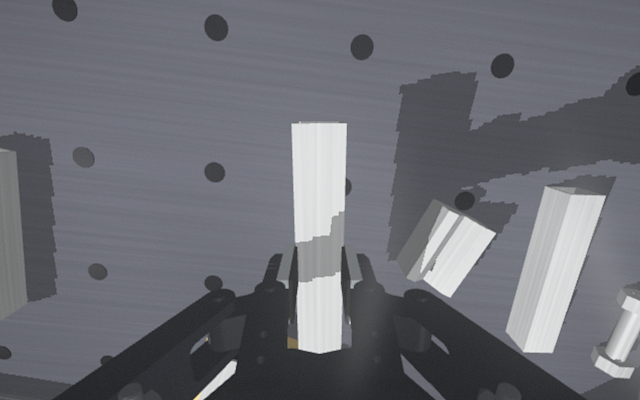

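```bash
python3 - <<'E'
from h import *
c=cam('wrist');p,r=tcp()
for u,v in [(292,123),(347,123)]: print(np.round(r.inv().apply(ray(c,u,v,p[2]-.066)-p),4))
E
```

```text
[ 0.0723 -0.0125  0.0662]
[0.0723 0.0123 0.0662]
```

Emit:
apply_moves(rows=[{"dx": -98, "dy": 4, "dz": 0, "wx": 0, "wy": 0, "wz": 0.36}, {"dx": -98, "dy": 4, "dz": 0, "wx": 0, "wy": 0, "wz": 0.36}, {"dx": -98, "dy": 4, "dz": 0, "wx": 0, "wy": 0, "wz": 0.36}, {"dx": -98, "dy": 4, "dz": 0, "wx": 0, "wy": 0, "wz": 0.36}])

```text
time: 7.47
tcp_pos: [0.5927, -0.0494, 0.1471]
tcp_rot: [-0.0, 0.992, -0.124, -0.005]
force: [-0.9, 0.3, -1.9]
gripper_width: 0.0226
```

Emit:
apply_moves(rows=[{"dx": -108, "dy": 37, "dz": 0, "wx": 0, "wy": 0, "wz": 0}, {"dx": -108, "dy": 37, "dz": 5, "wx": 0, "wy": 0, "wz": 0}, {"dx": -108, "dy": 37, "dz": 20, "wx": 0, "wy": 0, "wz": 0}, {"dx": -108, "dy": 37, "dz": 20, "wx": 0, "wy": 0, "wz": 0}, {"dx": -108, "dy": 37, "dz": 20, "wx": 0, "wy": 0, "wz": 0}])

```text
time: 7.88
tcp_pos: [0.4818, -0.0592, 0.128]
tcp_rot: [-0.001, 0.993, -0.121, -0.003]
force: [1.8, -0.8, -1.2]
gripper_width: 0.0227
```

```bash
python3 - <<'E'
from h import *
go((.4836,-.0594,.108,-.243))
c=cam('wrist');cv2.imwrite('pics/w8.png',env.capture('wrist')[:,:,::-1])
E
```

```text
t=7.88 tcp [ 0.4818 -0.0592  0.128 ] yaw -0.242 tilt 0.31deg w 0.0227 F [ 1.8 -0.8 -1.2]
  dx 1.8 dy -0.2 dz 20.0 wz 0.001  rows>=0.5
```

View pics/w8.png

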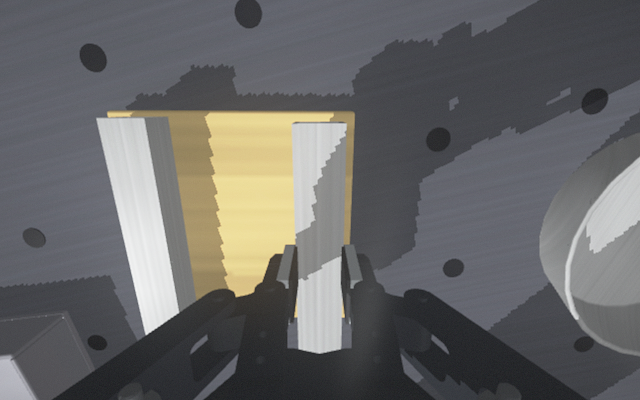

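Emit:
apply_moves(rows=[{"dx": 0, "dy": 0, "dz": 10, "wx": 0, "wy": 0, "wz": 0}, {"dx": 0, "dy": 0, "dz": 16, "wx": 0, "wy": 0, "wz": 0}, {"dx": 0, "dy": 0, "dz": 20, "wx": 0, "wy": 0, "wz": 0}, {"dx": 0, "dy": 0, "dz": 22, "wx": 0, "wy": 0, "wz": 0}, {"dx": 0, "dy": 0, "dz": 22, "wx": 0, "wy": 0, "wz": 0}])

```text
time: 8.35
tcp_pos: [0.4846, -0.0597, 0.1072]
tcp_rot: [-0.0, 0.993, -0.121, -0.001]
force: [-0.4, -0.1, -0.8]
gripper_width: 0.0228
```

```bash
python3 - <<'E'
from h import *
go((.4836,-.0594,.106,-.243))
E
```

```text
t=8.35 tcp [ 0.4846 -0.0597  0.1072] yaw -0.242 tilt 0.07deg w 0.0228 F [-0.4 -0.1 -0.8]
  dx -1.0 dy -0.0 dz 1.2 wz 0.001  rows>=0.0
```

Emit:
apply_moves(rows=[{"dx": -1, "dy": 0, "dz": 2, "wx": 0, "wy": 0, "wz": 0}, {"dx": -1, "dy": 0, "dz": 2, "wx": 0, "wy": 0, "wz": 0}])

```text
time: 8.52
tcp_pos: [0.4841, -0.0597, 0.1064]
tcp_rot: [0.0, 0.993, -0.121, 0.001]
force: [-0.3, -0.6, -1.3]
gripper_width: 0.0229
```

Emit:
apply_moves(rows=[{"dx": 0, "dy": 0, "dz": 0, "wx": 0, "wy": 0, "wz": 0}, {"dx": 0, "dy": 0, "dz": 0, "wx": 0, "wy": 0, "wz": 0}, {"dx": 0, "dy": 0, "dz": 0, "wx": 0, "wy": 0, "wz": 0}], gripper=0.6)

```text
time: 8.77
tcp_pos: [0.4836, -0.0596, 0.1063]
tcp_rot: [0.0, 0.993, -0.121, 0.0]
force: [-0.2, -0.3, 0.5]
gripper_width: 0.0513
```

Emit:
apply_moves(rows=[{"dx": 0, "dy": 0, "dz": -25, "wx": 0, "wy": 0, "wz": 0}, {"dx": 0, "dy": 0, "dz": -60, "wx": 0, "wy": 0, "wz": 0}, {"dx": 0, "dy": 0, "dz": -70, "wx": 0, "wy": 0, "wz": 0}])

```text
time: 9.02
tcp_pos: [0.4852, -0.0602, 0.1799]
tcp_rot: [0.001, 0.993, -0.121, 0.003]
force: [0.6, -0.8, 0.4]
gripper_width: 0.0513
```

```bash
python3 - <<'E'
from h import *
go((.58,-.15,.17,.086),(.668,-.2315,.10,.086))
cv2.imwrite('pics/w9.png',env.capture('wrist')[:,:,::-1])
E
```

```text
t=9.02 tcp [ 0.4852 -0.0602  0.1799] yaw -0.242 tilt 0.32deg w 0.0513 F [ 0.6 -0.8  0.4]
  dx 113.5 dy 64.5 dz 9.9 wz -0.328  rows>=3.1
  dx 80.7 dy 88.8 dz 70.0 wz 0.000  rows>=3.3
```

View pics/w9.png

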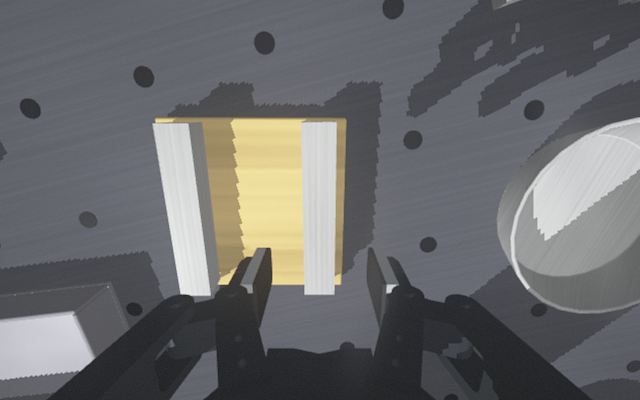

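Emit:
apply_moves(rows=[{"dx": 113, "dy": 64, "dz": 0, "wx": 0, "wy": 0, "wz": -0.328}, {"dx": 113, "dy": 64, "dz": 0, "wx": 0, "wy": 0, "wz": -0.328}, {"dx": 113, "dy": 64, "dz": 0, "wx": 0, "wy": 0, "wz": -0.328}, {"dx": 113, "dy": 64, "dz": 0, "wx": 0, "wy": 0, "wz": -0.328}], gripper=0.75)

```text
time: 9.4
tcp_pos: [0.5823, -0.1539, 0.1756]
tcp_rot: [0.002, 0.999, 0.044, 0.002]
force: [0.5, -0.1, 0.2]
gripper_width: 0.0641
```

Emit:
apply_moves(rows=[{"dx": 81, "dy": 89, "dz": 30, "wx": 0, "wy": 0, "wz": 0}, {"dx": 81, "dy": 89, "dz": 60, "wx": 0, "wy": 0, "wz": 0}, {"dx": 81, "dy": 89, "dz": 76, "wx": 0, "wy": 0, "wz": 0}, {"dx": 81, "dy": 89, "dz": 76, "wx": 0, "wy": 0, "wz": 0}, {"dx": 81, "dy": 89, "dz": 76, "wx": 0, "wy": 0, "wz": 0}])

```text
time: 9.82
tcp_pos: [0.6654, -0.2321, 0.0938]
tcp_rot: [-0.001, 0.999, 0.042, -0.003]
force: [-0.6, 0.1, 0.0]
gripper_width: 0.0646
```

```bash
python3 - <<'E'
from h import *
go((.668,-.2317,.084,.086))
cv2.imwrite('pics/w10.png',env.capture('wrist')[:,:,::-1])
E
```

```text
t=9.82 tcp [ 0.6654 -0.2321  0.0938] yaw 0.083 tilt 0.37deg w 0.0646 F [-0.6  0.1  0. ]
  dx 2.6 dy -0.2 dz 9.8 wz -0.003  rows>=0.2
```

View pics/w10.png

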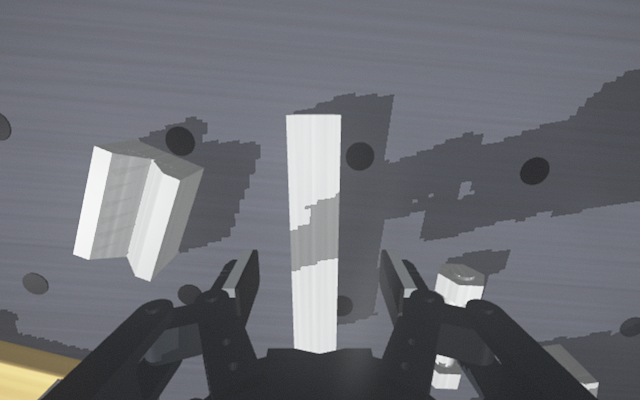

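Emit:
apply_moves(rows=[{"dx": 2, "dy": 0, "dz": 5, "wx": 0, "wy": 0, "wz": 0}, {"dx": 2, "dy": 0, "dz": 10, "wx": 0, "wy": 0, "wz": 0}, {"dx": 2, "dy": 0, "dz": 10, "wx": 0, "wy": 0, "wz": 0}])

```text
time: 10.12
tcp_pos: [0.6677, -0.2293, 0.0902]
tcp_rot: [-0.0, 0.999, 0.043, -0.0]
force: [-0.3, 0.4, -0.2]
gripper_width: 0.0639
```

Emit:
apply_moves(rows=[{"dx": 0, "dy": 0, "dz": 0, "wx": 0, "wy": 0, "wz": 0}, {"dx": 0, "dy": 0, "dz": 0, "wx": 0, "wy": 0, "wz": 0}, {"dx": 0, "dy": 0, "dz": 0, "wx": 0, "wy": 0, "wz": 0}, {"dx": 0, "dy": 0, "dz": 0, "wx": 0, "wy": 0, "wz": 0}, {"dx": 0, "dy": 0, "dz": 0, "wx": 0, "wy": 0, "wz": 0}], gripper=0)

```text
time: 10.53
tcp_pos: [0.6685, -0.2303, 0.0914]
tcp_rot: [0.0, 0.999, 0.043, 0.001]
force: [-0.8, 2.4, 5.6]
gripper_width: 0.0228
```

Emit:
apply_moves(rows=[{"dx": 0, "dy": 0, "dz": -20, "wx": 0, "wy": 0, "wz": 0}, {"dx": 0, "dy": 0, "dz": -55, "wx": 0, "wy": 0, "wz": 0}, {"dx": 0, "dy": 0, "dz": -95, "wx": 0, "wy": 0, "wz": 0}, {"dx": 0, "dy": 0, "dz": -95, "wx": 0, "wy": 0, "wz": 0}])

```text
time: 10.87
tcp_pos: [0.6715, -0.232, 0.1941]
tcp_rot: [0.003, 0.999, 0.043, 0.006]
force: [2.8, -1.0, 0.2]
gripper_width: 0.0225
```

```bash
python3 - <<'E'
from h import *
go((.61,-.13,.175,.65),(.545,-.021,.175,1.327))
cv2.imwrite('pics/w11.png',env.capture('wrist')[:,:,::-1])
E
```

```text
t=10.87 tcp [ 0.6715 -0.232   0.1941] yaw 0.086 tilt 0.79deg w 0.0225 F [ 2.8 -1.   0.2]
  dx -52.5 dy -106.9 dz 19.1 wz -0.564  rows>=4.5
  dx 14.2 dy -126.1 dz -0.0 wz -0.677  rows>=5.4
```

View pics/w11.png

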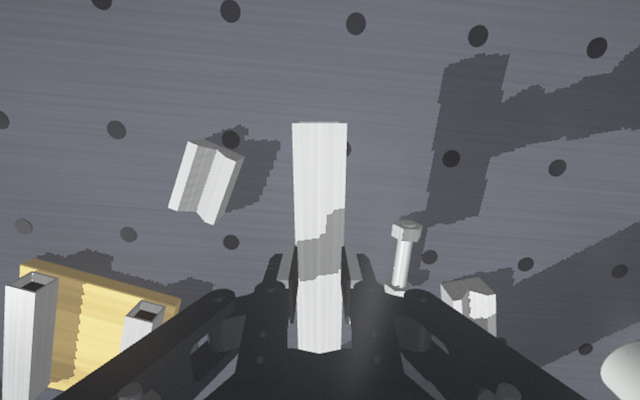

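Emit:
apply_moves(rows=[{"dx": -52, "dy": -107, "dz": 10, "wx": 0, "wy": 0, "wz": -0.564}, {"dx": -52, "dy": -107, "dz": 10, "wx": 0, "wy": 0, "wz": -0.564}, {"dx": -52, "dy": -107, "dz": 10, "wx": 0, "wy": 0, "wz": -0.564}, {"dx": -52, "dy": -107, "dz": 10, "wx": 0, "wy": 0, "wz": -0.564}, {"dx": -52, "dy": -107, "dz": 10, "wx": 0, "wy": 0, "wz": -0.564}])

```text
time: 11.33
tcp_pos: [0.6047, -0.1253, 0.173]
tcp_rot: [-0.002, 0.946, 0.323, -0.002]
force: [1.0, -0.9, -1.4]
gripper_width: 0.0227
```

Emit:
apply_moves(rows=[{"dx": 13, "dy": -128, "dz": 0, "wx": 0, "wy": 0, "wz": -0.6}, {"dx": 13, "dy": -128, "dz": 0, "wx": 0, "wy": 0, "wz": -0.6}, {"dx": 13, "dy": -128, "dz": 0, "wx": 0, "wy": 0, "wz": -0.6}, {"dx": 13, "dy": -128, "dz": 0, "wx": 0, "wy": 0, "wz": -0.6}, {"dx": 13, "dy": -128, "dz": 0, "wx": 0, "wy": 0, "wz": -0.6}])

```text
time: 11.75
tcp_pos: [0.5371, -0.0155, 0.1735]
tcp_rot: [-0.002, 0.808, 0.589, -0.001]
force: [0.4, -0.4, -1.4]
gripper_width: 0.0231
```

```bash
python3 - <<'E'
from h import *
go((.5468,-.0232,.150,1.327))
E
```

```text
t=11.75 tcp [ 0.5371 -0.0155  0.1735] yaw 1.259 tilt 0.27deg w 0.0231 F [ 0.4 -0.4 -1.4]
  dx -4.3 dy 11.6 dz 23.5 wz -0.068  rows>=0.6
```

Emit:
apply_moves(rows=[{"dx": -3, "dy": 8, "dz": 15, "wx": 0, "wy": 0, "wz": -0.068}, {"dx": -3, "dy": 8, "dz": 23, "wx": 0, "wy": 0, "wz": -0.068}, {"dx": -3, "dy": 8, "dz": 23, "wx": 0, "wy": 0, "wz": -0.068}, {"dx": -3, "dy": 8, "dz": 23, "wx": 0, "wy": 0, "wz": -0.068}])

```text
time: 12.08
tcp_pos: [0.5456, -0.0236, 0.1506]
tcp_rot: [-0.002, 0.791, 0.611, -0.001]
force: [0.8, -1.2, -1.6]
gripper_width: 0.0224
```

```bash
python3 - <<'E'
from h import *
go((.5468,-.0232,.131,1.327))
cv2.imwrite('pics/w12.png',env.capture('wrist')[:,:,::-1])
E
```

```text
t=12.08 tcp [ 0.5456 -0.0236  0.1506] yaw 1.315 tilt 0.22deg w 0.0224 F [ 0.8 -1.2 -1.6]
  dx 0.7 dy 1.1 dz 19.6 wz -0.012  rows>=0.5
```

View pics/w12.png

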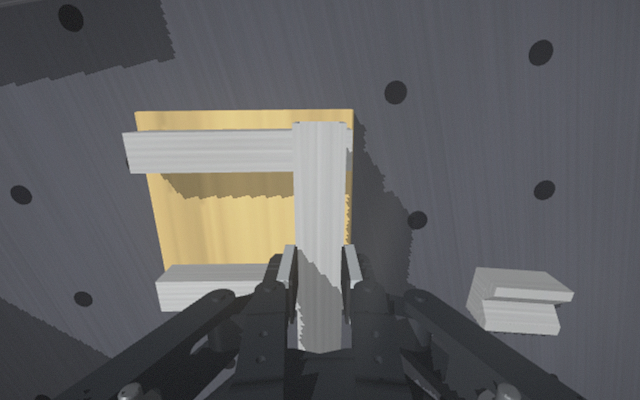

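Emit:
apply_moves(rows=[{"dx": 1, "dy": 0, "dz": 9, "wx": 0, "wy": 0, "wz": -0.01}, {"dx": 1, "dy": 0, "dz": 15, "wx": 0, "wy": 0, "wz": -0.01}, {"dx": 1, "dy": 0, "dz": 18, "wx": 0, "wy": 0, "wz": -0.01}, {"dx": 1, "dy": 0, "dz": 18, "wx": 0, "wy": 0, "wz": -0.01}, {"dx": 1, "dy": 0, "dz": 18, "wx": 0, "wy": 0, "wz": -0.01}])

```text
time: 12.55
tcp_pos: [0.5468, -0.0228, 0.1337]
tcp_rot: [-0.0, 0.788, 0.616, -0.0]
force: [0.1, 0.3, -2.0]
gripper_width: 0.0227
```

```bash
python3 - <<'E'
from h import *
go((.5468,-.0232,.131,1.327))
E
```

```text
t=12.55 tcp [ 0.5468 -0.0228  0.1337] yaw 1.328 tilt 0.04deg w 0.0227 F [ 0.1  0.3 -2. ]
  dx -0.4 dy 0.1 dz 2.7 wz 0.001  rows>=0.1
```

Emit:
apply_moves(rows=[{"dx": 0, "dy": 0, "dz": 2.5, "wx": 0, "wy": 0, "wz": 0}, {"dx": 0, "dy": 0, "dz": 2.5, "wx": 0, "wy": 0, "wz": 0}, {"dx": 0, "dy": 0, "dz": 2.5, "wx": 0, "wy": 0, "wz": 0}])

```text
time: 12.8
tcp_pos: [0.5471, -0.0229, 0.1316]
tcp_rot: [0.0, 0.788, 0.616, 0.0]
force: [-0.3, 0.5, -1.1]
gripper_width: 0.0225
```

Emit:
apply_moves(rows=[{"dx": 0, "dy": 0, "dz": 0, "wx": 0, "wy": 0, "wz": 0}, {"dx": 0, "dy": 0, "dz": 0, "wx": 0, "wy": 0, "wz": 0}, {"dx": 0, "dy": 0, "dz": 0, "wx": 0, "wy": 0, "wz": 0}], gripper=0.5)

```text
time: 13.05
tcp_pos: [0.5473, -0.0229, 0.132]
tcp_rot: [0.0, 0.788, 0.616, 0.0]
force: [0.5, -0.9, 0.3]
gripper_width: 0.0428
```

Emit:
apply_moves(rows=[{"dx": 0, "dy": 0, "dz": -25, "wx": 0, "wy": 0, "wz": 0}, {"dx": 0, "dy": 0, "dz": -60, "wx": 0, "wy": 0, "wz": 0}, {"dx": 0, "dy": 0, "dz": -60, "wx": 0, "wy": 0, "wz": 0}])

```text
time: 13.3
tcp_pos: [0.5502, -0.0235, 0.1976]
tcp_rot: [0.004, 0.788, 0.616, 0.003]
force: [2.0, -0.6, 1.2]
gripper_width: 0.0428
```

```bash
python3 - <<'E'
from h import *
go((.60,.10,.19,.7),(.649,.205,.15,-.119),(.649,.2176,.10,-.119))
cv2.imwrite('pics/w13.png',env.capture('wrist')[:,:,::-1])
E
```

```text
t=13.30 tcp [ 0.5502 -0.0235  0.1976] yaw 1.328 tilt 0.59deg w 0.0428 F [ 2.  -0.6  1.2]
  dx 131.9 dy 18.7 dz 7.6 wz 0.628  rows>=5.0
  dx 105.1 dy -48.7 dz 40.0 wz 0.819  rows>=6.6
  dx -1.5 dy -12.5 dz 50.0 wz 0.000  rows>=1.2
```

View pics/w13.png

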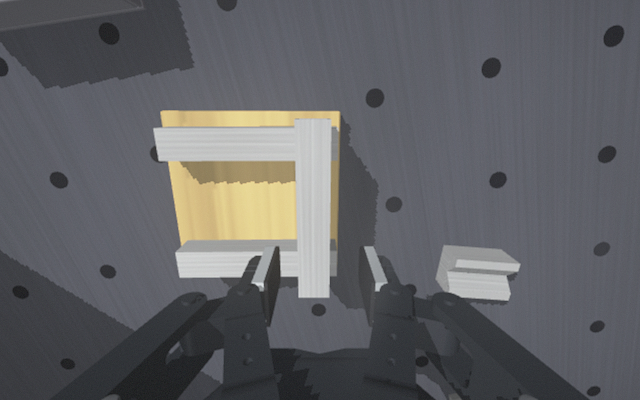

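```bash
python3 - <<'E'
from h import *
go((.58,.05,.195,.85),(.62,.14,.17,.36),(.6495,.2176,.13,-.119))
E
```

```text
t=13.35 tcp [ 0.5494 -0.0234  0.1954] yaw 1.328 tilt 0.48deg w 0.0426 F [-0.5  1.  -0.4]
  dx 78.6 dy 12.1 dz 0.4 wz 0.478  rows>=3.8
  dx 94.0 dy -29.3 dz 25.0 wz 0.490  rows>=3.9
  dx 54.9 dy -62.2 dz 40.0 wz 0.479  rows>=3.8
```

Emit:
apply_moves(rows=[{"dx": 79, "dy": 12, "dz": 0, "wx": 0, "wy": 0, "wz": 0.478}, {"dx": 79, "dy": 12, "dz": 0, "wx": 0, "wy": 0, "wz": 0.478}, {"dx": 79, "dy": 12, "dz": 0, "wx": 0, "wy": 0, "wz": 0.478}, {"dx": 79, "dy": 12, "dz": 0, "wx": 0, "wy": 0, "wz": 0.478}], gripper=0.75)

```text
time: 13.68
tcp_pos: [0.5779, 0.0532, 0.1909]
tcp_rot: [-0.0, 0.912, 0.411, -0.0]
force: [-1.1, -1.1, 0.3]
gripper_width: 0.0637
```

Emit:
apply_moves(rows=[{"dx": 94, "dy": -29, "dz": 20, "wx": 0, "wy": 0, "wz": 0.49}, {"dx": 94, "dy": -29, "dz": 20, "wx": 0, "wy": 0, "wz": 0.49}, {"dx": 94, "dy": -29, "dz": 20, "wx": 0, "wy": 0, "wz": 0.49}, {"dx": 94, "dy": -29, "dz": 20, "wx": 0, "wy": 0, "wz": 0.49}])

```text
time: 14.02
tcp_pos: [0.6183, 0.1446, 0.1695]
tcp_rot: [-0.001, 0.984, 0.177, -0.001]
force: [-0.3, -0.3, -0.5]
gripper_width: 0.0642
```

Emit:
apply_moves(rows=[{"dx": 55, "dy": -62, "dz": 40, "wx": 0, "wy": 0, "wz": 0.479}, {"dx": 55, "dy": -62, "dz": 40, "wx": 0, "wy": 0, "wz": 0.479}, {"dx": 55, "dy": -62, "dz": 40, "wx": 0, "wy": 0, "wz": 0.479}, {"dx": 55, "dy": -62, "dz": 40, "wx": 0, "wy": 0, "wz": 0.479}, {"dx": 55, "dy": -62, "dz": 40, "wx": 0, "wy": 0, "wz": 0.479}])

```text
time: 14.43
tcp_pos: [0.6468, 0.2191, 0.1295]
tcp_rot: [0.0, 0.998, -0.06, -0.001]
force: [0.5, -1.4, 1.2]
gripper_width: 0.0641
```

```bash
python3 - <<'E'
from h import *
go((.6495,.2176,.088,-.119))
cv2.imwrite('pics/w14.png',env.capture('wrist')[:,:,::-1])
E
```

```text
t=14.43 tcp [0.6468 0.2191 0.1295] yaw -0.121 tilt 0.16deg w 0.0641 F [ 0.5 -1.4  1.2]
  dx 2.9 dy 1.2 dz 41.5 wz -0.002  rows>=1.0
```

View pics/w14.png

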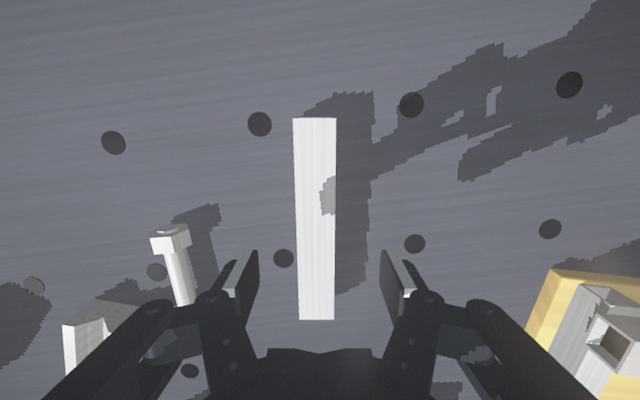

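Emit:
apply_moves(rows=[{"dx": 2, "dy": 0, "dz": 20, "wx": 0, "wy": 0, "wz": 0}, {"dx": 2, "dy": 0, "dz": 40, "wx": 0, "wy": 0, "wz": 0}, {"dx": 2, "dy": 0, "dz": 40, "wx": 0, "wy": 0, "wz": 0}, {"dx": 2, "dy": 0, "dz": 40, "wx": 0, "wy": 0, "wz": 0}])

```text
time: 14.82
tcp_pos: [0.6487, 0.217, 0.0906]
tcp_rot: [0.0, 0.998, -0.059, -0.001]
force: [0.4, -0.3, 0.3]
gripper_width: 0.0638
```

Emit:
apply_moves(rows=[{"dx": 0, "dy": 0, "dz": 0, "wx": 0, "wy": 0, "wz": 0}, {"dx": 0, "dy": 0, "dz": 0, "wx": 0, "wy": 0, "wz": 0}, {"dx": 0, "dy": 0, "dz": 0, "wx": 0, "wy": 0, "wz": 0}, {"dx": 0, "dy": 0, "dz": 0, "wx": 0, "wy": 0, "wz": 0}, {"dx": 0, "dy": 0, "dz": 0, "wx": 0, "wy": 0, "wz": 0}], gripper=0)

```text
time: 15.23
tcp_pos: [0.6505, 0.218, 0.0935]
tcp_rot: [-0.0, 0.998, -0.059, 0.001]
force: [-1.0, -1.2, 6.4]
gripper_width: 0.0226
```

Emit:
apply_moves(rows=[{"dx": 0, "dy": 0, "dz": -20, "wx": 0, "wy": 0, "wz": 0}, {"dx": 0, "dy": 0, "dz": -55, "wx": 0, "wy": 0, "wz": 0}, {"dx": 0, "dy": 0, "dz": -90, "wx": 0, "wy": 0, "wz": 0}, {"dx": 0, "dy": 0, "dz": -90, "wx": 0, "wy": 0, "wz": 0}])

```text
time: 15.57
tcp_pos: [0.653, 0.2186, 0.19]
tcp_rot: [-0.001, 0.998, -0.059, 0.006]
force: [2.1, 0.9, -0.0]
gripper_width: 0.0228
```

```bash
python3 - <<'E'
from h import *
go((.58,.14,.175,.36),(.51,.07,.175,.85),(.4455,.0043,.175,1.327))
cv2.imwrite('pics/w15.png',env.capture('wrist')[:,:,::-1])
E
```

```text
t=15.57 tcp [0.653  0.2186 0.19  ] yaw -0.119 tilt 0.76deg w 0.0228 F [ 2.1  0.9 -0. ]
  dx -63.2 dy 86.7 dz 15.0 wz -0.479  rows>=3.8
  dx -90.2 dy 40.9 dz -0.0 wz -0.490  rows>=3.9
  dx -91.9 dy -5.1 dz -0.0 wz -0.477  rows>=3.8
```

View pics/w15.png

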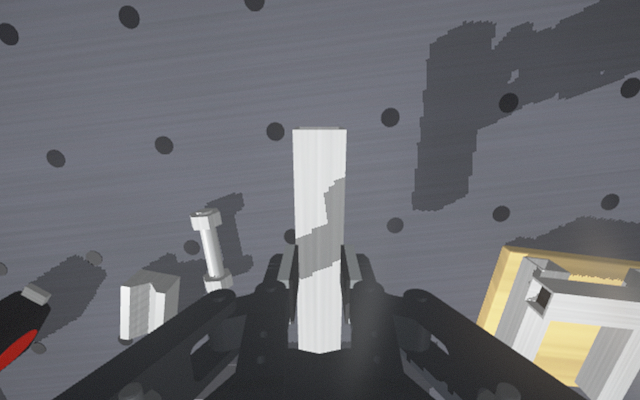

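Emit:
apply_moves(rows=[{"dx": -63, "dy": 87, "dz": 0, "wx": 0, "wy": 0, "wz": -0.479}, {"dx": -63, "dy": 87, "dz": 0, "wx": 0, "wy": 0, "wz": -0.479}, {"dx": -63, "dy": 87, "dz": 0, "wx": 0, "wy": 0, "wz": -0.479}, {"dx": -63, "dy": 87, "dz": 0, "wx": 0, "wy": 0, "wz": -0.479}])

```text
time: 15.95
tcp_pos: [0.572, 0.136, 0.1798]
tcp_rot: [0.0, 0.983, 0.181, -0.004]
force: [-0.9, 0.2, -1.0]
gripper_width: 0.0222
```

Emit:
apply_moves(rows=[{"dx": -90, "dy": 41, "dz": 0, "wx": 0, "wy": 0, "wz": -0.49}, {"dx": -90, "dy": 41, "dz": 0, "wx": 0, "wy": 0, "wz": -0.49}, {"dx": -90, "dy": 41, "dz": 0, "wx": 0, "wy": 0, "wz": -0.49}, {"dx": -90, "dy": 41, "dz": 0, "wx": 0, "wy": 0, "wz": -0.49}])

```text
time: 16.28
tcp_pos: [0.5028, 0.067, 0.1801]
tcp_rot: [-0.001, 0.91, 0.414, -0.003]
force: [-0.4, 0.2, -1.0]
gripper_width: 0.0221
```

Emit:
apply_moves(rows=[{"dx": -92, "dy": -5, "dz": 0, "wx": 0, "wy": 0, "wz": -0.477}, {"dx": -92, "dy": -5, "dz": 0, "wx": 0, "wy": 0, "wz": -0.477}, {"dx": -92, "dy": -5, "dz": 0, "wx": 0, "wy": 0, "wz": -0.477}, {"dx": -92, "dy": -5, "dz": 0, "wx": 0, "wy": 0, "wz": -0.477}, {"dx": -92, "dy": -5, "dz": 0, "wx": 0, "wy": 0, "wz": -0.477}])

```text
time: 16.7
tcp_pos: [0.441, 0.0025, 0.1809]
tcp_rot: [-0.001, 0.787, 0.617, -0.001]
force: [0.6, 1.1, -1.1]
gripper_width: 0.0225
```

```bash
python3 - <<'E'
from h import *
go((.4455,.0043,.15,1.327))
cv2.imwrite('pics/w16.png',env.capture('wrist')[:,:,::-1])
E
```

```text
t=16.70 tcp [0.441  0.0025 0.1809] yaw 1.329 tilt 0.09deg w 0.0225 F [ 0.6  1.1 -1.1]
  dx 2.8 dy 3.9 dz 30.9 wz 0.002  rows>=0.7
```

View pics/w16.png

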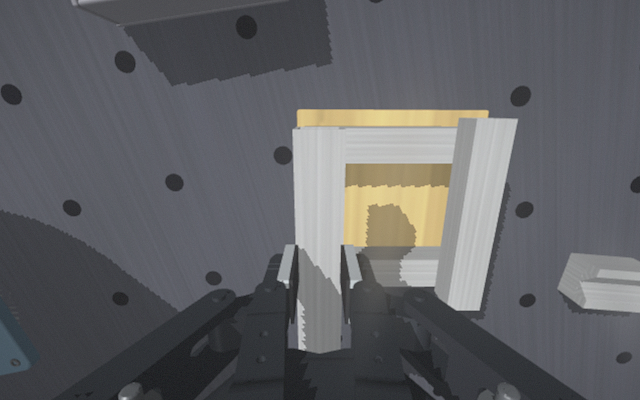

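Emit:
apply_moves(rows=[{"dx": 2, "dy": 4, "dz": 20, "wx": 0, "wy": 0, "wz": 0}, {"dx": 2, "dy": 4, "dz": 32, "wx": 0, "wy": 0, "wz": 0}, {"dx": 2, "dy": 4, "dz": 40, "wx": 0, "wy": 0, "wz": 0}, {"dx": 2, "dy": 4, "dz": 43, "wx": 0, "wy": 0, "wz": 0}, {"dx": 2, "dy": 4, "dz": 43, "wx": 0, "wy": 0, "wz": 0}])

```text
time: 17.17
tcp_pos: [0.4464, 0.0045, 0.1377]
tcp_rot: [-0.001, 0.788, 0.615, -0.001]
force: [-0.1, -0.3, -1.0]
gripper_width: 0.0229
```

```bash
python3 - <<'E'
from h import *
go((.4455,.0043,.1335,1.327))
E
```

```text
t=17.17 tcp [0.4464 0.0045 0.1377] yaw 1.326 tilt 0.12deg w 0.0229 F [-0.1 -0.3 -1. ]
  dx -0.4 dy -0.8 dz 4.2 wz -0.001  rows>=0.1
```

Emit:
apply_moves(rows=[{"dx": 0, "dy": 0, "dz": 3.5, "wx": 0, "wy": 0, "wz": 0}, {"dx": 0, "dy": 0, "dz": 4, "wx": 0, "wy": 0, "wz": 0}, {"dx": 0, "dy": 0, "dz": 4, "wx": 0, "wy": 0, "wz": 0}])

```text
time: 17.42
tcp_pos: [0.4469, 0.0041, 0.1348]
tcp_rot: [0.0, 0.788, 0.616, 0.0]
force: [0.2, -0.3, -1.2]
gripper_width: 0.0223
```

Emit:
apply_moves(rows=[{"dx": 0, "dy": 0, "dz": 0, "wx": 0, "wy": 0, "wz": 0}, {"dx": 0, "dy": 0, "dz": 0, "wx": 0, "wy": 0, "wz": 0}, {"dx": 0, "dy": 0, "dz": 0, "wx": 0, "wy": 0, "wz": 0}], gripper=0.5)

```text
time: 17.67
tcp_pos: [0.4471, 0.0039, 0.135]
tcp_rot: [0.0, 0.788, 0.616, 0.0]
force: [0.4, -0.7, -0.3]
gripper_width: 0.0428
```

Emit:
apply_moves(rows=[{"dx": 0, "dy": 0, "dz": -25, "wx": 0, "wy": 0, "wz": 0}, {"dx": 0, "dy": 0, "dz": -60, "wx": 0, "wy": 0, "wz": 0}, {"dx": 0, "dy": 0, "dz": -90, "wx": 0, "wy": 0, "wz": 0}, {"dx": 0, "dy": 0, "dz": -90, "wx": 0, "wy": 0, "wz": 0}])

```text
time: 18.0
tcp_pos: [0.4498, 0.0034, 0.2303]
tcp_rot: [0.004, 0.788, 0.616, 0.003]
force: [0.9, 0.6, 0.1]
gripper_width: 0.0425
```

```bash
python3 - <<'E'
from h import *
go((.50,-.05,.29,.85),(.55,-.11,.35,.4),(.60,-.15,.40,0))
cv2.imwrite('pics/w17.png',env.capture('wrist')[:,:,::-1])
E
```

```text
t=18.00 tcp [0.4498 0.0034 0.2303] yaw 1.327 tilt 0.63deg w 0.0425 F [0.9 0.6 0.1]
  dx -39.7 dy 61.6 dz -59.7 wz 0.477  rows>=3.8
  dx -12.1 dy 77.2 dz -60.0 wz 0.450  rows>=3.6
  dx 30.5 dy 56.3 dz -50.0 wz 0.400  rows>=3.2
```

View pics/w17.png

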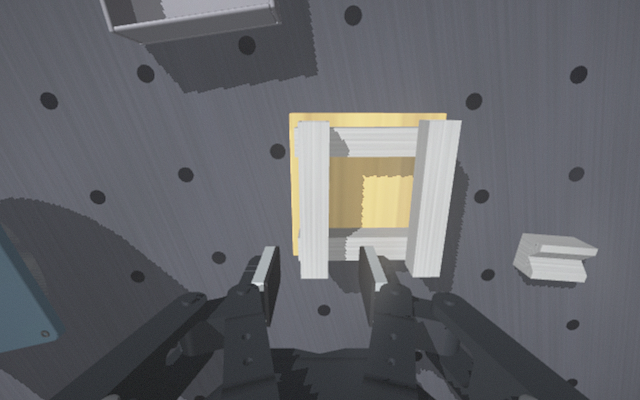

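Emit:
apply_moves(rows=[{"dx": -40, "dy": 61, "dz": -65, "wx": 0, "wy": 0, "wz": 0.477}, {"dx": -40, "dy": 61, "dz": -65, "wx": 0, "wy": 0, "wz": 0.477}, {"dx": -40, "dy": 61, "dz": -65, "wx": 0, "wy": 0, "wz": 0.477}, {"dx": -40, "dy": 61, "dz": -65, "wx": 0, "wy": 0, "wz": 0.477}])

```text
time: 18.38
tcp_pos: [0.4991, -0.052, 0.2916]
tcp_rot: [0.002, 0.913, 0.409, 0.002]
force: [0.0, 0.1, -0.8]
gripper_width: 0.0428
```

Emit:
apply_moves(rows=[{"dx": -12, "dy": 77, "dz": -60, "wx": 0, "wy": 0, "wz": 0.45}, {"dx": -12, "dy": 77, "dz": -60, "wx": 0, "wy": 0, "wz": 0.45}, {"dx": -12, "dy": 77, "dz": -60, "wx": 0, "wy": 0, "wz": 0.45}, {"dx": -12, "dy": 77, "dz": -60, "wx": 0, "wy": 0, "wz": 0.45}])

```text
time: 18.72
tcp_pos: [0.5485, -0.1123, 0.3509]
tcp_rot: [0.002, 0.981, 0.194, 0.002]
force: [0.8, -0.2, -0.7]
gripper_width: 0.0428
```

Emit:
apply_moves(rows=[{"dx": 30, "dy": 56, "dz": -50, "wx": 0, "wy": 0, "wz": 0.4}, {"dx": 30, "dy": 56, "dz": -50, "wx": 0, "wy": 0, "wz": 0.4}, {"dx": 30, "dy": 56, "dz": -50, "wx": 0, "wy": 0, "wz": 0.4}, {"dx": 30, "dy": 56, "dz": -50, "wx": 0, "wy": 0, "wz": 0.4}])

```text
time: 19.05
tcp_pos: [0.5967, -0.1506, 0.399]
tcp_rot: [0.0, 1.0, -0.003, 0.0]
force: [-0.2, 0.7, -0.8]
gripper_width: 0.0425
```

```bash
python3 - <<'E'
from h import *
go((.616,-.319,.13,.05))
c=cam('wrist');np.savez('c18.npz',R=c[1],t=c[2]);cv2.imwrite('pics/w18.png',env.capture('wrist')[:,:,::-1])
E
```

```text
t=19.05 tcp [ 0.5967 -0.1506  0.399 ] yaw -0.006 tilt 0.02deg w 0.0425 F [-0.2  0.7 -0.8]
  dx 20.4 dy 168.3 dz 269.0 wz -0.056  rows>=7.6
```

View pics/w18.png

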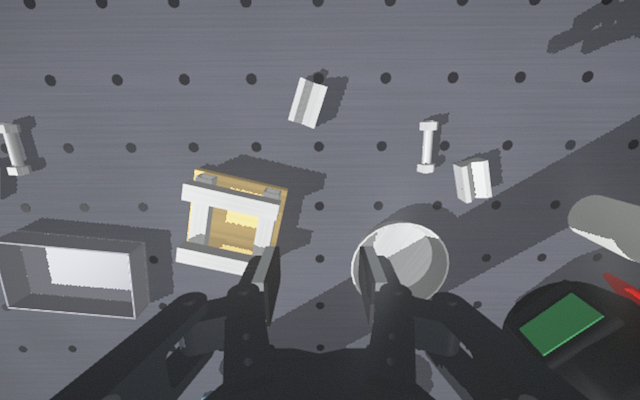

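```bash
python3 - <<'E'
from seg import *
im=cv2.imread('pics/w18.png')[:,:,::-1].copy();c=cam('wrist')
z=cv2.resize(im[60:310,280:520],None,fx=3,fy=2.4,interpolation=cv2.INTER_CUBIC)
z=cv2.resize(im[60:310,280:520],(576,600),interpolation=cv2.INTER_CUBIC)
cv2.imwrite('pics/z18.png',z[:,:,::-1])
for n,k in rects(im,c)[0]:
    r=wrect(c,k,.03)
    if r[2]<100: print(n,np.round(r,1),np.round(wrect(c,k,.018),1), cv2.boundingRect(k))
E
```

```text
grey [ 568.3 -385.    68.6   53.    16. ] [ 565.4 -391.5   70.5   54.5   16. ] (453, 160, 40, 44)
grey [616.3 314.6  77.   18.2  -8.6] [614.7 327.3  79.1  18.7  -8.6] (0, 124, 19, 52)
grey [ 619.3 -307.7   78.1   26.1    2.7] [ 617.9 -312.1   80.2   26.8    2.7] (416, 120, 21, 54)
grey [ 682.  -131.7   61.2   41.6  -18.8] [ 682.2 -131.2   62.9   42.7  -18.8] (288, 77, 40, 52)
wood [484.1  -7.   71.7  70.1  76.9] [478.9  -3.1  73.7  72.1  76.9] (209, 208, 49, 47)
```

View pics/z18.png

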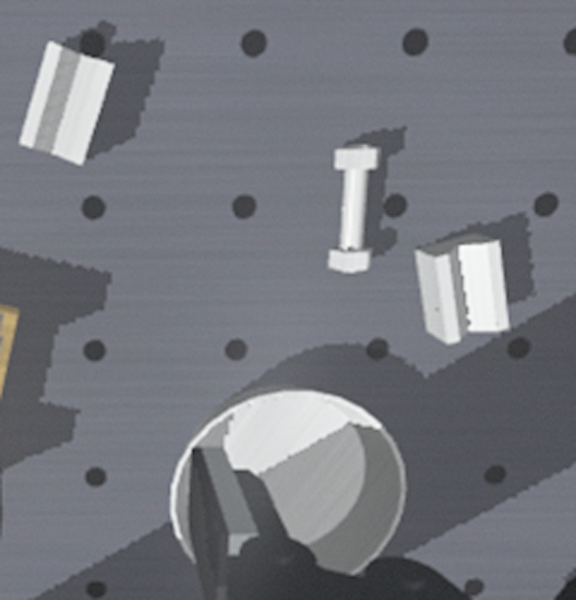

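```bash
python3 - <<'E'
from h import *
c=cam('wrist')
f=lambda x,y:(280+x/2.4,60+y/2.4)
P=np.array([ray(c,*f(*q),.04)[:2]*1000 for q in [(170,493),(406,490),(290,389),(215,418),(370,418),(395,535),(370,568)]])
A=np.c_[2*P,np.ones(len(P))];s=np.linalg.lstsq(A,(P**2).sum(1),rcond=None)[0];print("dish",s[:2],2*np.sqrt(s[2]+s[0]**2+s[1]**2))
for z in (.012,.018): print(ray(c,*f(352,209),z))
go((.605,-.235,.25,.05),(.612,-.3155,.12,.05))
E
```

```text
dish [ 419.8099635  -282.21305647] 165.18762854302625
[ 0.61760443 -0.31538841  0.012     ]
[ 0.61834404 -0.3132038   0.018     ]
t=19.10 tcp [ 0.5957 -0.1496  0.398 ] yaw -0.002 tilt 0.13deg w 0.0426 F [ 0.3  0.  -0.8]
  dx 9.4 dy 85.4 dz 148.0 wz -0.052  rows>=4.1
  dx 3.0 dy 80.7 dz 130.0 wz 0.000  rows>=3.7
```

Emit:
apply_moves(rows=[{"dx": 10, "dy": 85, "dz": 148, "wx": 0, "wy": 0, "wz": -0.052}, {"dx": 10, "dy": 85, "dz": 148, "wx": 0, "wy": 0, "wz": -0.052}, {"dx": 10, "dy": 85, "dz": 148, "wx": 0, "wy": 0, "wz": -0.052}, {"dx": 10, "dy": 85, "dz": 148, "wx": 0, "wy": 0, "wz": -0.052}, {"dx": 10, "dy": 85, "dz": 148, "wx": 0, "wy": 0, "wz": -0.052}])

```text
time: 19.52
tcp_pos: [0.6015, -0.2348, 0.242]
tcp_rot: [-0.003, 1.0, 0.027, -0.007]
force: [-1.5, 0.4, -1.1]
gripper_width: 0.0427
```

Emit:
apply_moves(rows=[{"dx": 7, "dy": 80, "dz": 130, "wx": 0, "wy": 0, "wz": 0}, {"dx": 7, "dy": 80, "dz": 130, "wx": 0, "wy": 0, "wz": 0}, {"dx": 7, "dy": 80, "dz": 130, "wx": 0, "wy": 0, "wz": 0}, {"dx": 7, "dy": 80, "dz": 130, "wx": 0, "wy": 0, "wz": 0}, {"dx": 7, "dy": 80, "dz": 130, "wx": 0, "wy": 0, "wz": 0}])

```text
time: 19.93
tcp_pos: [0.6134, -0.3136, 0.1147]
tcp_rot: [-0.003, 1.0, 0.026, -0.005]
force: [-1.5, 0.5, -0.8]
gripper_width: 0.0428
```

```bash
python3 - <<'E'
from h import *
go((.617,-.315,.085,.05))
c=cam('wrist');cv2.imwrite('pics/w19.png',env.capture('wrist')[:,:,::-1])
E
```

```text
t=19.93 tcp [ 0.6134 -0.3136  0.1147] yaw 0.053 tilt 0.63deg w 0.0428 F [-1.5  0.5 -0.8]
  dx 3.5 dy 1.5 dz 29.7 wz 0.003  rows>=0.7
```

View pics/w19.png

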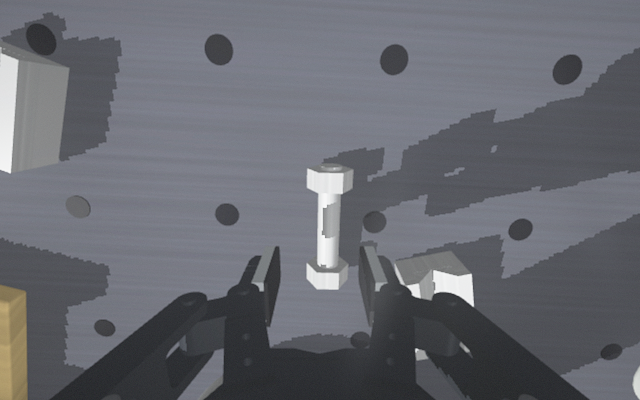

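```bash
python3 - <<'E'
from h import *
c=cam('wrist');p,r=tcp()
for u,v,z in [(328.5,229,.012),(329,180,.02),(327,273,.02)]:
    q=ray(c,u,v,z); print(q.round(4), np.round(r.inv().apply(q-p),4))
E
```

```text
[ 0.6182 -0.3179  0.012 ] [0.004  0.0058 0.1058]
[ 0.6528 -0.3158  0.02  ] [0.0386 0.0055 0.0976]
[ 0.5904 -0.3184  0.02  ] [-0.0238  0.0048  0.098 ]
```

Emit:
apply_moves(rows=[{"dx": 4, "dy": 4, "dz": 18, "wx": 0, "wy": 0, "wz": 0}, {"dx": 4, "dy": 4, "dz": 32, "wx": 0, "wy": 0, "wz": 0}, {"dx": 4, "dy": 4, "dz": 35, "wx": 0, "wy": 0, "wz": 0}, {"dx": 4, "dy": 4, "dz": 35, "wx": 0, "wy": 0, "wz": 0}])

```text
time: 20.32
tcp_pos: [0.6209, -0.3159, 0.0874]
tcp_rot: [-0.0, 1.0, 0.027, -0.0]
force: [0.0, -0.3, 0.4]
gripper_width: 0.0428
```

```bash
python3 - <<'E'
from h import *
go((.618,-.318,.078,.05))
E
```

```text
t=20.32 tcp [ 0.6209 -0.3159  0.0874] yaw 0.054 tilt 0.05deg w 0.0428 F [ 0.  -0.3  0.4]
  dx -3.1 dy 1.9 dz 9.4 wz 0.004  rows>=0.2
```

Emit:
apply_moves(rows=[{"dx": -2, "dy": 2, "dz": 6, "wx": 0, "wy": 0, "wz": 0}, {"dx": -2, "dy": 2, "dz": 9, "wx": 0, "wy": 0, "wz": 0}, {"dx": -2, "dy": 2, "dz": 9, "wx": 0, "wy": 0, "wz": 0}])

```text
time: 20.57
tcp_pos: [0.619, -0.3194, 0.078]
tcp_rot: [0.0, 1.0, 0.026, 0.0]
force: [0.5, 0.4, 0.4]
gripper_width: 0.0427
```

Emit:
apply_moves(rows=[{"dx": 0, "dy": 0, "dz": 0, "wx": 0, "wy": 0, "wz": 0}, {"dx": 0, "dy": 0, "dz": 0, "wx": 0, "wy": 0, "wz": 0}, {"dx": 0, "dy": 0, "dz": 0, "wx": 0, "wy": 0, "wz": 0}, {"dx": 0, "dy": 0, "dz": 0, "wx": 0, "wy": 0, "wz": 0}], gripper=0, grip_force=50)

```text
time: 20.9
tcp_pos: [0.6193, -0.3199, 0.0783]
tcp_rot: [0.0, 1.0, 0.026, 0.0]
force: [-0.3, 1.2, 2.5]
gripper_width: 0.0117
```

Emit:
apply_moves(rows=[{"dx": 0, "dy": 0, "dz": -20, "wx": 0, "wy": 0, "wz": 0}, {"dx": 0, "dy": 0, "dz": -60, "wx": 0, "wy": 0, "wz": 0}, {"dx": 0, "dy": 0, "dz": -75, "wx": 0, "wy": 0, "wz": 0}, {"dx": 0, "dy": 0, "dz": -75, "wx": 0, "wy": 0, "wz": 0}])

```text
time: 21.23
tcp_pos: [0.6212, -0.3212, 0.1579]
tcp_rot: [0.003, 1.0, 0.026, 0.004]
force: [0.7, -0.4, 0.4]
gripper_width: 0.0116
```

```bash
python3 - <<'E'
from h import *
go((.50,-.265,.155,.05),(.422,-.262,.155,.05))
c=cam('wrist');cv2.imwrite('pics/w20.png',env.capture('wrist')[:,:,::-1])
E
```

```text
t=21.23 tcp [ 0.6212 -0.3212  0.1579] yaw 0.052 tilt 0.52deg w 0.0116 F [ 0.7 -0.4  0.4]
  dx -118.1 dy -62.4 dz 2.9 wz 0.002  rows>=3.2
  dx -77.8 dy -6.9 dz -0.0 wz 0.000  rows>=1.9
```

View pics/w20.png

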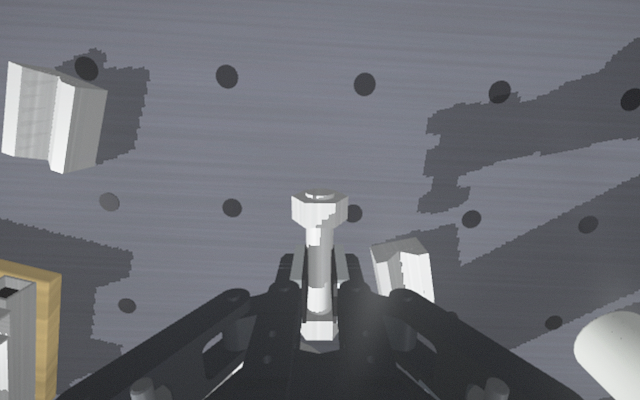

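Emit:
apply_moves(rows=[{"dx": -118, "dy": -62, "dz": 0, "wx": 0, "wy": 0, "wz": 0}, {"dx": -118, "dy": -62, "dz": 0, "wx": 0, "wy": 0, "wz": 0}, {"dx": -118, "dy": -62, "dz": 0, "wx": 0, "wy": 0, "wz": 0}, {"dx": -194, "dy": -69, "dz": 0, "wx": 0, "wy": 0, "wz": 0}, {"dx": -194, "dy": -69, "dz": 0, "wx": 0, "wy": 0, "wz": 0}])

```text
time: 21.7
tcp_pos: [0.4199, -0.2585, 0.1506]
tcp_rot: [-0.001, 1.0, 0.027, -0.001]
force: [0.2, -1.8, -1.1]
gripper_width: 0.0122
```

Emit:
apply_moves(rows=[{"dx": 0, "dy": 0, "dz": 0, "wx": 0, "wy": 0, "wz": 0}, {"dx": 0, "dy": 0, "dz": 0, "wx": 0, "wy": 0, "wz": 0}])

```text
time: 21.87
tcp_pos: [0.4193, -0.2592, 0.1509]
tcp_rot: [-0.002, 1.0, 0.025, -0.002]
force: [0.5, -0.6, -0.8]
gripper_width: 0.0116
```

```bash
python3 - <<'E'
from h import *
go((.422,-.262,.085,.05))
c=cam('wrist');cv2.imwrite('pics/w21.png',env.capture('wrist')[:,:,::-1])
E
```

```text
t=21.87 tcp [ 0.4193 -0.2592  0.1509] yaw 0.050 tilt 0.30deg w 0.0116 F [ 0.5 -0.6 -0.8]
  dx 2.5 dy 2.9 dz 65.9 wz -0.000  rows>=1.6
```

View pics/w21.png

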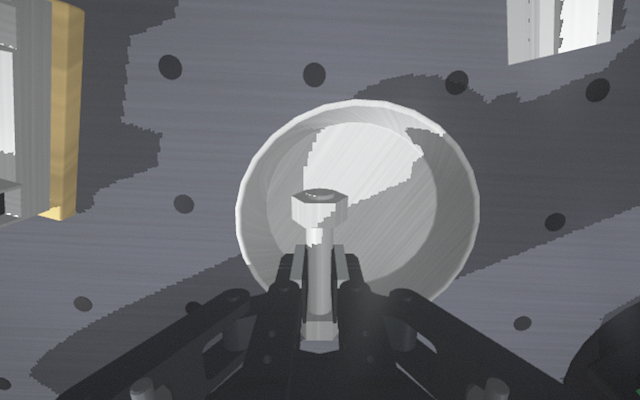

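```bash
python3 - <<'E'
from h import *
c=cam('wrist')
P=np.array([ray(c,*q,.04)[:2]*1000 for q in [(236,208),(479,210),(357,100),(270,135),(445,135),(452,272),(245,255)]])
A=np.c_[2*P,np.ones(len(P))];s=np.linalg.lstsq(A,(P**2).sum(1),rcond=None)[0];print("dish",s[:2],2*np.sqrt(s[2]+s[0]**2+s[1]**2))
E
```

```text
dish [ 427.12313306 -284.08197409] 158.80336818140893
```

Emit:
apply_moves(rows=[{"dx": 5, "dy": 1, "dz": 35, "wx": 0, "wy": 0, "wz": 0}, {"dx": 5, "dy": 1, "dz": 58, "wx": 0, "wy": 0, "wz": 0}, {"dx": 5, "dy": 1, "dz": 62, "wx": 0, "wy": 0, "wz": 0}, {"dx": 5, "dy": 1, "dz": 62, "wx": 0, "wy": 0, "wz": 0}])

```text
time: 22.25
tcp_pos: [0.4274, -0.261, 0.0886]
tcp_rot: [-0.002, 1.0, 0.026, -0.001]
force: [-0.7, -0.1, -1.2]
gripper_width: 0.0113
```

```bash
python3 - <<'E'
from h import *
go((.425,-.262,.083,.05))
E
```

```text
t=22.25 tcp [ 0.4274 -0.261   0.0886] yaw 0.052 tilt 0.24deg w 0.0113 F [-0.7 -0.1 -1.2]
  dx -2.5 dy 0.9 dz 5.6 wz 0.002  rows>=0.1
```

Next target: block R near (564,-397).

Emit:
apply_moves(rows=[{"dx": 0, "dy": 0, "dz": 5, "wx": 0, "wy": 0, "wz": 0}, {"dx": 0, "dy": 0, "dz": 5, "wx": 0, "wy": 0, "wz": 0}])

```text
time: 22.42
tcp_pos: [0.4283, -0.262, 0.0858]
tcp_rot: [0.0, 1.0, 0.026, 0.0]
force: [0.5, 0.0, -1.5]
gripper_width: 0.0119
```

Emit:
apply_moves(rows=[{"dx": 0, "dy": 0, "dz": 0, "wx": 0, "wy": 0, "wz": 0}, {"dx": 0, "dy": 0, "dz": 0, "wx": 0, "wy": 0, "wz": 0}, {"dx": 0, "dy": 0, "dz": 0, "wx": 0, "wy": 0, "wz": 0}], gripper=0.4)

```text
time: 22.67
tcp_pos: [0.428, -0.262, 0.0864]
tcp_rot: [0.001, 1.0, 0.026, 0.001]
force: [-0.5, 0.1, 1.5]
gripper_width: 0.0341
```

Emit:
apply_moves(rows=[{"dx": 0, "dy": 0, "dz": -25, "wx": 0, "wy": 0, "wz": 0}, {"dx": 0, "dy": 0, "dz": -60, "wx": 0, "wy": 0, "wz": 0}, {"dx": 0, "dy": 0, "dz": -90, "wx": 0, "wy": 0, "wz": 0}, {"dx": 0, "dy": 0, "dz": -90, "wx": 0, "wy": 0, "wz": 0}])

```text
time: 23.0
tcp_pos: [0.43, -0.2639, 0.1818]
tcp_rot: [0.004, 1.0, 0.026, 0.004]
force: [2.4, -0.1, 0.3]
gripper_width: 0.0344
```

```bash
python3 - <<'E'
from h import *
go((.51,-.34,.165,.265),(.564,-.396,.115,.265))
c=cam('wrist');cv2.imwrite('pics/w22.png',env.capture('wrist')[:,:,::-1])
E
```

```text
t=23.00 tcp [ 0.43   -0.2639  0.1818] yaw 0.052 tilt 0.67deg w 0.0344 F [ 2.4 -0.1  0.3]
  dx 75.9 dy 80.2 dz 16.8 wz -0.213  rows>=2.7
  dx 37.4 dy 68.2 dz 50.0 wz 0.000  rows>=2.2
```

View pics/w22.png

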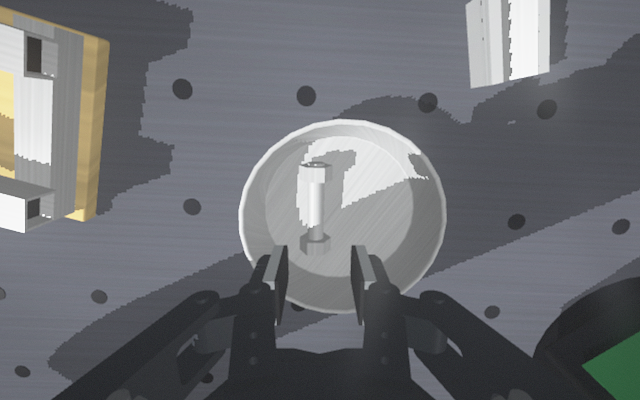

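Emit:
apply_moves(rows=[{"dx": 76, "dy": 80, "dz": 0, "wx": 0, "wy": 0, "wz": -0.213}, {"dx": 76, "dy": 80, "dz": 0, "wx": 0, "wy": 0, "wz": -0.213}, {"dx": 76, "dy": 80, "dz": 0, "wx": 0, "wy": 0, "wz": -0.213}, {"dx": 76, "dy": 80, "dz": 0, "wx": 0, "wy": 0, "wz": -0.213}], gripper=0.9)

```text
time: 23.38
tcp_pos: [0.5105, -0.3413, 0.1749]
tcp_rot: [0.002, 0.991, 0.132, 0.001]
force: [0.0, -0.7, 0.5]
gripper_width: 0.0767
```

Emit:
apply_moves(rows=[{"dx": 37, "dy": 68, "dz": 20, "wx": 0, "wy": 0, "wz": 0}, {"dx": 37, "dy": 68, "dz": 50, "wx": 0, "wy": 0, "wz": 0}, {"dx": 37, "dy": 68, "dz": 50, "wx": 0, "wy": 0, "wz": 0}, {"dx": 37, "dy": 68, "dz": 50, "wx": 0, "wy": 0, "wz": 0}])

```text
time: 23.72
tcp_pos: [0.5599, -0.3931, 0.1205]
tcp_rot: [-0.003, 0.991, 0.132, -0.002]
force: [-0.4, 0.2, -1.5]
gripper_width: 0.0768
```

```bash
python3 - <<'E'
from h import *
go((.564,-.396,.085,.265))
c=cam('wrist');cv2.imwrite('pics/w23.png',env.capture('wrist')[:,:,::-1])
E
```

```text
t=23.72 tcp [ 0.5599 -0.3931  0.1205] yaw 0.264 tilt 0.41deg w 0.0768 F [-0.4  0.2 -1.5]
  dx 3.2 dy 3.9 dz 35.5 wz -0.001  rows>=0.9
```

View pics/w23.png

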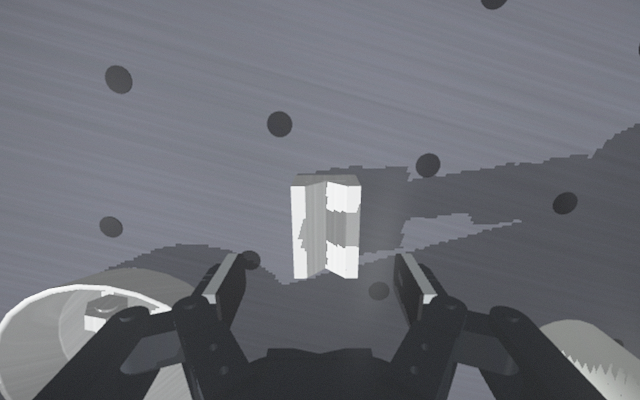

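```bash
python3 - <<'E'
from h import *
c=cam('wrist');p,r=tcp()
P=np.array([ray(c,u,v,.03) for u,v in [(291,186),(360,186),(358,278),(294,278)]]);print(P.round(4),P.mean(0)); print(r.inv().apply(P.mean(0)-p))
E
```

```text
[[ 0.5902 -0.3667  0.03  ]
 [ 0.6005 -0.4049  0.03  ]
 [ 0.5425 -0.4219  0.03  ]
 [ 0.5318 -0.3826  0.03  ]] [ 0.56626564 -0.39403299  0.03      ]
[0.00615682 0.00366259 0.09253389]
```

Emit:
apply_moves(rows=[{"dx": 4, "dy": 2, "dz": 20, "wx": 0, "wy": 0, "wz": 0}, {"dx": 4, "dy": 2, "dz": 34, "wx": 0, "wy": 0, "wz": 0}, {"dx": 4, "dy": 2, "dz": 34, "wx": 0, "wy": 0, "wz": 0}, {"dx": 4, "dy": 2, "dz": 34, "wx": 0, "wy": 0, "wz": 0}])

```text
time: 24.1
tcp_pos: [0.5646, -0.3932, 0.0921]
tcp_rot: [-0.001, 0.991, 0.132, -0.0]
force: [-0.4, 0.6, 0.0]
gripper_width: 0.0768
```

Emit:
apply_moves(rows=[{"dx": 0, "dy": 0, "dz": 0, "wx": 0, "wy": 0, "wz": 0}, {"dx": 0, "dy": 0, "dz": 0, "wx": 0, "wy": 0, "wz": 0}, {"dx": 0, "dy": 0, "dz": 0, "wx": 0, "wy": 0, "wz": 0}, {"dx": 0, "dy": 0, "dz": 0, "wx": 0, "wy": 0, "wz": 0}, {"dx": 0, "dy": 0, "dz": 0, "wx": 0, "wy": 0, "wz": 0}], gripper=0, grip_force=80)

```text
time: 24.52
tcp_pos: [0.566, -0.3949, 0.0937]
tcp_rot: [0.001, 0.991, 0.132, 0.001]
force: [-1.9, 1.2, 6.8]
gripper_width: 0.037
```

Emit:
apply_moves(rows=[{"dx": 0, "dy": 0, "dz": -20, "wx": 0, "wy": 0, "wz": 0}, {"dx": 0, "dy": 0, "dz": -60, "wx": 0, "wy": 0, "wz": 0}, {"dx": 0, "dy": 0, "dz": -100, "wx": 0, "wy": 0, "wz": 0}, {"dx": 0, "dy": 0, "dz": -110, "wx": 0, "wy": 0, "wz": 0}, {"dx": 0, "dy": 0, "dz": -110, "wx": 0, "wy": 0, "wz": 0}])

```text
time: 24.93
tcp_pos: [0.5669, -0.3958, 0.2064]
tcp_rot: [0.003, 0.991, 0.132, 0.003]
force: [0.4, -0.2, -4.2]
gripper_width: 0.0373
```

```bash
python3 - <<'E'
from h import *
go((.58,-.23,.2,.265),(.56,-.04,.2,.6),(.50,.12,.2,1.05),(.41,.21,.2,1.46))
c=cam('wrist');cv2.imwrite('pics/w24.png',env.capture('wrist')[:,:,::-1])
E
```

```text
t=24.93 tcp [ 0.5669 -0.3958  0.2064] yaw 0.265 tilt 0.51deg w 0.0373 F [ 0.4 -0.2 -4.2]
  dx 56.0 dy -156.6 dz 6.4 wz -0.000  rows>=4.0
  dx 30.5 dy -188.6 dz -0.0 wz -0.335  rows>=4.6
  dx 40.8 dy -165.9 dz -0.0 wz -0.450  rows>=4.1
  dx 33.3 dy -122.8 dz -0.0 wz -0.410  rows>=3.3
```

View pics/w24.png

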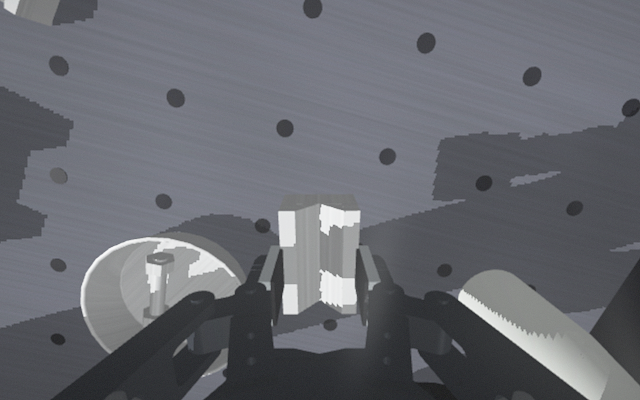

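Emit:
apply_moves(rows=[{"dx": 56, "dy": -157, "dz": 0, "wx": 0, "wy": 0, "wz": 0}, {"dx": 56, "dy": -157, "dz": 0, "wx": 0, "wy": 0, "wz": 0}, {"dx": 56, "dy": -157, "dz": 0, "wx": 0, "wy": 0, "wz": 0}, {"dx": 56, "dy": -157, "dz": 0, "wx": 0, "wy": 0, "wz": 0}])

```text
time: 25.32
tcp_pos: [0.5764, -0.2258, 0.1976]
tcp_rot: [-0.002, 0.991, 0.131, -0.003]
force: [1.1, 1.7, -4.5]
gripper_width: 0.0373
```

Emit:
apply_moves(rows=[{"dx": 30, "dy": -189, "dz": 0, "wx": 0, "wy": 0, "wz": -0.335}, {"dx": 30, "dy": -189, "dz": 0, "wx": 0, "wy": 0, "wz": -0.335}, {"dx": 30, "dy": -189, "dz": 0, "wx": 0, "wy": 0, "wz": -0.335}, {"dx": 30, "dy": -189, "dz": 0, "wx": 0, "wy": 0, "wz": -0.335}, {"dx": 30, "dy": -189, "dz": 0, "wx": 0, "wy": 0, "wz": -0.335}])

```text
time: 25.73
tcp_pos: [0.5546, -0.0333, 0.1981]
tcp_rot: [-0.003, 0.955, 0.296, -0.003]
force: [-0.1, -0.2, -4.5]
gripper_width: 0.0369
```

Emit:
apply_moves(rows=[{"dx": 41, "dy": -166, "dz": 0, "wx": 0, "wy": 0, "wz": -0.45}, {"dx": 41, "dy": -166, "dz": 0, "wx": 0, "wy": 0, "wz": -0.45}, {"dx": 41, "dy": -166, "dz": 0, "wx": 0, "wy": 0, "wz": -0.45}, {"dx": 41, "dy": -166, "dz": 0, "wx": 0, "wy": 0, "wz": -0.45}, {"dx": 41, "dy": -166, "dz": 0, "wx": 0, "wy": 0, "wz": -0.45}])

```text
time: 26.15
tcp_pos: [0.4924, 0.1278, 0.1983]
tcp_rot: [-0.004, 0.863, 0.505, -0.003]
force: [-0.7, -0.5, -4.3]
gripper_width: 0.0377
```

Emit:
apply_moves(rows=[{"dx": 33, "dy": -123, "dz": 0, "wx": 0, "wy": 0, "wz": -0.41}, {"dx": 33, "dy": -123, "dz": 0, "wx": 0, "wy": 0, "wz": -0.41}, {"dx": 33, "dy": -123, "dz": 0, "wx": 0, "wy": 0, "wz": -0.41}, {"dx": 33, "dy": -123, "dz": 0, "wx": 0, "wy": 0, "wz": -0.41}, {"dx": 33, "dy": -123, "dz": 0, "wx": 0, "wy": 0, "wz": -0.41}])

```text
time: 26.57
tcp_pos: [0.4039, 0.2131, 0.199]
tcp_rot: [-0.002, 0.744, 0.669, -0.003]
force: [0.9, -0.2, -4.5]
gripper_width: 0.0373
```

```bash
python3 - <<'E'
from h import *
go((.3967,.205,.11,1.46))
c=cam('wrist');cv2.imwrite('pics/w25.png',env.capture('wrist')[:,:,::-1])
E
```

```text
t=26.57 tcp [0.4039 0.2131 0.199 ] yaw 1.465 tilt 0.36deg w 0.0373 F [ 0.9 -0.2 -4.5]
  dx -8.8 dy -6.3 dz 89.0 wz 0.005  rows>=2.2
```

View pics/w25.png

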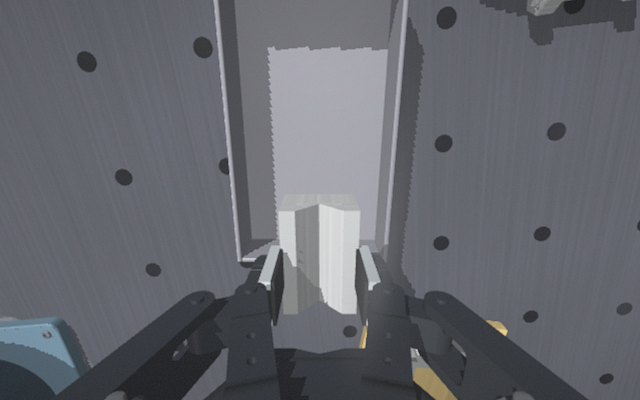

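```bash
python3 - <<'E'
from h import *
c=cam('wrist');p,r=tcp()
for u,v,z in [(239,262,.045),(216,0,.045),(408,0,.045),(396,130,.045),(228,130,.045),(388,240,.045)]:
    q=ray(c,u,v,z); print(q.round(4), np.round(r.inv().apply(q-p),4))
E
```

```text
[0.3308 0.1731 0.045 ] [-0.0469 -0.0697  0.1549]
[0.3535 0.3664 0.045 ] [ 0.1477 -0.0683  0.1546]
[0.4795 0.3522 0.045 ] [0.1474 0.0585 0.1541]
[0.4692 0.2695 0.045 ] [0.0641 0.0573 0.1543]
[0.3442 0.2834 0.045 ] [ 0.0641 -0.0685  0.1547]
[0.4598 0.18   0.045 ] [-0.026   0.0577  0.1544]
```

Emit:
apply_moves(rows=[{"dx": -3, "dy": -6, "dz": 30, "wx": 0, "wy": 0, "wz": 0}, {"dx": -3, "dy": -6, "dz": 65, "wx": 0, "wy": 0, "wz": 0}, {"dx": -3, "dy": -6, "dz": 85, "wx": 0, "wy": 0, "wz": 0}, {"dx": -3, "dy": -6, "dz": 94, "wx": 0, "wy": 0, "wz": 0}, {"dx": -3, "dy": -6, "dz": 94, "wx": 0, "wy": 0, "wz": 0}])

```text
time: 27.03
tcp_pos: [0.4005, 0.2084, 0.1049]
tcp_rot: [-0.001, 0.746, 0.666, -0.003]
force: [0.2, -1.1, -3.9]
gripper_width: 0.0373
```

```bash
python3 - <<'E'
from h import *
go((.3967,.205,.10,1.46))
c=cam('wrist');cv2.imwrite('pics/w26.png',env.capture('wrist')[:,:,::-1])
E
```

```text
t=27.03 tcp [0.4005 0.2084 0.1049] yaw 1.457 tilt 0.34deg w 0.0373 F [ 0.2 -1.1 -3.9]
  dx -3.8 dy -3.4 dz 4.9 wz -0.003  rows>=0.2
```

View pics/w26.png

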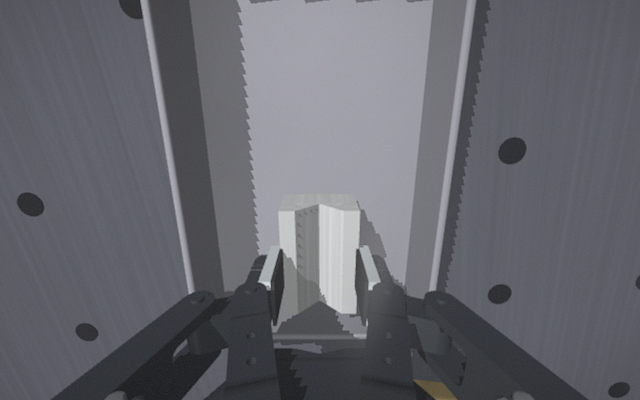

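Inside the tray, clear of the near wall. Lower 4 mm, release, rise, and go to block L.

Emit:
apply_moves(rows=[{"dx": 0, "dy": 0, "dz": 4, "wx": 0, "wy": 0, "wz": 0}, {"dx": 0, "dy": 0, "dz": 4, "wx": 0, "wy": 0, "wz": 0}])

```text
time: 27.25
tcp_pos: [0.4026, 0.2096, 0.1042]
tcp_rot: [0.001, 0.746, 0.666, 0.001]
force: [-0.8, -0.8, -4.1]
gripper_width: 0.0374
```

Emit:
apply_moves(rows=[{"dx": 0, "dy": 0, "dz": 0, "wx": 0, "wy": 0, "wz": 0}, {"dx": 0, "dy": 0, "dz": 0, "wx": 0, "wy": 0, "wz": 0}, {"dx": 0, "dy": 0, "dz": 0, "wx": 0, "wy": 0, "wz": 0}], gripper=0.65)

```text
time: 27.5
tcp_pos: [0.4023, 0.21, 0.1047]
tcp_rot: [0.001, 0.745, 0.667, 0.001]
force: [-1.0, 0.3, -0.1]
gripper_width: 0.0552
```

Emit:
apply_moves(rows=[{"dx": 0, "dy": 0, "dz": -25, "wx": 0, "wy": 0, "wz": 0}, {"dx": 0, "dy": 0, "dz": -60, "wx": 0, "wy": 0, "wz": 0}, {"dx": 0, "dy": 0, "dz": -95, "wx": 0, "wy": 0, "wz": 0}, {"dx": 0, "dy": 0, "dz": -95, "wx": 0, "wy": 0, "wz": 0}])

```text
time: 27.83
tcp_pos: [0.405, 0.2108, 0.2053]
tcp_rot: [0.003, 0.745, 0.667, 0.006]
force: [1.2, 1.1, 0.4]
gripper_width: 0.0557
```

```bash
python3 - <<'E'
from h import *
go((.44,.26,.23,.95),(.51,.31,.25,.4),(.58,.34,.25,-.1))
c=cam('wrist');cv2.imwrite('pics/w27.png',env.capture('wrist')[:,:,::-1])
E
```

```text
t=27.83 tcp [0.405  0.2108 0.2053] yaw 1.460 tilt 0.74deg w 0.0557 F [1.2 1.1 0.4]
  dx 52.7 dy 29.4 dz -24.7 wz 0.510  rows>=4.1
  dx 81.4 dy 27.9 dz -20.0 wz 0.550  rows>=4.4
  dx 76.2 dy -0.4 dz -0.0 wz 0.500  rows>=4.0
```

View pics/w27.png

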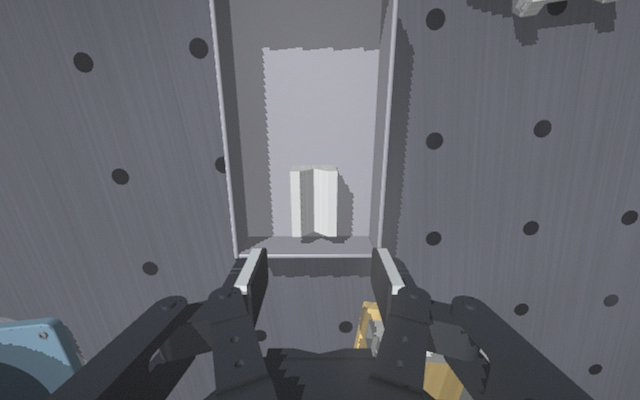

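Emit:
apply_moves(rows=[{"dx": 52, "dy": 29, "dz": -25, "wx": 0, "wy": 0, "wz": 0.51}, {"dx": 52, "dy": 29, "dz": -25, "wx": 0, "wy": 0, "wz": 0.51}, {"dx": 52, "dy": 29, "dz": -25, "wx": 0, "wy": 0, "wz": 0.51}, {"dx": 52, "dy": 29, "dz": -25, "wx": 0, "wy": 0, "wz": 0.51}, {"dx": 52, "dy": 29, "dz": -25, "wx": 0, "wy": 0, "wz": 0.51}], gripper=0.9)

```text
time: 28.3
tcp_pos: [0.4357, 0.2585, 0.2228]
tcp_rot: [-0.0, 0.89, 0.456, -0.0]
force: [-0.3, -0.3, -0.6]
gripper_width: 0.0769
```

Emit:
apply_moves(rows=[{"dx": 81, "dy": 28, "dz": -20, "wx": 0, "wy": 0, "wz": 0.55}, {"dx": 81, "dy": 28, "dz": -20, "wx": 0, "wy": 0, "wz": 0.55}, {"dx": 81, "dy": 28, "dz": -20, "wx": 0, "wy": 0, "wz": 0.55}, {"dx": 81, "dy": 28, "dz": -20, "wx": 0, "wy": 0, "wz": 0.55}, {"dx": 81, "dy": 28, "dz": -20, "wx": 0, "wy": 0, "wz": 0.55}])

```text
time: 28.72
tcp_pos: [0.5062, 0.3079, 0.2424]
tcp_rot: [0.0, 0.98, 0.197, -0.001]
force: [-0.7, 0.0, -0.5]
gripper_width: 0.0769
```

Emit:
apply_moves(rows=[{"dx": 76, "dy": 0, "dz": 0, "wx": 0, "wy": 0, "wz": 0.5}, {"dx": 76, "dy": 0, "dz": 0, "wx": 0, "wy": 0, "wz": 0.5}, {"dx": 76, "dy": 0, "dz": 0, "wx": 0, "wy": 0, "wz": 0.5}, {"dx": 76, "dy": 0, "dz": 0, "wx": 0, "wy": 0, "wz": 0.5}, {"dx": 76, "dy": 0, "dz": 0, "wx": 0, "wy": 0, "wz": 0.5}])

```text
time: 29.13
tcp_pos: [0.576, 0.3371, 0.2418]
tcp_rot: [0.0, 0.999, -0.051, -0.001]
force: [-0.5, -0.8, 0.5]
gripper_width: 0.0765
```

```bash
python3 - <<'E'
from h import *
go((.567,.393,.12,-.34))
c=cam('wrist');cv2.imwrite('pics/w28.png',env.capture('wrist')[:,:,::-1])
E
```

```text
t=29.13 tcp [0.576  0.3371 0.2418] yaw -0.102 tilt 0.14deg w 0.0765 F [-0.5 -0.8  0.5]
  dx -14.6 dy -54.7 dz 121.8 wz 0.238  rows>=3.2
```

View pics/w28.png

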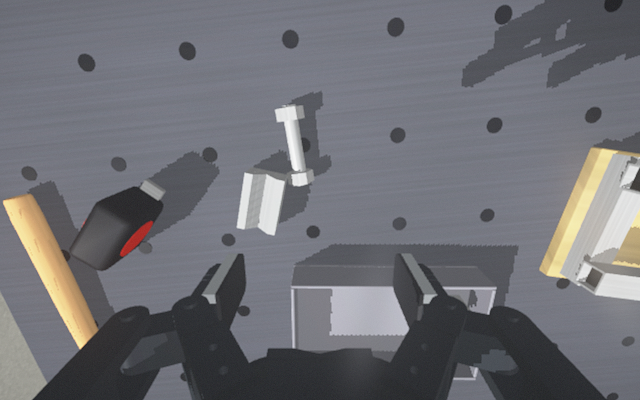

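```bash
python3 - <<'E'
from h import *
c=cam('wrist')
for n,u,v,z in [('stud a',290,113,.018),('stud b',300,178,.018),('b1',247,173,.03),('b2',285,178,.03),('b3',272,234,.03),('b4',238,228,.03),('tape',163,190,.0),('tape',153,185,.065),('tape',105,270,.065),('rod',294,146,.012)]:
    print(n,ray(c,u,v,z).round(4))
im=cv2.imread('pics/w28.png')[80:260,60:340];cv2.imwrite('pics/z28.png',cv2.resize(im,None,fx=2.8,fy=2.8,interpolation=cv2.INTER_CUBIC))
E
```

```text
stud a [0.6527 0.358  0.018 ]
stud b [0.5881 0.3559 0.018 ]
b1 [0.6008 0.4061 0.03  ]
b2 [0.5922 0.3696 0.03  ]
b3 [0.5337 0.3911 0.03  ]
b4 [0.5439 0.4256 0.03  ]
tape [0.5852 0.5103 0.    ]
tape [0.6047 0.4802 0.065 ]
tape [0.5267 0.5489 0.065 ]
rod [0.6204 0.3586 0.012 ]
```

View pics/z28.png

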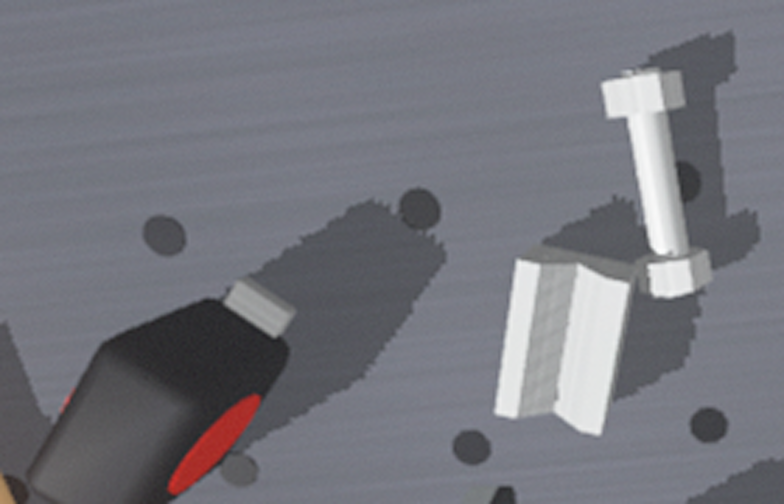

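```bash
python3 - <<'E'
from h import *
go((.624,.357,.12,.0))
E
```

```text
t=29.18 tcp [0.5757 0.3371 0.2422] yaw -0.095 tilt 0.11deg w 0.0769 F [-0.2  0.3 -0.6]
  dx 46.2 dy -24.4 dz 122.2 wz -0.095  rows>=3.2
```

Emit:
apply_moves(rows=[{"dx": 46, "dy": -15, "dz": 122, "wx": 0, "wy": 0, "wz": -0.1}, {"dx": 46, "dy": -15, "dz": 122, "wx": 0, "wy": 0, "wz": -0.1}, {"dx": 46, "dy": -15, "dz": 122, "wx": 0, "wy": 0, "wz": -0.1}, {"dx": 46, "dy": -15, "dz": 122, "wx": 0, "wy": 0, "wz": -0.1}, {"dx": 46, "dy": -15, "dz": 122, "wx": 0, "wy": 0, "wz": -0.1}], gripper=0.4)

```text
time: 29.6
tcp_pos: [0.6213, 0.3466, 0.1171]
tcp_rot: [0.001, 1.0, 0.002, -0.004]
force: [-0.3, 0.1, 0.4]
gripper_width: 0.0345
```

```bash
python3 - <<'E'
from h import *
go((.624,.357,.12,.0))
c=cam('wrist');cv2.imwrite('pics/w29.png',env.capture('wrist')[:,:,::-1])
E
```

```text
t=29.60 tcp [0.6213 0.3466 0.1171] yaw 0.003 tilt 0.48deg w 0.0345 F [-0.3  0.1  0.4]
  dx 2.7 dy -10.4 dz -2.9 wz 0.003  rows>=0.3
```

View pics/w29.png

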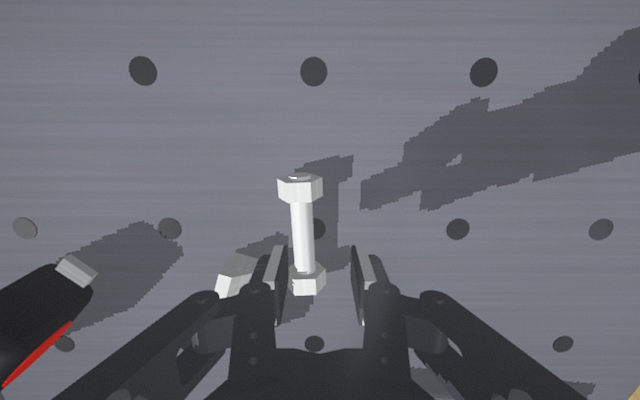

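```bash
python3 - <<'E'
from h import *
c=cam('wrist');p,r=tcp()
for u,v,z in [(302.5,236,.012),(301,190,.02),(306,281,.02)]:
    q=ray(c,u,v,z); print(q.round(4), np.round(r.inv().apply(q-p),4))
E
```

```text
[0.6199 0.3586 0.012 ] [-0.0021 -0.0114  0.1085]
[0.6538 0.3585 0.02  ] [ 0.0318 -0.0112  0.1004]
[0.5905 0.3562 0.02  ] [-0.0315 -0.0091  0.1006]
```

Emit:
apply_moves(rows=[{"dx": 2, "dy": -11, "dz": 5, "wx": 0, "wy": 0, "wz": -0.03}, {"dx": 2, "dy": -11, "dz": 20, "wx": 0, "wy": 0, "wz": -0.03}, {"dx": 2, "dy": -11, "dz": 33, "wx": 0, "wy": 0, "wz": -0.03}, {"dx": 2, "dy": -11, "dz": 33, "wx": 0, "wy": 0, "wz": -0.03}, {"dx": 2, "dy": -11, "dz": 33, "wx": 0, "wy": 0, "wz": -0.03}])

```text
time: 30.07
tcp_pos: [0.6248, 0.359, 0.0892]
tcp_rot: [0.0, 1.0, 0.016, -0.0]
force: [-0.7, 1.3, 0.2]
gripper_width: 0.0341
```

```bash
python3 - <<'E'
from h import *
go((.623,.3575,.078,.03))
E
```

```text
t=30.07 tcp [0.6248 0.359  0.0892] yaw 0.031 tilt 0.01deg w 0.0341 F [-0.7  1.3  0.2]
  dx -1.8 dy 1.5 dz 11.2 wz 0.001  rows>=0.3
```

Emit:
apply_moves(rows=[{"dx": 0, "dy": 1, "dz": 6, "wx": 0, "wy": 0, "wz": 0}, {"dx": 0, "dy": 1, "dz": 11, "wx": 0, "wy": 0, "wz": 0}, {"dx": 0, "dy": 1, "dz": 11, "wx": 0, "wy": 0, "wz": 0}])

```text
time: 30.32
tcp_pos: [0.6249, 0.3574, 0.0769]
tcp_rot: [0.0, 1.0, 0.015, -0.0]
force: [-0.5, 0.0, -0.0]
gripper_width: 0.0341
```

Emit:
apply_moves(rows=[{"dx": 0, "dy": 0, "dz": 0, "wx": 0, "wy": 0, "wz": 0}, {"dx": 0, "dy": 0, "dz": 0, "wx": 0, "wy": 0, "wz": 0}, {"dx": 0, "dy": 0, "dz": 0, "wx": 0, "wy": 0, "wz": 0}, {"dx": 0, "dy": 0, "dz": 0, "wx": 0, "wy": 0, "wz": 0}], gripper=0, grip_force=50)

```text
time: 30.65
tcp_pos: [0.6254, 0.3577, 0.0778]
tcp_rot: [-0.0, 1.0, 0.015, 0.0]
force: [0.5, 0.0, 0.9]
gripper_width: 0.0116
```

Emit:
apply_moves(rows=[{"dx": 0, "dy": 0, "dz": -20, "wx": 0, "wy": 0, "wz": 0}, {"dx": 0, "dy": 0, "dz": -60, "wx": 0, "wy": 0, "wz": 0}, {"dx": 0, "dy": 0, "dz": -100, "wx": 0, "wy": 0, "wz": 0}, {"dx": 0, "dy": 0, "dz": -100, "wx": 0, "wy": 0, "wz": 0}])

```text
time: 30.98
tcp_pos: [0.629, 0.3593, 0.1875]
tcp_rot: [-0.003, 1.0, 0.015, 0.007]
force: [1.4, 0.2, 0.9]
gripper_width: 0.0114
```

```bash
python3 - <<'E'
from h import *
go((.61,.17,.18,.03),(.57,-.02,.18,.03),(.49,-.20,.18,.03),(.425,-.304,.155,.03))
c=cam('wrist');cv2.imwrite('pics/w30.png',env.capture('wrist')[:,:,::-1])
E
```

```text
t=30.98 tcp [0.629  0.3593 0.1875] yaw 0.030 tilt 0.87deg w 0.0114 F [1.4 0.2 0.9]
  dx -24.7 dy 188.6 dz 7.5 wz -0.000  rows>=4.6
  dx -45.7 dy 188.7 dz -0.0 wz 0.000  rows>=4.7
  dx -85.4 dy 177.5 dz -0.0 wz 0.000  rows>=4.7
  dx -68.1 dy 102.0 dz 25.0 wz 0.000  rows>=3.0
```

View pics/w30.png

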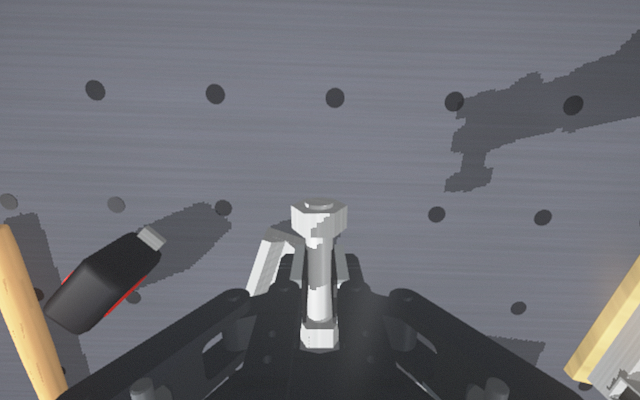

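Emit:
apply_moves(rows=[{"dx": -24, "dy": 189, "dz": 0, "wx": 0, "wy": 0, "wz": 0}, {"dx": -24, "dy": 189, "dz": 0, "wx": 0, "wy": 0, "wz": 0}, {"dx": -24, "dy": 189, "dz": 0, "wx": 0, "wy": 0, "wz": 0}, {"dx": -24, "dy": 189, "dz": 0, "wx": 0, "wy": 0, "wz": 0}, {"dx": -24, "dy": 189, "dz": 0, "wx": 0, "wy": 0, "wz": 0}])

```text
time: 31.45
tcp_pos: [0.6055, 0.1642, 0.1761]
tcp_rot: [0.001, 1.0, 0.014, -0.001]
force: [-0.1, 0.1, -1.7]
gripper_width: 0.0123
```

Emit:
apply_moves(rows=[{"dx": -45, "dy": 189, "dz": 0, "wx": 0, "wy": 0, "wz": 0}, {"dx": -45, "dy": 189, "dz": 0, "wx": 0, "wy": 0, "wz": 0}, {"dx": -45, "dy": 189, "dz": 0, "wx": 0, "wy": 0, "wz": 0}, {"dx": -45, "dy": 189, "dz": 0, "wx": 0, "wy": 0, "wz": 0}, {"dx": -45, "dy": 189, "dz": 0, "wx": 0, "wy": 0, "wz": 0}])

```text
time: 31.87
tcp_pos: [0.5659, -0.0253, 0.1765]
tcp_rot: [0.0, 1.0, 0.014, -0.001]
force: [-0.4, 0.5, -1.8]
gripper_width: 0.0119
```

Emit:
apply_moves(rows=[{"dx": -85, "dy": 177, "dz": 0, "wx": 0, "wy": 0, "wz": 0}, {"dx": -85, "dy": 177, "dz": 0, "wx": 0, "wy": 0, "wz": 0}, {"dx": -85, "dy": 177, "dz": 0, "wx": 0, "wy": 0, "wz": 0}, {"dx": -85, "dy": 177, "dz": 0, "wx": 0, "wy": 0, "wz": 0}, {"dx": -85, "dy": 177, "dz": 0, "wx": 0, "wy": 0, "wz": 0}])

```text
time: 32.28
tcp_pos: [0.4858, -0.2041, 0.1766]
tcp_rot: [-0.0, 1.0, 0.014, -0.001]
force: [0.0, -0.4, -0.8]
gripper_width: 0.012
```

Emit:
apply_moves(rows=[{"dx": -63, "dy": 102, "dz": 20, "wx": 0, "wy": 0, "wz": 0}, {"dx": -63, "dy": 102, "dz": 20, "wx": 0, "wy": 0, "wz": 0}, {"dx": -63, "dy": 102, "dz": 20, "wx": 0, "wy": 0, "wz": 0}, {"dx": -63, "dy": 102, "dz": 20, "wx": 0, "wy": 0, "wz": 0}, {"dx": -63, "dy": 102, "dz": 20, "wx": 0, "wy": 0, "wz": 0}])

```text
time: 32.7
tcp_pos: [0.4262, -0.3068, 0.1563]
tcp_rot: [-0.001, 1.0, 0.013, -0.001]
force: [-0.3, -0.3, -0.4]
gripper_width: 0.012
```

```bash
python3 - <<'E'
from h import *
go((.429,-.306,.088,.03))
c=cam('wrist');cv2.imwrite('pics/w31.png',env.capture('wrist')[:,:,::-1])
E
```

```text
t=32.70 tcp [ 0.4262 -0.3068  0.1563] yaw 0.025 tilt 0.14deg w 0.0120 F [-0.3 -0.3 -0.4]
  dx 2.8 dy -0.8 dz 68.3 wz -0.005  rows>=1.6
```

View pics/w31.png

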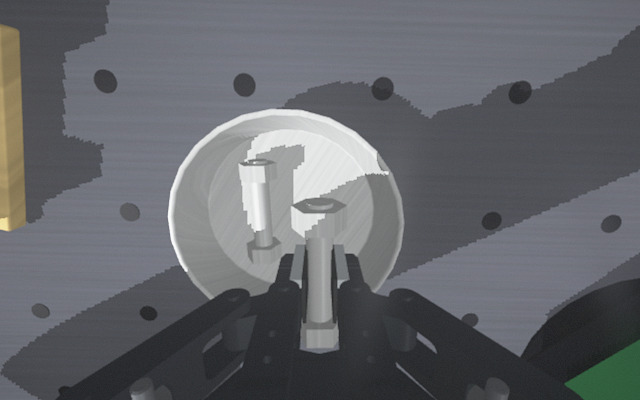

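Emit:
apply_moves(rows=[{"dx": 3, "dy": 0, "dz": 35, "wx": 0, "wy": 0, "wz": 0}, {"dx": 3, "dy": 0, "dz": 60, "wx": 0, "wy": 0, "wz": 0}, {"dx": 3, "dy": 0, "dz": 68, "wx": 0, "wy": 0, "wz": 0}, {"dx": 3, "dy": 0, "dz": 71, "wx": 0, "wy": 0, "wz": 0}, {"dx": 3, "dy": 0, "dz": 71, "wx": 0, "wy": 0, "wz": 0}])

```text
time: 33.17
tcp_pos: [0.4313, -0.3043, 0.0863]
tcp_rot: [-0.001, 1.0, 0.016, -0.0]
force: [0.3, -0.2, -1.3]
gripper_width: 0.0121
```

Emit:
apply_moves(rows=[{"dx": 0, "dy": 0, "dz": 0, "wx": 0, "wy": 0, "wz": 0}, {"dx": 0, "dy": 0, "dz": 0, "wx": 0, "wy": 0, "wz": 0}, {"dx": 0, "dy": 0, "dz": 0, "wx": 0, "wy": 0, "wz": 0}], gripper=0.3)

```text
time: 33.42
tcp_pos: [0.4317, -0.306, 0.088]
tcp_rot: [0.001, 1.0, 0.015, 0.001]
force: [0.3, 0.0, -0.1]
gripper_width: 0.0256
```

Emit:
apply_moves(rows=[{"dx": 0, "dy": 0, "dz": -25, "wx": 0, "wy": 0, "wz": 0}, {"dx": 0, "dy": 0, "dz": -60, "wx": 0, "wy": 0, "wz": 0}, {"dx": 0, "dy": 0, "dz": -90, "wx": 0, "wy": 0, "wz": 0}, {"dx": 0, "dy": 0, "dz": -90, "wx": 0, "wy": 0, "wz": 0}])

```text
time: 33.75
tcp_pos: [0.4335, -0.308, 0.1835]
tcp_rot: [0.005, 1.0, 0.015, 0.004]
force: [1.5, -0.1, 0.5]
gripper_width: 0.0256
```

```bash
python3 - <<'E'
from h import *
go((.56,-.22,.19,-.3),(.682,-.135,.13,-.33))
c=cam('wrist');cv2.imwrite('pics/w32.png',env.capture('wrist')[:,:,::-1])
E
```

```text
t=33.75 tcp [ 0.4335 -0.308   0.1835] yaw 0.030 tilt 0.73deg w 0.0256 F [ 1.5 -0.1  0.5]
  dx 129.1 dy -84.2 dz -6.5 wz 0.330  rows>=3.7
  dx 91.4 dy -117.3 dz 60.0 wz 0.030  rows>=3.8
```

View pics/w32.png

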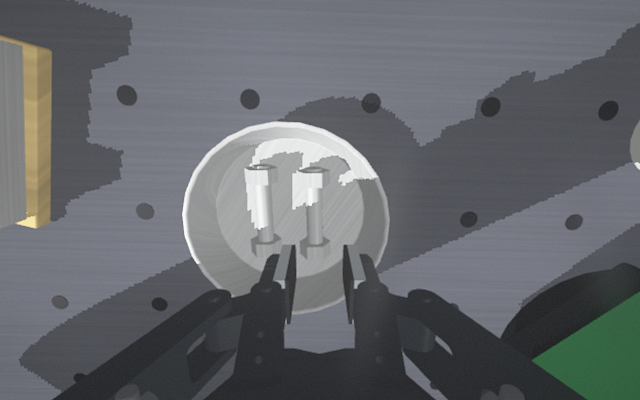

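Both studs are in the dish. Next block M near (682,-135).

Emit:
apply_moves(rows=[{"dx": 129, "dy": -84, "dz": 0, "wx": 0, "wy": 0, "wz": 0.33}, {"dx": 129, "dy": -84, "dz": 0, "wx": 0, "wy": 0, "wz": 0.33}, {"dx": 129, "dy": -84, "dz": 0, "wx": 0, "wy": 0, "wz": 0.33}, {"dx": 129, "dy": -84, "dz": 0, "wx": 0, "wy": 0, "wz": 0.33}, {"dx": 129, "dy": -84, "dz": 0, "wx": 0, "wy": 0, "wz": 0.33}], gripper=0.9)

```text
time: 34.22
tcp_pos: [0.5615, -0.2137, 0.1762]
tcp_rot: [-0.001, 0.989, -0.148, 0.001]
force: [0.3, -0.4, 0.7]
gripper_width: 0.077
```

Emit:
apply_moves(rows=[{"dx": 91, "dy": -117, "dz": 15, "wx": 0, "wy": 0, "wz": 0.03}, {"dx": 91, "dy": -117, "dz": 30, "wx": 0, "wy": 0, "wz": 0.03}, {"dx": 91, "dy": -117, "dz": 45, "wx": 0, "wy": 0, "wz": 0.03}, {"dx": 91, "dy": -117, "dz": 60, "wx": 0, "wy": 0, "wz": 0.03}, {"dx": 91, "dy": -117, "dz": 60, "wx": 0, "wy": 0, "wz": 0.03}])

```text
time: 34.63
tcp_pos: [0.6792, -0.1281, 0.1086]
tcp_rot: [-0.002, 0.987, -0.162, -0.004]
force: [-0.8, 0.5, -1.0]
gripper_width: 0.077
```

```bash
python3 - <<'E'
from h import *
go((.682,-.135,.085,-.33))
c=cam('wrist');cv2.imwrite('pics/w33.png',env.capture('wrist')[:,:,::-1])
E
```

```text
t=34.63 tcp [ 0.6792 -0.1281  0.1086] yaw -0.326 tilt 0.52deg w 0.0770 F [-0.8  0.5 -1. ]
  dx 4.9 dy 5.6 dz 23.6 wz 0.004  rows>=0.6
```

View pics/w33.png

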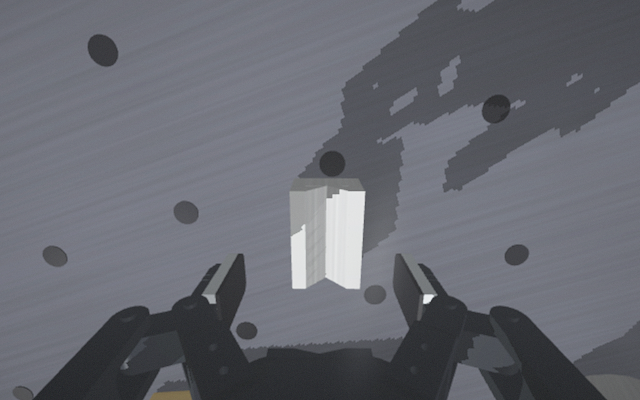

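```bash
python3 - <<'E'
from h import *
c=cam('wrist');p,r=tcp()
P=np.array([ray(c,u,v,.03) for u,v in [(290,191),(365,191),(361,289),(293,288)]]);print(P.mean(0)); print(r.inv().apply(P.mean(0)-p))
E
```

```text
[ 0.68159193 -0.13577081  0.03      ]
[0.00624219 0.0044261  0.08070289]
```

Emit:
apply_moves(rows=[{"dx": 2, "dy": 4, "dz": 10, "wx": 0, "wy": 0, "wz": 0}, {"dx": 2, "dy": 4, "dz": 19, "wx": 0, "wy": 0, "wz": 0}, {"dx": 2, "dy": 4, "dz": 19, "wx": 0, "wy": 0, "wz": 0}, {"dx": 2, "dy": 4, "dz": 19, "wx": 0, "wy": 0, "wz": 0}])

```text
time: 35.02
tcp_pos: [0.6786, -0.1385, 0.0978]
tcp_rot: [0.0, 0.986, -0.165, -0.0]
force: [-0.3, 0.3, 0.6]
gripper_width: 0.0771
```

Emit:
apply_moves(rows=[{"dx": 0, "dy": 0, "dz": 0, "wx": 0, "wy": 0, "wz": 0}, {"dx": 0, "dy": 0, "dz": 0, "wx": 0, "wy": 0, "wz": 0}, {"dx": 0, "dy": 0, "dz": 0, "wx": 0, "wy": 0, "wz": 0}, {"dx": 0, "dy": 0, "dz": 0, "wx": 0, "wy": 0, "wz": 0}, {"dx": 0, "dy": 0, "dz": 0, "wx": 0, "wy": 0, "wz": 0}], gripper=0, grip_force=80)

```text
time: 35.43
tcp_pos: [0.6801, -0.1371, 0.0996]
tcp_rot: [0.0, 0.986, -0.164, 0.001]
force: [-1.2, 2.0, 7.6]
gripper_width: 0.0354
```

Emit:
apply_moves(rows=[{"dx": 0, "dy": 0, "dz": -20, "wx": 0, "wy": 0, "wz": 0}, {"dx": 0, "dy": 0, "dz": -60, "wx": 0, "wy": 0, "wz": 0}, {"dx": 0, "dy": 0, "dz": -100, "wx": 0, "wy": 0, "wz": 0}, {"dx": 0, "dy": 0, "dz": -110, "wx": 0, "wy": 0, "wz": 0}, {"dx": 0, "dy": 0, "dz": -110, "wx": 0, "wy": 0, "wz": 0}])

```text
time: 35.85
tcp_pos: [0.6813, -0.1379, 0.2122]
tcp_rot: [0.001, 0.986, -0.164, 0.004]
force: [0.1, -0.8, -4.7]
gripper_width: 0.0353
```

```bash
python3 - <<'E'
from h import *
go((.63,-.0,.2,.18),(.57,.11,.2,.66),(.49,.20,.2,1.1),(.4045,.274,.2,1.46))
c=cam('wrist');cv2.imwrite('pics/w34.png',env.capture('wrist')[:,:,::-1])
E
```

```text
t=35.85 tcp [ 0.6813 -0.1379  0.2122] yaw -0.330 tilt 0.50deg w 0.0353 F [ 0.1 -0.8 -4.7]
  dx -93.2 dy -113.8 dz 12.2 wz -0.510  rows>=4.1
  dx -39.3 dy -119.0 dz -0.0 wz -0.480  rows>=3.8
  dx -8.0 dy -120.1 dz -0.0 wz -0.440  rows>=3.5
  dx 27.2 dy -109.8 dz -0.0 wz -0.360  rows>=2.9
```

View pics/w34.png

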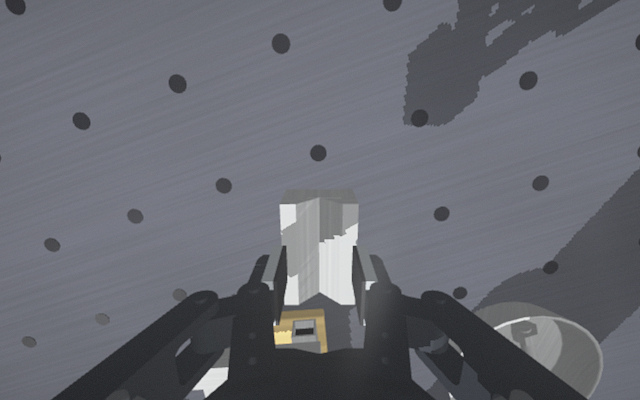

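```bash
python3 - <<'E'
from h import *
go((.68,.03,.2,.05),(.62,.16,.2,.5),(.51,.25,.2,1.0),(.4045,.274,.2,1.46))
E
```

```text
t=35.90 tcp [ 0.6799 -0.1373  0.2088] yaw -0.330 tilt 0.17deg w 0.0348 F [-0.5  0.2 -4.5]
  dx -54.1 dy -158.4 dz 8.8 wz -0.380  rows>=4.0
  dx -53.4 dy -132.8 dz -0.0 wz -0.450  rows>=3.6
  dx -53.4 dy -131.7 dz -0.0 wz -0.500  rows>=4.0
  dx -36.8 dy -101.7 dz -0.0 wz -0.460  rows>=3.7
```

Emit:
apply_moves(rows=[{"dx": -54, "dy": -158, "dz": 0, "wx": 0, "wy": 0, "wz": -0.38}, {"dx": -54, "dy": -158, "dz": 0, "wx": 0, "wy": 0, "wz": -0.38}, {"dx": -54, "dy": -158, "dz": 0, "wx": 0, "wy": 0, "wz": -0.38}, {"dx": -54, "dy": -158, "dz": 0, "wx": 0, "wy": 0, "wz": -0.38}, {"dx": -54, "dy": -158, "dz": 0, "wx": 0, "wy": 0, "wz": -0.38}], grip_force=100)

```text
time: 36.32
tcp_pos: [0.6769, 0.0387, 0.2034]
tcp_rot: [-0.003, 1.0, 0.028, -0.004]
force: [-0.0, 0.5, -4.3]
gripper_width: 0.0337
```

Emit:
apply_moves(rows=[{"dx": -53, "dy": -133, "dz": 0, "wx": 0, "wy": 0, "wz": -0.45}, {"dx": -53, "dy": -133, "dz": 0, "wx": 0, "wy": 0, "wz": -0.45}, {"dx": -53, "dy": -133, "dz": 0, "wx": 0, "wy": 0, "wz": -0.45}, {"dx": -53, "dy": -133, "dz": 0, "wx": 0, "wy": 0, "wz": -0.45}])

```text
time: 36.65
tcp_pos: [0.6155, 0.1643, 0.2036]
tcp_rot: [-0.002, 0.968, 0.251, -0.004]
force: [-0.4, -0.1, -4.0]
gripper_width: 0.0339
```

Emit:
apply_moves(rows=[{"dx": -53, "dy": -132, "dz": 0, "wx": 0, "wy": 0, "wz": -0.5}, {"dx": -53, "dy": -132, "dz": 0, "wx": 0, "wy": 0, "wz": -0.5}, {"dx": -53, "dy": -132, "dz": 0, "wx": 0, "wy": 0, "wz": -0.5}, {"dx": -53, "dy": -132, "dz": 0, "wx": 0, "wy": 0, "wz": -0.5}])

```text
time: 36.98
tcp_pos: [0.5038, 0.2526, 0.2038]
tcp_rot: [-0.002, 0.876, 0.483, -0.005]
force: [-0.3, -0.3, -4.9]
gripper_width: 0.034
```

Emit:
apply_moves(rows=[{"dx": -37, "dy": -102, "dz": 0, "wx": 0, "wy": 0, "wz": -0.46}, {"dx": -37, "dy": -102, "dz": 0, "wx": 0, "wy": 0, "wz": -0.46}, {"dx": -37, "dy": -102, "dz": 0, "wx": 0, "wy": 0, "wz": -0.46}, {"dx": -37, "dy": -102, "dz": 0, "wx": 0, "wy": 0, "wz": -0.46}, {"dx": -37, "dy": -102, "dz": 0, "wx": 0, "wy": 0, "wz": -0.46}])

```text
time: 37.4
tcp_pos: [0.4012, 0.2741, 0.2051]
tcp_rot: [-0.001, 0.744, 0.669, -0.003]
force: [1.2, 0.2, -4.1]
gripper_width: 0.0341
```

```bash
python3 - <<'E'
from h import *
go((.4045,.276,.108,1.46))
c=cam('wrist');cv2.imwrite('pics/w35.png',env.capture('wrist')[:,:,::-1])
E
```

```text
t=37.40 tcp [0.4012 0.2741 0.2051] yaw 1.465 tilt 0.32deg w 0.0341 F [ 1.2  0.2 -4.1]
  dx 2.2 dy 3.1 dz 97.1 wz 0.005  rows>=2.3
```

View pics/w35.png

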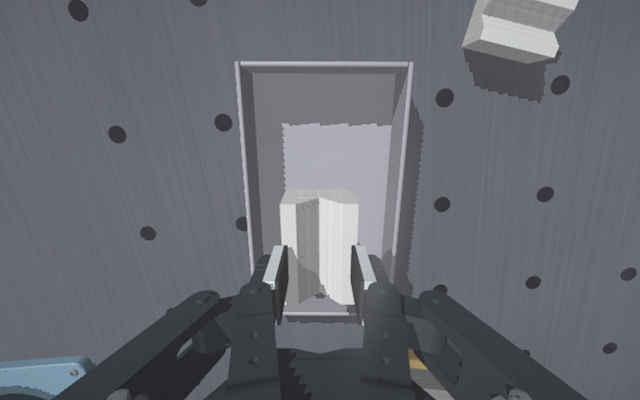

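```bash
python3 - <<'E'
from h import *
c=cam('wrist');p,r=tcp()
for u,v in [(236,62),(413,62),(320,316)]:
    q=ray(c,u,v,.045); print(q.round(4), np.round(r.inv().apply(q-p),4))
go((.408,.276,.108,1.46))
E
```

```text
[0.3554 0.3911 0.045 ] [ 0.1113 -0.0599  0.1606]
[0.4817 0.3768 0.045 ] [0.1111 0.0672 0.1603]
[0.3909 0.1666 0.045 ] [-0.1079  0.0005  0.1609]
t=37.45 tcp [0.403  0.2741 0.2057] yaw 1.459 tilt 0.20deg w 0.0342 F [ 0.9  0.1 -3.7]
  dx 2.4 dy 4.8 dz 97.7 wz -0.001  rows>=2.3
```

Emit:
apply_moves(rows=[{"dx": 2, "dy": 4, "dz": 35, "wx": 0, "wy": 0, "wz": 0}, {"dx": 2, "dy": 4, "dz": 70, "wx": 0, "wy": 0, "wz": 0}, {"dx": 2, "dy": 4, "dz": 90, "wx": 0, "wy": 0, "wz": 0}, {"dx": 2, "dy": 4, "dz": 97, "wx": 0, "wy": 0, "wz": 0}, {"dx": 2, "dy": 4, "dz": 97, "wx": 0, "wy": 0, "wz": 0}])

```text
time: 37.87
tcp_pos: [0.4079, 0.275, 0.1079]
tcp_rot: [-0.001, 0.746, 0.666, -0.003]
force: [-0.3, 0.1, -3.6]
gripper_width: 0.0339
```

```bash
python3 - <<'E'
from h import *
go((.408,.276,.106,1.46))
c=cam('wrist');cv2.imwrite('pics/w36.png',env.capture('wrist')[:,:,::-1])
E
```

```text
t=37.87 tcp [0.4079 0.275  0.1079] yaw 1.457 tilt 0.33deg w 0.0339 F [-0.3  0.1 -3.6]
  dx 1.0 dy -0.1 dz 1.9 wz -0.003  rows>=0.1
```

View pics/w36.png

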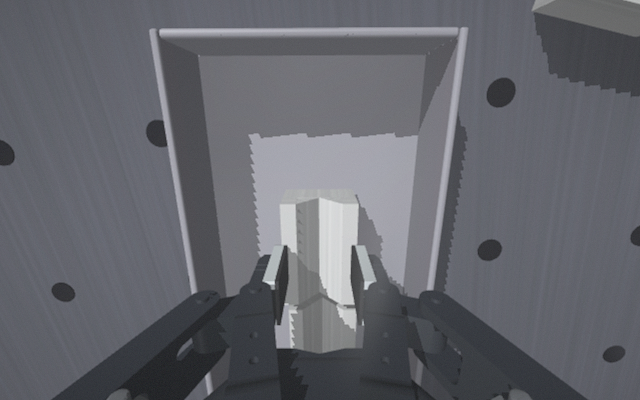

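Emit:
apply_moves(rows=[{"dx": 1, "dy": 0, "dz": 2, "wx": 0, "wy": 0, "wz": 0}, {"dx": 1, "dy": 0, "dz": 2, "wx": 0, "wy": 0, "wz": 0}])

```text
time: 38.08
tcp_pos: [0.4101, 0.2774, 0.1096]
tcp_rot: [0.0, 0.746, 0.666, 0.001]
force: [-0.3, 0.1, -4.1]
gripper_width: 0.0341
```

Emit:
apply_moves(rows=[{"dx": 0, "dy": 0, "dz": 0, "wx": 0, "wy": 0, "wz": 0}, {"dx": 0, "dy": 0, "dz": 0, "wx": 0, "wy": 0, "wz": 0}, {"dx": 0, "dy": 0, "dz": 0, "wx": 0, "wy": 0, "wz": 0}], gripper=0.65)

```text
time: 38.33
tcp_pos: [0.4096, 0.2774, 0.1098]
tcp_rot: [0.001, 0.745, 0.667, 0.001]
force: [-0.2, -0.3, 0.1]
gripper_width: 0.0557
```

Emit:
apply_moves(rows=[{"dx": 0, "dy": 0, "dz": -25, "wx": 0, "wy": 0, "wz": 0}, {"dx": 0, "dy": 0, "dz": -60, "wx": 0, "wy": 0, "wz": 0}, {"dx": 0, "dy": 0, "dz": -95, "wx": 0, "wy": 0, "wz": 0}, {"dx": 0, "dy": 0, "dz": -95, "wx": 0, "wy": 0, "wz": 0}])

```text
time: 38.67
tcp_pos: [0.4122, 0.2785, 0.2107]
tcp_rot: [0.002, 0.745, 0.667, 0.006]
force: [1.4, 0.8, -0.2]
gripper_width: 0.0554
```

```bash
python3 - <<'E'
from h import *
go((.46,.32,.20,.95),(.51,.36,.19,.4),(.56,.39,.17,-.1),(.567,.3985,.12,-.33))
c=cam('wrist');cv2.imwrite('pics/w37.png',env.capture('wrist')[:,:,::-1])
E
```

```text
t=38.67 tcp [0.4122 0.2785 0.2107] yaw 1.460 tilt 0.76deg w 0.0554 F [ 1.4  0.8 -0.2]
  dx 46.5 dy 42.9 dz 10.7 wz 0.510  rows>=4.1
  dx 61.6 dy 17.4 dz 10.0 wz 0.550  rows>=4.4
  dx 57.7 dy -8.2 dz 20.0 wz 0.500  rows>=4.0
  dx 6.1 dy -9.2 dz 50.0 wz 0.230  rows>=1.8
```

View pics/w37.png

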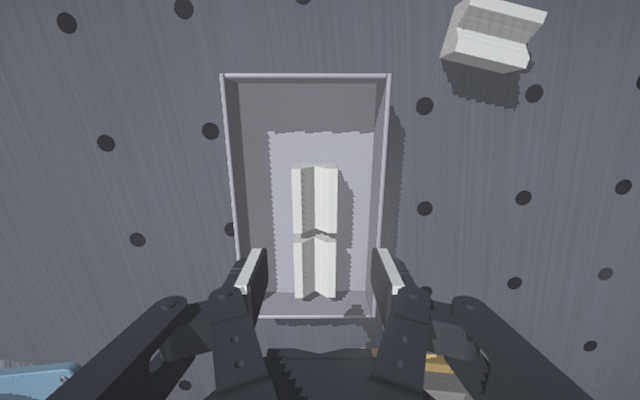

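Emit:
apply_moves(rows=[{"dx": 46, "dy": 43, "dz": 0, "wx": 0, "wy": 0, "wz": 0.51}, {"dx": 46, "dy": 43, "dz": 0, "wx": 0, "wy": 0, "wz": 0.51}, {"dx": 46, "dy": 43, "dz": 0, "wx": 0, "wy": 0, "wz": 0.51}, {"dx": 46, "dy": 43, "dz": 0, "wx": 0, "wy": 0, "wz": 0.51}, {"dx": 46, "dy": 43, "dz": 0, "wx": 0, "wy": 0, "wz": 0.51}], gripper=0.75)

```text
time: 39.13
tcp_pos: [0.4564, 0.318, 0.2027]
tcp_rot: [-0.0, 0.89, 0.455, -0.001]
force: [-0.5, 0.7, 0.0]
gripper_width: 0.0643
```

Emit:
apply_moves(rows=[{"dx": 61, "dy": 17, "dz": 0, "wx": 0, "wy": 0, "wz": 0.55}, {"dx": 61, "dy": 17, "dz": 0, "wx": 0, "wy": 0, "wz": 0.55}, {"dx": 61, "dy": 17, "dz": 0, "wx": 0, "wy": 0, "wz": 0.55}, {"dx": 61, "dy": 17, "dz": 0, "wx": 0, "wy": 0, "wz": 0.55}, {"dx": 61, "dy": 17, "dz": 0, "wx": 0, "wy": 0, "wz": 0.55}])

```text
time: 39.55
tcp_pos: [0.5058, 0.3577, 0.2027]
tcp_rot: [0.0, 0.98, 0.197, -0.001]
force: [-0.9, 0.5, 1.0]
gripper_width: 0.0642
```

Emit:
apply_moves(rows=[{"dx": 60, "dy": -12, "dz": 40, "wx": 0, "wy": 0, "wz": 0.6}, {"dx": 60, "dy": -12, "dz": 40, "wx": 0, "wy": 0, "wz": 0.6}, {"dx": 60, "dy": -12, "dz": 40, "wx": 0, "wy": 0, "wz": 0.6}, {"dx": 60, "dy": -12, "dz": 40, "wx": 0, "wy": 0, "wz": 0.6}, {"dx": 60, "dy": -12, "dz": 40, "wx": 0, "wy": 0, "wz": 0.6}])

```text
time: 39.97
tcp_pos: [0.5562, 0.3919, 0.1617]
tcp_rot: [0.001, 0.995, -0.101, -0.001]
force: [-0.5, 0.9, 0.2]
gripper_width: 0.0638
```

```bash
python3 - <<'E'
from h import *
go((.567,.3985,.12,-.33))
c=cam('wrist');cv2.imwrite('pics/w38.png',env.capture('wrist')[:,:,::-1])
E
```

```text
t=39.97 tcp [0.5562 0.3919 0.1617] yaw -0.203 tilt 0.15deg w 0.0638 F [-0.5  0.9  0.2]
  dx 9.2 dy -8.6 dz 41.7 wz 0.127  rows>=1.0
```

View pics/w38.png

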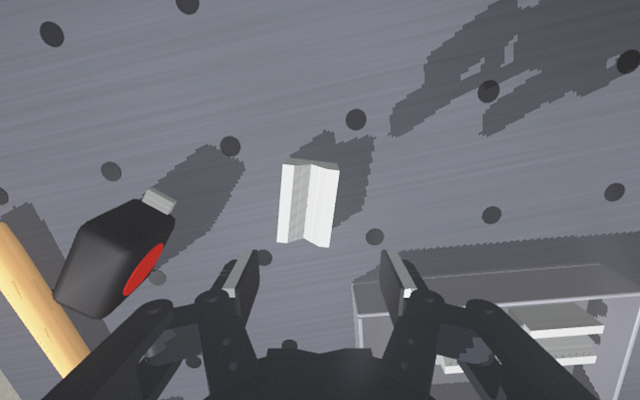

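```bash
python3 - <<'E'
from h import *
c=cam('wrist');p,r=tcp()
P=np.array([ray(c,u,v,.03) for u,v in [(284,164),(340,170),(329,247),(277,242)]]);print(P.mean(0),P.round(3)); m=P.mean(0)
d=P[0]-P[3];print(np.arctan2(d[1],d[0]));d=P[1]-P[2];print(np.arctan2(d[1],d[0]))
go((m[0],m[1],.12,-.33))
E
```

```text
[0.56747811 0.39836907 0.03      ] [[0.602 0.407 0.03 ]
 [0.59  0.37  0.03 ]
 [0.533 0.389 0.03 ]
 [0.545 0.427 0.03 ]]
-0.3338335379642667
-0.3267428717105649
t=40.02 tcp [0.5562 0.3919 0.1622] yaw -0.208 tilt 0.11deg w 0.0644 F [ 0.6 -0.2  1.3]
  dx 9.7 dy -8.7 dz 42.2 wz 0.122  rows>=1.1
```

Emit:
apply_moves(rows=[{"dx": 10, "dy": -9, "dz": 20, "wx": 0, "wy": 0, "wz": 0.12}, {"dx": 10, "dy": -9, "dz": 42, "wx": 0, "wy": 0, "wz": 0.12}, {"dx": 10, "dy": -9, "dz": 42, "wx": 0, "wy": 0, "wz": 0.12}, {"dx": 10, "dy": -9, "dz": 42, "wx": 0, "wy": 0, "wz": 0.12}])

```text
time: 40.35
tcp_pos: [0.5668, 0.3983, 0.1199]
tcp_rot: [0.001, 0.988, -0.157, -0.002]
force: [-0.5, -0.9, 0.7]
gripper_width: 0.0641
```

```bash
python3 - <<'E'
from h import *
go((.5675,.3984,.089,-.33))
c=cam('wrist');cv2.imwrite('pics/w39.png',env.capture('wrist')[:,:,::-1])
E
```

```text
t=40.35 tcp [0.5668 0.3983 0.1199] yaw -0.316 tilt 0.25deg w 0.0641 F [-0.5 -0.9  0.7]
  dx 0.6 dy -0.3 dz 30.9 wz 0.014  rows>=0.7
```

View pics/w39.png

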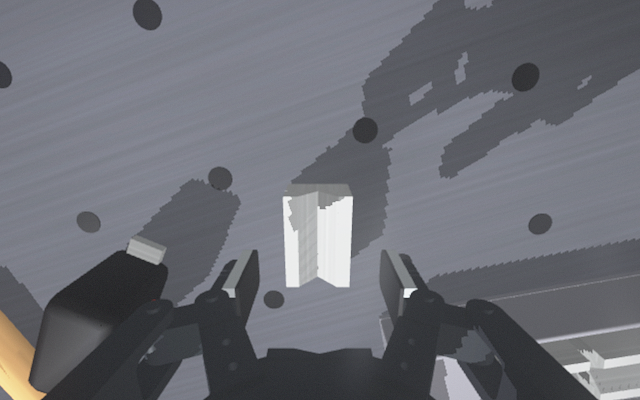

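Emit:
apply_moves(rows=[{"dx": 0, "dy": 0, "dz": 15, "wx": 0, "wy": 0, "wz": 0.01}, {"dx": 0, "dy": 0, "dz": 32, "wx": 0, "wy": 0, "wz": 0.01}, {"dx": 0, "dy": 0, "dz": 32, "wx": 0, "wy": 0, "wz": 0.01}, {"dx": 0, "dy": 0, "dz": 32, "wx": 0, "wy": 0, "wz": 0.01}])

```text
time: 40.73
tcp_pos: [0.5679, 0.3988, 0.0902]
tcp_rot: [0.0, 0.987, -0.164, -0.0]
force: [0.5, -0.0, -0.0]
gripper_width: 0.0643
```

Emit:
apply_moves(rows=[{"dx": 0, "dy": 0, "dz": 0, "wx": 0, "wy": 0, "wz": 0}, {"dx": 0, "dy": 0, "dz": 0, "wx": 0, "wy": 0, "wz": 0}, {"dx": 0, "dy": 0, "dz": 0, "wx": 0, "wy": 0, "wz": 0}, {"dx": 0, "dy": 0, "dz": 0, "wx": 0, "wy": 0, "wz": 0}, {"dx": 0, "dy": 0, "dz": 0, "wx": 0, "wy": 0, "wz": 0}], gripper=0, grip_force=80)

```text
time: 41.15
tcp_pos: [0.569, 0.3994, 0.0919]
tcp_rot: [-0.001, 0.986, -0.164, 0.001]
force: [-1.5, -0.3, 5.5]
gripper_width: 0.0378
```

Emit:
apply_moves(rows=[{"dx": 0, "dy": 0, "dz": -20, "wx": 0, "wy": 0, "wz": 0}, {"dx": 0, "dy": 0, "dz": -60, "wx": 0, "wy": 0, "wz": 0}, {"dx": 0, "dy": 0, "dz": -100, "wx": 0, "wy": 0, "wz": 0}, {"dx": 0, "dy": 0, "dz": -110, "wx": 0, "wy": 0, "wz": 0}, {"dx": 0, "dy": 0, "dz": -110, "wx": 0, "wy": 0, "wz": 0}])

```text
time: 41.57
tcp_pos: [0.5701, 0.4, 0.2049]
tcp_rot: [-0.003, 0.986, -0.164, 0.004]
force: [-0.4, 0.1, -3.5]
gripper_width: 0.0379
```

```bash
python3 - <<'E'
from h import *
go((.52,.38,.2,.1),(.47,.36,.2,.56),(.44,.35,.2,1.02),(.416,.343,.2,1.46))
E
```

```text
t=41.57 tcp [0.5701 0.4    0.2049] yaw -0.330 tilt 0.55deg w 0.0379 F [-0.4  0.1 -3.5]
  dx -40.9 dy 35.1 dz 4.9 wz -0.430  rows>=3.4
  dx -51.7 dy 14.9 dz -0.0 wz -0.460  rows>=3.7
  dx -30.7 dy -7.5 dz -0.0 wz -0.460  rows>=3.7
  dx -18.5 dy -16.8 dz -0.0 wz -0.440  rows>=3.5
```

Emit:
apply_moves(rows=[{"dx": -41, "dy": 35, "dz": 0, "wx": 0, "wy": 0, "wz": -0.43}, {"dx": -41, "dy": 35, "dz": 0, "wx": 0, "wy": 0, "wz": -0.43}, {"dx": -41, "dy": 35, "dz": 0, "wx": 0, "wy": 0, "wz": -0.43}, {"dx": -41, "dy": 35, "dz": 0, "wx": 0, "wy": 0, "wz": -0.43}])

```text
time: 41.9
tcp_pos: [0.5155, 0.3782, 0.1967]
tcp_rot: [0.001, 0.999, 0.053, -0.003]
force: [0.8, 0.1, -3.0]
gripper_width: 0.0376
```

Emit:
apply_moves(rows=[{"dx": -52, "dy": 15, "dz": 0, "wx": 0, "wy": 0, "wz": -0.46}, {"dx": -52, "dy": 15, "dz": 0, "wx": 0, "wy": 0, "wz": -0.46}, {"dx": -52, "dy": 15, "dz": 0, "wx": 0, "wy": 0, "wz": -0.46}, {"dx": -52, "dy": 15, "dz": 0, "wx": 0, "wy": 0, "wz": -0.46}])

```text
time: 42.23
tcp_pos: [0.4653, 0.358, 0.1969]
tcp_rot: [0.0, 0.96, 0.28, -0.003]
force: [1.0, 0.2, -3.2]
gripper_width: 0.0376
```

Emit:
apply_moves(rows=[{"dx": -31, "dy": -7, "dz": 0, "wx": 0, "wy": 0, "wz": -0.46}, {"dx": -31, "dy": -7, "dz": 0, "wx": 0, "wy": 0, "wz": -0.46}, {"dx": -31, "dy": -7, "dz": 0, "wx": 0, "wy": 0, "wz": -0.46}, {"dx": -31, "dy": -7, "dz": 0, "wx": 0, "wy": 0, "wz": -0.46}])

```text
time: 42.57
tcp_pos: [0.436, 0.3477, 0.1972]
tcp_rot: [-0.0, 0.871, 0.491, -0.002]
force: [-0.1, -0.1, -3.7]
gripper_width: 0.0378
```

Emit:
apply_moves(rows=[{"dx": -18, "dy": -17, "dz": 0, "wx": 0, "wy": 0, "wz": -0.44}, {"dx": -18, "dy": -17, "dz": 0, "wx": 0, "wy": 0, "wz": -0.44}, {"dx": -18, "dy": -17, "dz": 0, "wx": 0, "wy": 0, "wz": -0.44}, {"dx": -18, "dy": -17, "dz": 0, "wx": 0, "wy": 0, "wz": -0.44}, {"dx": -18, "dy": -17, "dz": 0, "wx": 0, "wy": 0, "wz": -0.44}])

```text
time: 42.98
tcp_pos: [0.4126, 0.3414, 0.1975]
tcp_rot: [-0.0, 0.744, 0.668, -0.002]
force: [-0.2, -0.8, -4.1]
gripper_width: 0.0374
```

```bash
python3 - <<'E'
from h import *
go((.416,.344,.1,1.46))
c=cam('wrist');cv2.imwrite('pics/w40.png',env.capture('wrist')[:,:,::-1])
E
```

```text
t=42.98 tcp [0.4126 0.3414 0.1975] yaw 1.462 tilt 0.22deg w 0.0374 F [-0.2 -0.8 -4.1]
  dx 3.0 dy 3.1 dz 97.5 wz 0.002  rows>=2.3
```

View pics/w40.png

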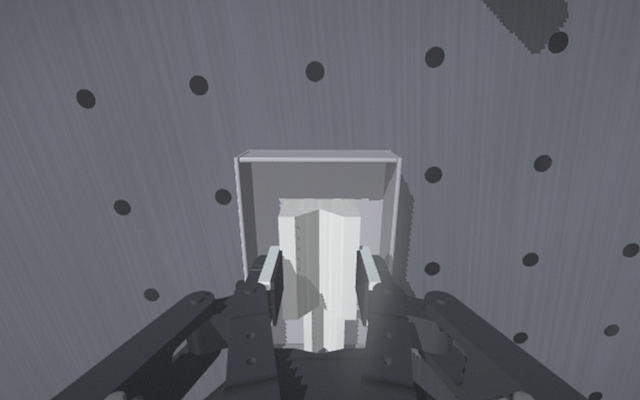

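```bash
python3 - <<'E'
from h import *
c=cam('wrist');p,r=tcp()
for u,v in [(236,160),(401,158),(320,151),(320,160)]:
    q=ray(c,u,v,.045); print(q.round(4), np.round(r.inv().apply(q-p),4))
q=ray(c,319,206,p[2]-.062); print(np.round(r.inv().apply(q-p),4))
E
```

```text
[0.3535 0.39   0.045 ] [ 0.0419 -0.0639  0.1528]
[0.479  0.3774 0.045 ] [0.0434 0.0623 0.1524]
[0.4182 0.3896 0.045 ] [0.0488 0.0005 0.1526]
[0.4175 0.3828 0.045 ] [0.0419 0.0005 0.1526]
[ 0.0348 -0.0003  0.0619]
```

Emit:
apply_moves(rows=[{"dx": 5, "dy": 1, "dz": 25, "wx": 0, "wy": 0, "wz": 0}, {"dx": 5, "dy": 1, "dz": 55, "wx": 0, "wy": 0, "wz": 0}, {"dx": 5, "dy": 1, "dz": 75, "wx": 0, "wy": 0, "wz": 0}, {"dx": 5, "dy": 1, "dz": 75, "wx": 0, "wy": 0, "wz": 0}, {"dx": 5, "dy": 1, "dz": 75, "wx": 0, "wy": 0, "wz": 0}])

```text
time: 43.45
tcp_pos: [0.4143, 0.3462, 0.1229]
tcp_rot: [-0.001, 0.746, 0.666, -0.002]
force: [-0.6, -0.0, -3.2]
gripper_width: 0.0378
```

```bash
python3 - <<'E'
from h import *
go((.416,.345,.099,1.46))
c=cam('wrist');cv2.imwrite('pics/w41.png',env.capture('wrist')[:,:,::-1])
E
```

```text
t=43.45 tcp [0.4143 0.3462 0.1229] yaw 1.458 tilt 0.26deg w 0.0378 F [-0.6 -0.  -3.2]
  dx -1.0 dy 1.8 dz 23.9 wz -0.002  rows>=0.6
```

View pics/w41.png

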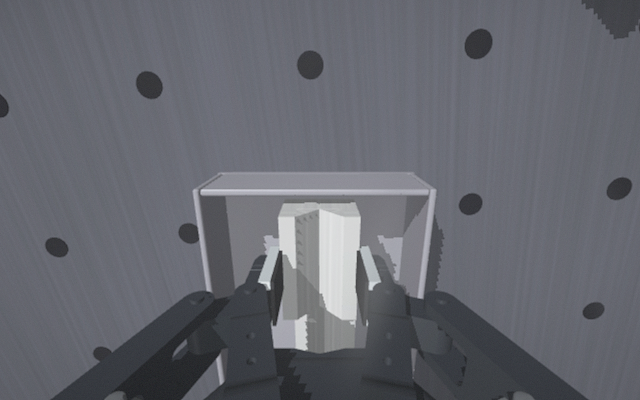

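Emit:
apply_moves(rows=[{"dx": 0, "dy": 0, "dz": 10, "wx": 0, "wy": 0, "wz": 0}, {"dx": 0, "dy": 0, "dz": 18, "wx": 0, "wy": 0, "wz": 0}, {"dx": 0, "dy": 0, "dz": 22, "wx": 0, "wy": 0, "wz": 0}, {"dx": 0, "dy": 0, "dz": 22, "wx": 0, "wy": 0, "wz": 0}])

```text
time: 43.83
tcp_pos: [0.4149, 0.3466, 0.1018]
tcp_rot: [-0.0, 0.745, 0.667, -0.001]
force: [-0.2, 0.5, -3.7]
gripper_width: 0.0373
```

Emit:
apply_moves(rows=[{"dx": 0, "dy": 0, "dz": 0, "wx": 0, "wy": 0, "wz": 0}, {"dx": 0, "dy": 0, "dz": 0, "wx": 0, "wy": 0, "wz": 0}, {"dx": 0, "dy": 0, "dz": 0, "wx": 0, "wy": 0, "wz": 0}], gripper=0.65)

```text
time: 44.08
tcp_pos: [0.4161, 0.3472, 0.1034]
tcp_rot: [0.0, 0.745, 0.667, 0.001]
force: [0.5, 0.3, 0.4]
gripper_width: 0.0556
```

Emit:
apply_moves(rows=[{"dx": 0, "dy": 0, "dz": -25, "wx": 0, "wy": 0, "wz": 0}, {"dx": 0, "dy": 0, "dz": -60, "wx": 0, "wy": 0, "wz": 0}, {"dx": 0, "dy": 0, "dz": -100, "wx": 0, "wy": 0, "wz": 0}, {"dx": 0, "dy": 0, "dz": -140, "wx": 0, "wy": 0, "wz": 0}, {"dx": 0, "dy": 0, "dz": -150, "wx": 0, "wy": 0, "wz": 0}])

```text
time: 44.5
tcp_pos: [0.4179, 0.3484, 0.2601]
tcp_rot: [0.001, 0.745, 0.667, 0.006]
force: [1.2, 0.9, 0.0]
gripper_width: 0.0558
```

```bash
python3 - <<'E'
from h import *
go((.48,.24,.32,1.0),(.54,.11,.39,.5),(.58,-.02,.41,.0))
E
```

```text
t=44.50 tcp [0.4179 0.3484 0.2601] yaw 1.460 tilt 0.71deg w 0.0558 F [1.2 0.9 0. ]
  dx -100.8 dy 73.7 dz -59.9 wz 0.460  rows>=3.7
  dx -77.0 dy 120.7 dz -70.0 wz 0.500  rows>=4.0
  dx -27.2 dy 133.3 dz -20.0 wz 0.500  rows>=4.0
```

Emit:
apply_moves(rows=[{"dx": -100, "dy": 74, "dz": -60, "wx": 0, "wy": 0, "wz": 0.46}, {"dx": -100, "dy": 74, "dz": -60, "wx": 0, "wy": 0, "wz": 0.46}, {"dx": -100, "dy": 74, "dz": -60, "wx": 0, "wy": 0, "wz": 0.46}, {"dx": -100, "dy": 74, "dz": -60, "wx": 0, "wy": 0, "wz": 0.46}])

```text
time: 44.83
tcp_pos: [0.481, 0.2361, 0.3161]
tcp_rot: [0.002, 0.88, 0.476, 0.003]
force: [0.3, 1.4, -0.2]
gripper_width: 0.0556
```

Emit:
apply_moves(rows=[{"dx": -77, "dy": 120, "dz": -70, "wx": 0, "wy": 0, "wz": 0.5}, {"dx": -77, "dy": 120, "dz": -70, "wx": 0, "wy": 0, "wz": 0.5}, {"dx": -77, "dy": 120, "dz": -70, "wx": 0, "wy": 0, "wz": 0.5}, {"dx": -77, "dy": 120, "dz": -70, "wx": 0, "wy": 0, "wz": 0.5}])

```text
time: 45.17
tcp_pos: [0.5381, 0.1074, 0.3845]
tcp_rot: [0.001, 0.97, 0.244, 0.001]
force: [0.3, -0.1, 0.4]
gripper_width: 0.0557
```

Emit:
apply_moves(rows=[{"dx": -27, "dy": 133, "dz": -20, "wx": 0, "wy": 0, "wz": 0.5}, {"dx": -27, "dy": 133, "dz": -20, "wx": 0, "wy": 0, "wz": 0.5}, {"dx": -27, "dy": 133, "dz": -20, "wx": 0, "wy": 0, "wz": 0.5}, {"dx": -27, "dy": 133, "dz": -20, "wx": 0, "wy": 0, "wz": 0.5}, {"dx": -27, "dy": 133, "dz": -20, "wx": 0, "wy": 0, "wz": 0.5}])

```text
time: 45.58
tcp_pos: [0.5783, -0.0239, 0.4029]
tcp_rot: [0.001, 1.0, -0.005, 0.001]
force: [-0.4, 0.4, -0.6]
gripper_width: 0.0557
```

```bash
python3 - <<'E'
from h import *
go()
c=cam('wrist');cv2.imwrite('pics/w42.png',env.capture('wrist')[:,:,::-1])
im=env.capture('scene');cv2.imwrite('pics/s42.png',cv2.resize(im[80:360,180:500],(800,700))[:600,:,::-1])
E
```

```text
t=45.58 tcp [ 0.5783 -0.0239  0.4029] yaw -0.010 tilt 0.12deg w 0.0557 F [-0.4  0.4 -0.6]
```

View pics/w42.png

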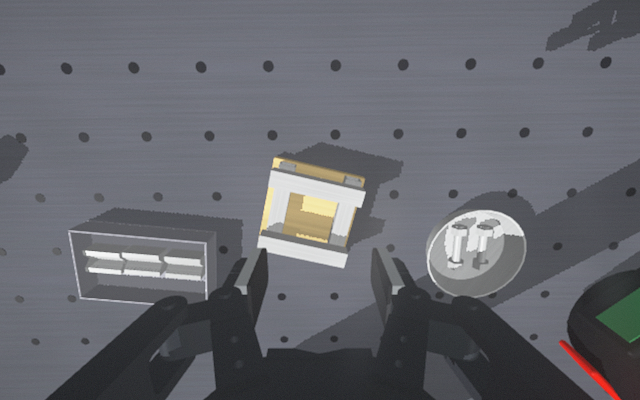

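View pics/s42.png

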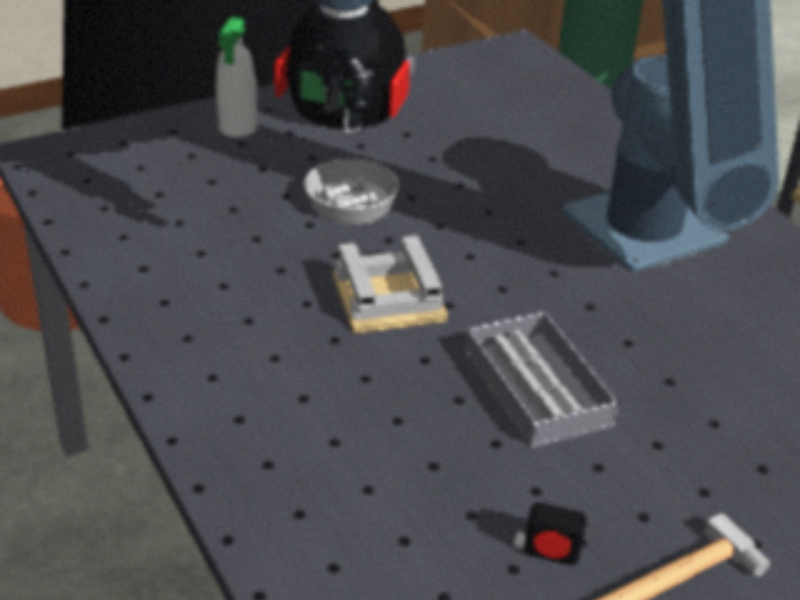

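```bash
python3 - <<'E'
from h import *
im=cv2.imread('pics/w42.png')[140:280,240:385];cv2.imwrite('pics/z42.png',cv2.resize(im,None,fx=4,fy=4,interpolation=cv2.INTER_CUBIC))
E
```

```text
(no output)
```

View pics/z42.png

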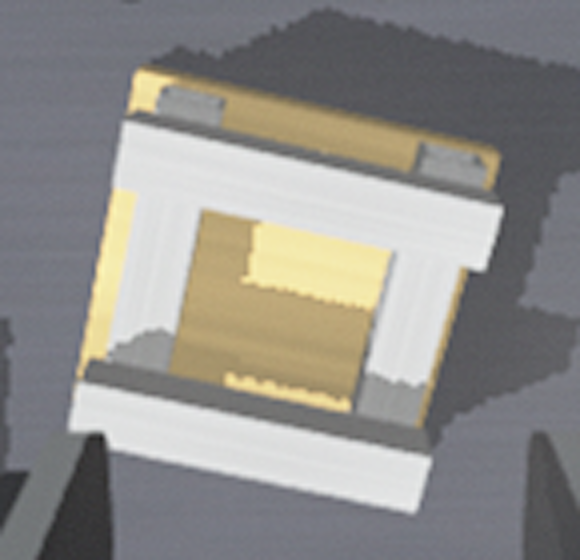

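```bash
python3 - <<'E'
from h import *
np.set_printoptions(precision=1,suppress=True)
c=cam('wrist'); f=lambda x,y:(240+x/4,140+y/4)
W=lambda L,z:np.array([ray(c,*f(*q),z)[:2]*1000 for q in L])
# board far edge corners (z .015) and left edge
B=W([(140,68),(498,152)],.015); L=W([(140,68),(80,378)],.015)
print("board far edge",B,np.linalg.norm(B[1]-B[0]))
b=np.array([496.4,-8.5]); 
d=B[0]-B[1]; v=d/np.linalg.norm(d); u=np.array([v[1],-v[0]]); b2=B.mean(0)-75*u; print("board centre",b2,np.degrees(np.arctan2(u[1],u[0])))
for n,L,z in [("up far",[(125,122),(503,206),(484,271),(115,188)],.065),("up near",[(80,382),(433,456),(416,513),(69,430)],.065),("low L ctr",[(204,212),(172,372)],.04),("low R inner",[(391,252),(357,408)],.04)]:
    P=W(L,z); m=P.mean(0)-b2; print(n,P.mean(0),"board frame x %.1f y %.1f"%(m@u,m@v), "ang",np.degrees(np.arctan2(*(P[0]-P[1])[::-1])))
E
```

```text
board far edge [[584.6  49.7]
 [551.  -92.5]] 146.1104235436895
board centre [494.8  -4.1] -13.296715449974243
up far [545.5 -16.9] board frame x 52.3 y -0.7 ang 77.20774229823688
up near [445.7   5.5] board frame x -50.0 y -1.9 ang 77.02426470276683
low L ctr [499.4  31.2] board frame x -3.6 y 35.4 ang -12.490549426769363
low R inner [483.4 -42.5] board frame x -2.3 y -39.9 ang -10.6167232234881
```

```bash
python3 -c "
from h import *
print(env.job_done()); print(env.state()['time'])"
```

```text
the job is handed in; nothing more can be done
None
the job is handed in; nothing more can be done
```

The job is handed in at about 46 s of the 210 s allowed. All four tubes are stacked on the board, both studs are in the dish, and all three V-blocks are in the tray. `job_done()` gives no verdict, so the results below are from my own last checks.

- **Tubes:** Measured in the board's frame on the last wrist picture, the upper pair lies at x = +52 and −50 mm, within 2 mm of centre lengthwise and about 0.5° from its edges. From their inner edges, the lower pair's centre lines come out at about 48 and 52 mm from the board's centre. All four are inside the 40 to 64 mm limits.
- **Studs and blocks:** The last wrist and scene pictures show the two studs lying flat in the dish and the three V-blocks in a row on the tray floor. I found two studs and three V-blocks on the table.
- **Knocked stud:** The left stud had been pushed about 4 cm aside, against a V-block, before I reached it. I measured it again and picked it up from there.
- **Tape measure, hammer and spray bottle:** I never touched them, and by eye they stand where they were in the last pictures. I did not measure their displacement.
- **Where checks disagreed:** My readings of the board's centre differed by up to about 6 mm in y between pictures. One V-block was held high, with the gripper reading falling from 35 to 34 mm, but it did not slip.

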